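Scoop old cabinet knobs into the shaker basket and start its programme

TASK

Use the hand scoop to move every brass cabinet knob from the grey tote into the steel basket on the shaker, never touching the knobs with the gripper: push the scoop along the tote's floor into a corner so that they run up into it. When all are in, lay the scoop down flat in the emptied tote and let go of it; last of all turn the shaker's selector to the three-dot mark. Leave the basket standing on the shaker's plate and everything else on the table where it is.

Things in the scene. Friction and masses are not known exactly. Their poses are not given: they have to be found in the camera images.
- tote: Grey open-topped plastic tote, fixed to the table, 240 (x) x 180 (y) x 60 mm high; walls and floor 5 mm thick. Origin at the centre of its underside, z up. Its place and yaw change from start to start
- scoop_grip (a point): Centre of the wooden handle of the loose scoop (180 g): an upright plate 14 mm (x) x 56 mm (y) x 42 mm (z), best pinched across its 14 mm. The point has the scoop's axes: when it lies flat z is up and its open front points to -x. It is 85 mm above the underside, 86 mm behind the front lip, 9 mm in front of the back, on a post 10 x 30 mm that stands on the back wall
- scoop_lip (a point): Middle of the scoop's front lip, on the underside; 86 mm ahead (-x) of and 85 mm below the handle's centre
- scoop: The sheet-steel scoop with a wooden handle; origin at the centre of its underside, axes as scoop_grip. Flat floor 95 mm (x) x 84 mm (y) x 2 mm, side walls 2 mm thick and 32 mm high that begin 15 mm behind the lip, back wall of wood, 10 mm thick and 38 mm high, no front wall, no top
- basket: Open steel basket (sheet metal, loose, 600 g), 140 (x) x 130 (y) x 55 mm high, walls and floor 4 mm. Origin at the centre of its underside. It stands on the shaker's plate its rim 85 mm above the table
- plate_mid (a point): Centre of the shaker's flat plate, 30 mm above the table. The plate is 200 (x) x 190 (y) mm, with a rim 12 mm high round it
- shaker: White low shaker, fixed, 220 (x) x 300 (y) mm; origin at the centre of its underside. The plate lies towards its -y side, the console with the selector towards its +y side (console top 60 mm above the table)
- selector (a joint): Selector knob on the console, upright axis; stays where it is left. Value in rad, growing clockwise seen from above: 0 = bar mark (off), 0.45 = one dot, 0.90 = two dots, 1.35 = three dots; the stop is at 2.2. The dots are black, printed on the console round the knob. It starts near off
- selector_grip (a point): On the selector's axis at the height to grip, 97 mm above the table. The grip is a bar 14 mm wide, 42 mm long and 24 mm high (its top 104 mm above the table) on a disc of 44 mm; at 0 it lies along the shaker's x with its white pointer line towards -x, and it turns with the joint. It turns with 0.04 N m
- brass0_mid (a point): Centre of the ball of a loose brass cabinet knob: a ball of 28 mm with a short neck (flat foot) 14 mm across that ends 16.5 mm from the ball's centre; 35 g, rolls unwillingly. Five to eight of these are there, all in the nearer (-x) half of the tote at first
- brass1_mid (a point): Centre of the ball of another such brass knob
- brass2_mid (a point): Centre of the ball of another such brass knob
- brass3_mid (a point): Centre of the ball of another such brass knob
- brass4_mid (a point): Centre of the ball of another such brass knob
- brass5_mid (a point): Centre of the ball of another such brass knob
- brass6_mid (a point): Centre of the ball of another such brass knob
- brass7_mid (a point): Centre of the ball of another such brass knob
- screwjar: Bystander: loose jar of screws, 64 mm across, 85 mm high; origin at the centre of its underside; leave it alone
- driver: Bystander: loose screwdriver; origin at the centre of its underside; leave it alone
- mug: Bystander: loose mug; origin at the centre of its underside; leave it alone
- filler_knife: Bystander: loose filler knife (spatula) lying nearest to the robot; origin at the centre of its underside; leave it alone
Mind the look-alikes: they are no part of the job. What is shaped like the scoop but orange or red is not meant.

How it is judged:
By the outcome, as a careful person would: the job done as asked, in the order asked, and still so for the second after the job is handed in, with the robot touching nothing.
Of brass0, brass1, brass2, brass3, brass4, brass5, brass6, brass7 only 5 to 8 are there at a start; the rules pass over those that are not, and their reading is None.
At some moment in a run one of basket, scoop may be knocked a few centimetres aside while the robot is not near it.
It also fails if it takes over 210 s, if anything falls off the work surface, if the arm or the gripper's body presses on something with over 40 N, if the wrist force passes 120 N, or if a joint passes its speed limit or range.

ROBOT

A 6-joint arm with a two-finger parallel gripper is mounted at the origin on the work surface. World frame = base frame: x ahead of the robot, y to its left, z up, the work surface at z = 0. Lengths are in mm, angles in rad, forces in N, time in s.
With the tool pointing down it reaches from about 400 to 825 mm from the base axis. Payload 7 kg.
Tool frame: the origin (TCP) lies where the fingers leave the gripper's body, on its centre line; the fingertips stand 66 mm ahead of it and the grasp point (between the pads) lies 47 mm ahead of it; z points along the fingers, y is the line along which they close (so a half turn about z gives the same grasp; the last joint's range is limited). The gripper opens to 88 mm and grips with 3 to 60 N. Pads are 19 mm wide; open, the fingers measure 130 mm over their backs; the gripper's body (78 mm by 193 mm) begins 47 mm behind the grasp point.
Start: joints at [-0.952, 0.359, 0.012, 0, -1.224, -0.288], TCP at [219.213, -638.39, 292.161] pointing down, gripper open.
Joint ranges: [-3.07, 3.07], [-1.43, 2.12], [-1.02, 1.25], [-3.03, 1.67], [-3.05, -0], [-3.03, 3.03]. Speed limits (rad/s): [2.39, 2.39, 3.01, 3.14, 3.14, 3.14].

INTERFACE

Orientations are given as a unit quaternion [w, x, y, z].
In Python, from workcell import env gives the robot as it stands.
- The arm moves only by the tool arm_command, never from a script. Its argument "rows" is a list of rows, each an object of numbers: "dx", "dy", "dz": the shift along the tool's x, y, z in cm; "yaw": the turn about the tool's z in degrees; "claw": the opening in per cent of the stroke, from 0 (shut) to 100 (fully open). In form: [{"dx": .., "dy": .., "dz": .., "yaw": .., "claw": ..}, ...]. A call has 1 to 10 rows; each row is the pose to reach, as a shift and turn from the pose commanded when the call began, along the tool's axes at that moment; what a row does not reach only later rows make up. A row lasts 1/12 s, in which the tool goes at most 41.7 mm and 7.16 degrees, less where a joint would pass 70% of its speed; a pose out of reach is approached as far as the arm can. A call with a gripper value outside its range is refused whole. The fingers move at their own pace and stop on an object; the grip force is fixed at half the most. Time passes only in rows, so rows that repeat a pose let the fingers close. It gives the time, the measured TCP pose, the force, the opening and the grip force at its end, in the units of the state.
- env.get_obs(): the state, without advancing time (a new reading comes with each control period).
- env.capture(name): name is "side" or "top" or "wrist"; returns a dict with "image" (480x640x3 uint8, red, green, blue), "intrinsics" (3x3 intrinsics, pixels), "distortion" ([k1, k2, p1, p2, k3] as OpenCV has them; the pictures are not rectified), "rvec" (rotation vector, rad) and "tvec" (3), from world to camera coordinates, as OpenCV has them; the wrist camera has in their place "hand_eye" (4x4, takes a point from camera to tool coordinates, whose origin is the TCP and whose axes are the flange's). Camera axes: x right, y down, z forward; pixel columns grow to the right and rows downward; lengths in mm; the calibration is good to about 2 mm. A picture is of the moment at which its call begins: read the wrist's pose just before it. There is no depth.
- env.sign_off(): hands the job in; it is judged then, once.
The state is a dict: "time": time; "q": joint angles; "dq": joint speeds; "joint_torque": joint torques, N m; "eef_pos": TCP position; "eef_rot": TCP orientation; "force": force on the tool from outside, world axes, zero at the start; "torque": the same for the moment, N m; "finger_gap": finger opening in mm; "grip_force": force on a finger pad.
Only numpy, scipy, OpenCV 4.12 (cv2) and the standard library are available. Lean on these libraries where they do the work, as an engineer would, in place of code of your own. Each camera call takes 0.05 s, during which the arm holds its last target. There are 200 camera calls.

## Working session

There is one attempt and no reset: what is moved stays moved. The work goes in short steps, Python scripts to look and compute and a tool call to move; the robot and the scene stay as the last step left them, time stands still between calls to the robot, and variables do not carry over. Pictures are saved under pics/ and viewed, at most 14 in all, crops included, and the job is handed in when it is done.

Besides the shell and the picture viewer there is one more tool, called after "Emit:" by a JSON object that holds its "method" and its "body". arm_command: Moves the arm, as the interface text tells. Its arguments: {"type":"object","properties":{"rows":{"type":"array"}},"required":["rows"]}

```bash
mkdir -p pics; ls; cat > h.py <<'E'
import numpy as np, cv2
from workcell import env
from scipy.spatial.transform import Rotation as R
def obs():
    o=env.get_obs(); w,x,y,z=o["eef_rot"]; return o,np.array(o["eef_pos"]),R.from_quat([x,y,z,w]).as_matrix()
def cap(name,save=None):
    o,p,Rt=obs(); c=env.capture(name)
    K=np.array(c["intrinsics"]);D=np.array(c["distortion"])
    if name=="wrist":
        H=np.array(c["hand_eye"]); T=np.eye(4);T[:3,:3]=Rt;T[:3,3]=p; M=np.linalg.inv(T@H); Rc=M[:3,:3];t=M[:3,3]
    else: Rc=cv2.Rodrigues(np.array(c["rvec"],float))[0]; t=np.array(c["tvec"],float).ravel()
    if save: cv2.imwrite("pics/"+save,c["image"][:,:,::-1]); np.savez("pics/"+save+".npz",K=K,D=D,R=Rc,t=t)
    return c["image"],(K,D,Rc,t)
def load(save):
    d=np.load("pics/"+save+".npz"); return cv2.imread("pics/"+save)[:,:,::-1],(d["K"],d["D"],d["R"],d["t"])
def ray(cam,uv):
    K,D,Rc,t=cam; n=cv2.undistortPoints(np.array(uv,float).reshape(-1,1,2),K,D).reshape(-1,2)
    d=np.c_[n,np.ones(len(n))]@Rc; return -Rc.T@t,d
def onz(cam,uv,z):
    o,d=ray(cam,uv); return (o+d*((z-o[2])/d[:,2:3]))
def pix(cam,P):
    K,D,Rc,t=cam; return cv2.projectPoints(np.array(P,float).reshape(-1,1,3),cv2.Rodrigues(Rc)[0],t,K,D)[0].reshape(-1,2)
E
python3 - <<'E'
from h import *
np.set_printoptions(precision=1,suppress=True)
for n in("top","side"): im,c=cap(n,n+"0.png"); print(n,-c[2].T@c[3],c[2][2])
o,p,Rt=obs(); print(p,Rt,o["time"],o["finger_gap"],o["force"])
E
```

```text
pics
top [ 463.9    7.7 1048.2] [ 0.1  0.  -1. ]
side [ 501.3 -679.9  692.4] [ 0.   0.8 -0.7]
[ 219.1 -638.1  291.3] [[-0.9 -0.3 -0. ]
 [-0.3  0.9  0. ]
 [ 0.   0.  -1. ]] 0.1 87.43788015739196 [-0.2  0.4 -0.5]
```

View pics/top0.png

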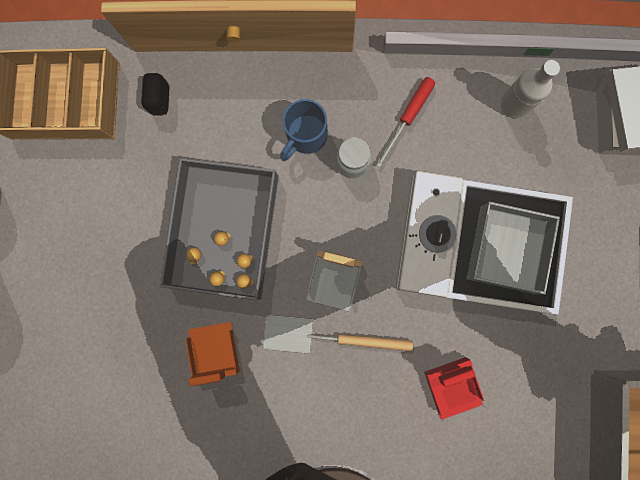

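View pics/side0.png

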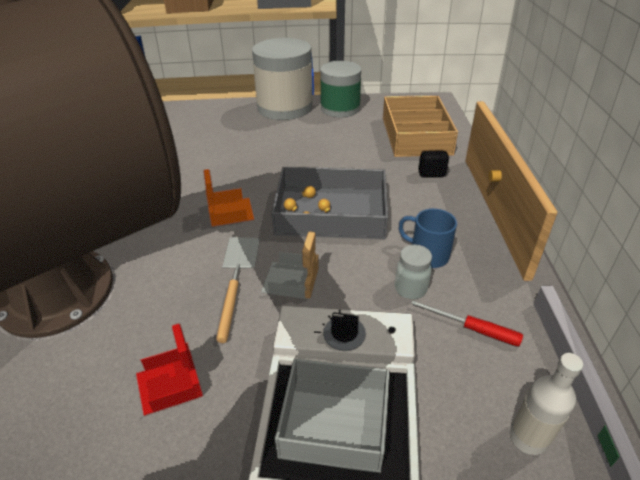

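The top view (up = +x, left = +y) shows the tote at about (220,228) with 5 brass knobs. There are three scoop-like things: grey steel with a wooden handle at (335,278), orange at (212,352) and red at (455,388). I choose the grey one. The basket is at (515,248) and the selector at (438,233). I'll check the choice in a crop and measure.

```bash
python3 - <<'E'
from h import *
np.set_printoptions(precision=1,suppress=True)
im,c=load("top0.png")
a=cv2.resize(im[225:325,290:380],None,fx=4.4,fy=6/1.36,interpolation=cv2.INTER_CUBIC)
b=cv2.resize(im[190:270,405:475],None,fx=5,fy=5,interpolation=cv2.INTER_CUBIC)
h=440;a=cv2.resize(a,(396,440));b=cv2.resize(b,(385,440))
cv2.imwrite("pics/crop1.png",np.hstack([a,b])[:,:,::-1])
print("tote rim",onz(c,[[178,156],[276,172],[261,299],[163,286]],60)[:,:2])
hsv=cv2.cvtColor(im,cv2.COLOR_RGB2HSV)
m=cv2.inRange(hsv,(10,120,110),(28,255,255)); n,l,s,ce=cv2.connectedComponentsWithStats(m)
for i in range(1,n):
    if s[i,4]>25 and 160<ce[i,0]<380 and 160<ce[i,1]<320: print(s[i],ce[i],onz(c,[ce[i]],19)[0],onz(c,[ce[i]],106)[0])
print("lip",onz(c,[[308,300],[350,309]],0)[:,:2])
print("basket rim",onz(c,[[487,202],[564,217],[548,294],[470,279]],85)[:,:2])
print("shaker", onz(c,[[416,170],[573,197],[558,313],[398,290]],45)[:,:2])
print("sel", onz(c,[[438,233]],104)[:,:2], onz(c,[[438,236]],80)[:,:2])
E
```

```text
tote rim [[691.  300.1]
 [662.9 117.3]
 [431.6 138.5]
 [451.  318.3]]
[214 232  16  14 173] [221.4 238.1] [543.3 222.2  19. ] [536.6 204.1 106. ]
[187 248  14  14 146] [193.5 253.7] [512.8 274.7  19. ] [508.7 252.1 106. ]
[237 254  16  14 168] [244.2 260.3] [502.2 177.6  19. ] [499.  163.3 106. ]
[210 271  15  15 172] [216.8 278.2] [467.5 228.6  19. ] [467.2 209.9 106. ]
[237 274  13  14 136] [242.8 280.4] [464.4 179.2  19. ] [464.3 164.7 106. ]
lip [[429.7  56.8]
 [414.2 -23.3]]
basket rim [[ 610.5 -260.4]
 [ 586.5 -398.8]
 [ 449.8 -368.5]
 [ 474.  -230. ]]
shaker [[ 673.8 -140. ]
 [ 629.3 -433.6]
 [ 414.8 -402.8]
 [ 452.3 -108.6]]
sel [[ 552.1 -169.8]] [[ 549.  -174.3]]
```

View pics/crop1.png

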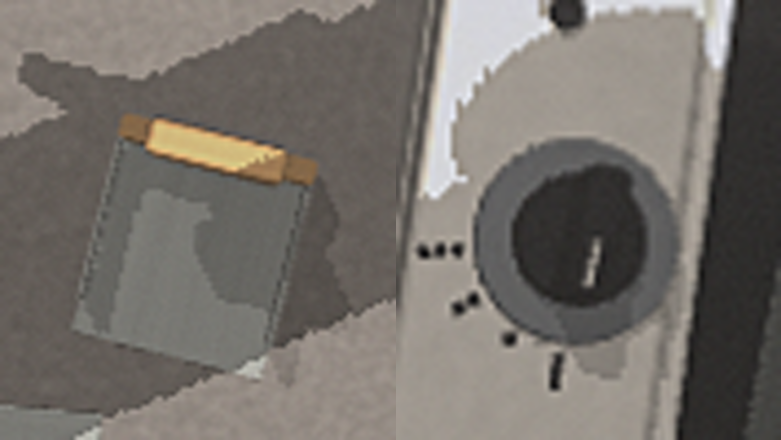

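The crop confirms the steel scoop with the wooden handle. On the selector the pointer sits near the bar, and three dots is at crop (440,250).

```bash
cat >> h.py <<'E'
def mv(x,y,z,psi,tcp=47):
    """target grasp point (world) with tool y = -(cos psi, sin psi); prints shift in cm and yaw deg"""
    o,p,Rt=obs(); d=Rt.T@(np.array([x,y,z+tcp])-p)/10
    cur=np.arctan2(-Rt[1,1],-Rt[0,1]); dy=(psi-cur+np.pi)%(2*np.pi)-np.pi
    print("move dx %.2f dy %.2f dz %.2f yaw %.1f | rows pos %.1f rot %.1f"%(*d,-np.degrees(dy),np.linalg.norm(d)/4.17,abs(np.degrees(dy))/7.16))
def st():
    o,p,Rt=obs(); print("t %.2f grasp"%o["time"],np.round(p-[0,0,47],1),"psi %.3f"%np.arctan2(-Rt[1,1],-Rt[0,1]),"gap %.1f grip %.1f F"%(o["finger_gap"],o["grip_force"]),np.round(o["force"],1),"q",np.round(o["q"],2))
E
python3 - <<'E'
from h import *
im,c=load("top0.png")
h=onz(c,[[339,259],[324.1,252.3],[354.8,259.1]],106); print(h)
d=h[2]-h[1]; print("psi handle",np.arctan2(d[0],-d[1]))
l=onz(c,[[307,299.5],[349.5,311]],0); d=l[1]-l[0]; ps=np.arctan2(d[0],-d[1]); m=l.mean(0); print(l,ps,m+86*np.array([np.cos(ps),np.sin(ps),0]))
mv(h[0,0],h[0,1],200,-0.19)
E
```

```text
[[ 5.04162270e+02  7.26310859e-02  1.06000000e+02]
 [ 5.15206000e+02  2.58301330e+01  1.06000000e+02]
 [ 5.04475380e+02 -2.69936781e+01  1.06000000e+02]]
psi handle -0.2004127864697435
[[430.56774363  58.67986774   0.        ]
 [410.40270206 -22.38395917   0.        ]] -0.24380666374977425 [503.94186619  -2.61231262   0.        ]
move dx -47.68 dy 51.10 dz 4.50 yaw -60.2 | rows pos 16.8 rot 8.4
```

Emit:
{"method": "arm_command", "body": {"rows": [{"dx": -4, "dy": 4, "dz": 0, "yaw": -6}, {"dx": -7, "dy": 7.5, "dz": 0, "yaw": -12}, {"dx": -10, "dy": 10.5, "dz": 0, "yaw": -18}, {"dx": -12.5, "dy": 13.5, "dz": 0, "yaw": -24}, {"dx": -15, "dy": 16.5, "dz": 0, "yaw": -30}, {"dx": -18, "dy": 19.5, "dz": 0, "yaw": -36}, {"dx": -21, "dy": 22.5, "dz": 0, "yaw": -42}, {"dx": -24, "dy": 25.5, "dz": 0, "yaw": -48}, {"dx": -26.5, "dy": 28.5, "dz": 0, "yaw": -54}, {"dx": -29, "dy": 31, "dz": 0, "yaw": -59}]}}

```text
$.rows[0]: bad value
```

```bash
python3 -c "
from h import *
st(); mv(504,-1,200,-.21)"
```

```text
t 0.10 grasp [ 219.1 -638.1  244.3] psi -1.240 gap 87.4 grip 0.0 F [-0.2  0.4 -0.5] q [-0.95  0.36  0.01 -0.   -1.22 -0.29]
move dx -47.63 dy 51.00 dz 4.50 yaw -59.0 | rows pos 16.8 rot 8.2
```

Each row apparently needs "claw".

Emit:
{"method": "arm_command", "body": {"rows": [{"dx": -4, "dy": 4, "dz": 0, "yaw": -6, "claw": 100}, {"dx": -7, "dy": 7.5, "dz": 0, "yaw": -12, "claw": 100}, {"dx": -10, "dy": 10.5, "dz": 0, "yaw": -18, "claw": 100}, {"dx": -12.5, "dy": 13.5, "dz": 0, "yaw": -24, "claw": 100}, {"dx": -15, "dy": 16.5, "dz": 0, "yaw": -30, "claw": 100}, {"dx": -18, "dy": 19.5, "dz": 0, "yaw": -36, "claw": 100}, {"dx": -21, "dy": 22.5, "dz": 0, "yaw": -42, "claw": 100}, {"dx": -24, "dy": 25.5, "dz": 0, "yaw": -48, "claw": 100}, {"dx": -26.5, "dy": 28.5, "dz": 0, "yaw": -54, "claw": 100}, {"dx": -29, "dy": 31, "dz": 0, "yaw": -59, "claw": 100}]}}

```text
time: 0.93
eef_pos: [389.3, -256.3, 292.1]
eef_rot: [0.0, -0.631, 0.776, 0.0]
force: [1.0, 0.3, -0.2]
finger_gap: 88.0
grip_force: 0.0
```

```bash
python3 -c "
from h import *
st(); mv(504,-1,200,-.21)"
```

```text
t 0.93 grasp [ 389.3 -256.3  245.1] psi -0.205 gap 88.0 grip 0.0 F [ 1.   0.3 -0.2] q [-0.16  0.01 -0.43 -0.   -1.13 -0.05]
move dx -27.33 dy -6.03 dz 4.52 yaw 0.3 | rows pos 6.8 rot 0.0
```

Emit:
{"method": "arm_command", "body": {"rows": [{"dx": -4, "dy": -0.9, "dz": 0.5, "yaw": 0, "claw": 100}, {"dx": -8, "dy": -1.8, "dz": 1, "yaw": 0, "claw": 100}, {"dx": -12, "dy": -2.7, "dz": 2, "yaw": 0, "claw": 100}, {"dx": -16, "dy": -3.6, "dz": 3, "yaw": 0, "claw": 100}, {"dx": -20, "dy": -4.5, "dz": 3.5, "yaw": 0, "claw": 100}, {"dx": -24, "dy": -5.3, "dz": 4, "yaw": 0, "claw": 100}, {"dx": -27.3, "dy": -6, "dz": 4.5, "yaw": 0, "claw": 100}, {"dx": -27.3, "dy": -6, "dz": 4.5, "yaw": 0, "claw": 100}, {"dx": -27.3, "dy": -6, "dz": 4.5, "yaw": 0, "claw": 100}]}}

```text
time: 1.68
eef_pos: [505.2, -2.2, 246.3]
eef_rot: [-0.001, -0.63, 0.776, 0.0]
force: [-0.1, -1.2, -0.5]
finger_gap: 87.7
grip_force: 0.0
```

```bash
python3 -c "
from h import *
st(); im,c=cap('wrist','w1.png'); 
p=pix(c,[[504,-1,106],[422,17,0]]); print(p)
hsv=cv2.cvtColor(im,cv2.COLOR_RGB2HSV); m=cv2.inRange(hsv,(10,70,90),(28,255,255)); n,l,s,ce=cv2.connectedComponentsWithStats(m)
for i in range(1,n):
  if s[i,4]>300: print(s[i],ce[i])
"
```

```text
t 1.68 grasp [505.2  -2.2 199.3] psi -0.207 gap 87.7 grip 0.0 F [-0.1 -1.2 -0.5] q [ 0.38  0.12 -0.42 -0.   -1.03 -0.59]
[[321.13882988 256.25091715]
 [425.00986335 218.22142562]]
[ 492    0   28  186 4743] [506.08328062  91.27935906]
[ 306  169   28  136 3102] [318.9822695  242.06092843]
[ 63 313  20  71 437] [ 69.02517162 348.36155606]
```

View pics/w1.png

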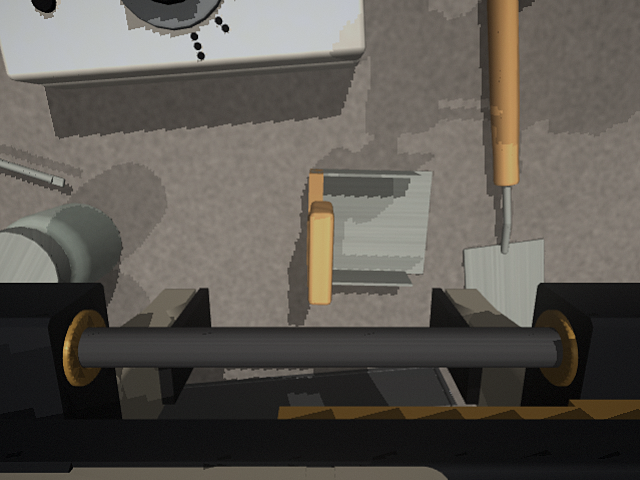

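The wrist view shows the handle top centred at (321,254), as predicted, with the lip to the right. I'll descend and close.

Emit:
{"method": "arm_command", "body": {"rows": [{"dx": 0, "dy": 0, "dz": 3, "yaw": 0, "claw": 100}, {"dx": 0, "dy": 0, "dz": 6, "yaw": 0, "claw": 100}, {"dx": 0, "dy": 0, "dz": 9, "yaw": 0, "claw": 100}, {"dx": 0, "dy": 0, "dz": 11.3, "yaw": 0, "claw": 100}, {"dx": 0, "dy": 0, "dz": 11.3, "yaw": 0, "claw": 50}, {"dx": 0, "dy": 0, "dz": 11.3, "yaw": 0, "claw": 0}, {"dx": 0, "dy": 0, "dz": 11.3, "yaw": 0, "claw": 0}, {"dx": 0, "dy": 0, "dz": 11.3, "yaw": 0, "claw": 0}, {"dx": 0, "dy": 0, "dz": 11.3, "yaw": 0, "claw": 0}, {"dx": 0, "dy": 0, "dz": 11.3, "yaw": 0, "claw": 0}]}}

```text
time: 2.57
eef_pos: [505.6, -3.7, 135.4]
eef_rot: [0.001, -0.629, 0.777, -0.0]
force: [-1.5, 0.0, -0.7]
finger_gap: 53.0
grip_force: 0.0
```

Emit:
{"method": "arm_command", "body": {"rows": [{"dx": 0, "dy": 0, "dz": 0, "yaw": 0, "claw": 0}, {"dx": 0, "dy": 0, "dz": 0, "yaw": 0, "claw": 0}, {"dx": 0, "dy": 0, "dz": 0, "yaw": 0, "claw": 0}, {"dx": 0, "dy": 0, "dz": -2, "yaw": 0, "claw": 0}, {"dx": 0, "dy": 0, "dz": -5, "yaw": 0, "claw": 0}, {"dx": 0, "dy": 0, "dz": -8, "yaw": 0, "claw": 0}, {"dx": 0, "dy": 0, "dz": -10, "yaw": 0, "claw": 0}, {"dx": 0, "dy": 0, "dz": -10, "yaw": 0, "claw": 0}]}}

```text
time: 3.23
eef_pos: [507.2, -3.4, 238.8]
eef_rot: [0.003, -0.629, 0.777, -0.002]
force: [0.5, 0.2, -0.5]
finger_gap: 2.1
grip_force: 0.0
```

```bash
python3 - <<'E'
from h import *
st()
im,c=load("top0.png")
# tote outer-bottom/rim fit: show rim rays at z=60 and inner floor corners guess for crop
t=im[140:315,150:300]; cv2.imwrite("pics/tote.png",cv2.resize(t,None,fx=4,fy=3.4,interpolation=cv2.INTER_CUBIC)[:,:,::-1])
E
```

```text
t 3.23 grasp [507.2  -3.4 191.8] psi -0.209 gap 2.1 grip 0.0 F [ 0.5  0.2 -0.5] q [ 0.38  0.12 -0.43  0.   -1.01 -0.59]
```

View pics/tote.png

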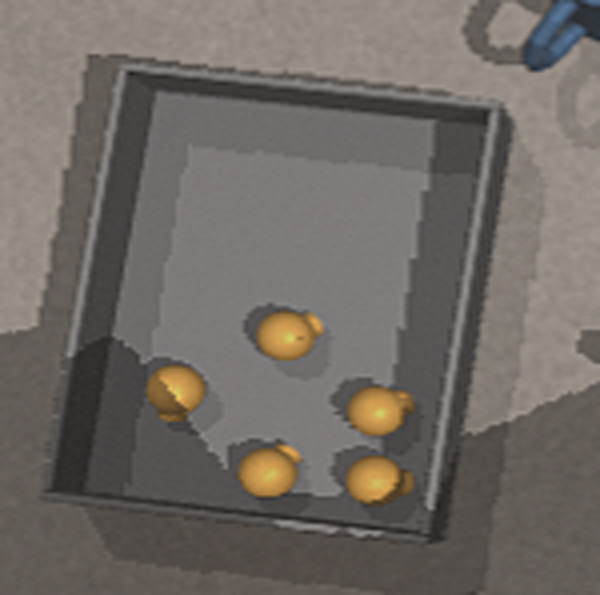

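The fingers had not closed before I lifted. The tote crop shows 5 knobs. I'll re-check the scoop and fit the tote.

```bash
python3 - <<'E'
from h import *
np.set_printoptions(precision=1,suppress=True)
im,c=load("top0.png")
P=onz(c,[[180.5,159.1],[275,170.3],[259.3,298.8],[161.3,285.6]],60)[:,:2]
L=np.array([[120,90],[120,-90],[-120,-90],[-120,90]],float)
m=P.mean(0);u,s,v=np.linalg.svd((L).T@(P-m)); Rm=(u@v).T; print(P,m,"psi",np.arctan2(Rm[1,0],Rm[0,0]),"res",P-m-L@Rm.T)
im,c=cap('wrist','w2.png'); hsv=cv2.cvtColor(im,cv2.COLOR_RGB2HSV); mk=cv2.inRange(hsv,(10,70,160),(28,255,255)); n,l,s,ce=cv2.connectedComponentsWithStats(mk)
for i in range(1,n):
  if s[i,4]>300: print(s[i],onz(c,[ce[i]],106),cv2.minAreaRect(np.argwhere(l==i)[:,::-1].astype(np.float32)))
E
```

```text
[[685.2 295.2]
 [666.1 119.2]
 [431.9 141.6]
 [451.7 321.4]] [558.7 219.4] psi -0.10551714795713413 res [[-2.4 -1.1]
 [-2.5  2. ]
 [ 2.  -0.9]
 [ 2.8 -0. ]]
[ 507    0   23  187 3768] [[394.  -66.1 106. ]] ((518.0, 93.0), (186.0, 22.0), 90.0)
[313 174  16  41 463] [[499.5 -39.7 106. ]] ((320.7283020019531, 194.19464111328125), (14.711567878723145, 40.01171875), 1.7899105548858643)
[ 315  215   25   96 1887] [[503.9  -4.2 106. ]] ((327.0, 262.5), (95.0, 24.0), 90.0)
```

Emit:
{"method": "arm_command", "body": {"rows": [{"dx": 0, "dy": 0.2, "dz": 0, "yaw": 0, "claw": 60}, {"dx": 0, "dy": 0.2, "dz": 0, "yaw": 0, "claw": 60}, {"dx": 0, "dy": 0.2, "dz": 0, "yaw": 0, "claw": 60}, {"dx": 0, "dy": 0.2, "dz": 0, "yaw": 0, "claw": 60}, {"dx": 0, "dy": 0.2, "dz": 0, "yaw": 0, "claw": 60}, {"dx": 0, "dy": 0.2, "dz": 0, "yaw": 0, "claw": 60}, {"dx": 0, "dy": 0.2, "dz": 3, "yaw": 0, "claw": 60}, {"dx": 0, "dy": 0.2, "dz": 6, "yaw": 0, "claw": 60}, {"dx": 0, "dy": 0.2, "dz": 9, "yaw": 0, "claw": 60}, {"dx": 0, "dy": 0.2, "dz": 10.4, "yaw": 0, "claw": 60}]}}

```text
time: 4.12
eef_pos: [501.4, -3.9, 126.9]
eef_rot: [-0.002, -0.629, 0.778, 0.001]
force: [-0.6, -0.2, 0.3]
finger_gap: 52.3
grip_force: 0.0
```

Emit:
{"method": "arm_command", "body": {"rows": [{"dx": 0, "dy": 0, "dz": 0, "yaw": 0, "claw": 0}, {"dx": 0, "dy": 0, "dz": 0, "yaw": 0, "claw": 0}, {"dx": 0, "dy": 0, "dz": 0, "yaw": 0, "claw": 0}, {"dx": 0, "dy": 0, "dz": 0, "yaw": 0, "claw": 0}, {"dx": 0, "dy": 0, "dz": 0, "yaw": 0, "claw": 0}, {"dx": 0, "dy": 0, "dz": 0, "yaw": 0, "claw": 0}, {"dx": 0, "dy": 0, "dz": 0, "yaw": 0, "claw": 0}, {"dx": 0, "dy": 0, "dz": 0, "yaw": 0, "claw": 0}, {"dx": 0, "dy": 0, "dz": 0, "yaw": 0, "claw": 0}, {"dx": 0, "dy": 0, "dz": 0, "yaw": 0, "claw": 0}]}}

```text
time: 4.95
eef_pos: [504.0, -3.2, 131.2]
eef_rot: [0.001, -0.629, 0.777, -0.001]
force: [-0.5, -0.4, 6.9]
finger_gap: 15.3
grip_force: 30.0
```

```bash
cat >> h.py <<'E'
TC=np.array([558.7,219.4]); TP=-0.105
def tw(u,v,psi=TP):
    "tote frame -> world"
    return TC+np.array([u*np.cos(TP)-v*np.sin(TP),u*np.sin(TP)+v*np.cos(TP)])
def wt(x,y):
    d=np.array([x,y])-TC; return np.array([d[0]*np.cos(TP)+d[1]*np.sin(TP),-d[0]*np.sin(TP)+d[1]*np.cos(TP)])
E
python3 - <<'E'
from h import *
st()
for k in [(543.3,222.2),(512.8,274.7),(502.2,177.6),(467.5,228.6),(464.4,179.2)]: print(wt(*k))
mv(*tw(30,-35),200,TP)
mv(504,-1,190,TP)
E
```

```text
t 4.95 grasp [504.   -3.2  84.2] psi -0.210 gap 15.3 grip 30.0 F [-0.5 -0.4  6.9] q [ 0.38  0.25 -0.57  0.   -0.75 -0.59]
[-15.60864554   1.17054878]
[-51.44304507  50.18478967]
[-51.80789014 -47.49139416]
[-91.66194768  -0.40908222]
[-89.56740048 -49.86191704]
move dx -19.76 dy -4.09 dz -11.55 yaw -6.0 | rows pos 5.6 rot 0.8
move dx -0.23 dy 0.02 dz -10.58 yaw -6.0 | rows pos 2.5 rot 0.8
```

Gripped (gap 15.3). I'll lift, carry over the tote and turn to its yaw.

Emit:
{"method": "arm_command", "body": {"rows": [{"dx": 0, "dy": 0, "dz": -2, "yaw": 0, "claw": 0}, {"dx": 0, "dy": 0, "dz": -5, "yaw": 0, "claw": 0}, {"dx": 0, "dy": 0, "dz": -8, "yaw": 0, "claw": 0}, {"dx": 0, "dy": 0, "dz": -11, "yaw": -2, "claw": 0}, {"dx": -2, "dy": -1, "dz": -11, "yaw": -6, "claw": 0}, {"dx": -5, "dy": -3, "dz": -11, "yaw": -6, "claw": 0}, {"dx": -8, "dy": -5, "dz": -11, "yaw": -6, "claw": 0}, {"dx": -11, "dy": -7, "dz": -11, "yaw": -6, "claw": 0}, {"dx": -14, "dy": -8.5, "dz": -11, "yaw": -6, "claw": 0}, {"dx": -17, "dy": -10, "dz": -11, "yaw": -6, "claw": 0}]}}

```text
time: 5.78
eef_pos: [636.9, 143.1, 239.5]
eef_rot: [-0.001, -0.669, 0.744, 0.0]
force: [-0.2, -0.5, -1.6]
finger_gap: 15.2
grip_force: 30.0
```

```bash
python3 - <<'E'
from h import *
st(); mv(*tw(100,-27),190,TP)
E
```

```text
t 5.78 grasp [636.9 143.1 192.5] psi -0.106 gap 15.2 grip 30.0 F [-0.2 -0.5 -1.6] q [ 0.52  0.36 -0.11 -0.   -1.1  -0.62]
move dx -4.07 dy -1.42 dz 0.25 yaw -0.1 | rows pos 1.0 rot 0.0
```

Emit:
{"method": "arm_command", "body": {"rows": [{"dx": -2, "dy": -0.7, "dz": 0, "yaw": 0, "claw": 0}, {"dx": -4.1, "dy": -1.4, "dz": 0, "yaw": 0, "claw": 0}, {"dx": -4.1, "dy": -1.4, "dz": 0, "yaw": 0, "claw": 0}, {"dx": -4.1, "dy": -1.4, "dz": 2.5, "yaw": 0, "claw": 0}, {"dx": -4.1, "dy": -1.4, "dz": 5, "yaw": 0, "claw": 0}, {"dx": -4.1, "dy": -1.4, "dz": 7, "yaw": 0, "claw": 0}, {"dx": -4.1, "dy": -1.4, "dz": 7, "yaw": 0, "claw": 0}, {"dx": -4.1, "dy": -1.4, "dz": 7, "yaw": 0, "claw": 0}]}}

```text
time: 6.45
eef_pos: [653.8, 180.7, 169.0]
eef_rot: [-0.002, -0.669, 0.743, 0.0]
force: [0.6, -1.2, -1.5]
finger_gap: 15.0
grip_force: 30.0
```

```bash
python3 - <<'E'
from h import *
st(); mv(*tw(100,-27),90,TP)
cap("top","t1.png"); im,_=load("t1.png"); cv2.imwrite("pics/t1c.png",cv2.resize(im[140:315,150:340],None,fx=3.4,fy=3.4,interpolation=cv2.INTER_CUBIC)[:,:,::-1])
E
```

```text
t 6.45 grasp [653.8 180.7 122. ] psi -0.106 gap 15.0 grip 30.0 F [ 0.6 -1.2 -1.5] q [ 0.56  0.46 -0.13 -0.   -0.99 -0.66]
move dx -0.16 dy -0.14 dz 3.20 yaw -0.0 | rows pos 0.8 rot 0.0
```

View pics/t1c.png

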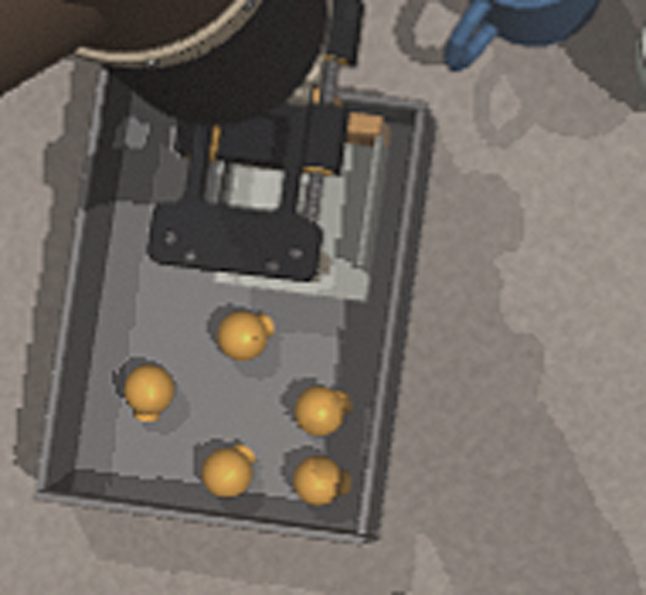

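The scoop is aligned inside the tote, with its lip at crop (215–365, 290) spanning the four right-hand knobs. I'll lower it to the floor and push.

Emit:
{"method": "arm_command", "body": {"rows": [{"dx": 0, "dy": 0, "dz": 1.5, "yaw": 0, "claw": 0}, {"dx": 0, "dy": 0, "dz": 2.8, "yaw": 0, "claw": 0}, {"dx": 0, "dy": 0, "dz": 3.2, "yaw": 0, "claw": 0}, {"dx": 0, "dy": 0, "dz": 3.3, "yaw": 0, "claw": 0}, {"dx": 0, "dy": 0, "dz": 3.3, "yaw": 0, "claw": 0}]}}

```text
time: 6.92
eef_pos: [655.2, 181.5, 138.4]
eef_rot: [0.001, -0.669, 0.743, -0.0]
force: [0.3, -0.0, -2.5]
finger_gap: 14.9
grip_force: 30.0
```

```bash
python3 -c "
from h import *
st()"
```

```text
t 6.92 grasp [655.2 181.5  91.4] psi -0.105 gap 14.9 grip 30.0 F [ 0.3 -0.  -2.5] q [ 0.56  0.49 -0.16  0.   -0.92 -0.66]
```

Emit:
{"method": "arm_command", "body": {"rows": [{"dx": 0, "dy": 0, "dz": 0.15, "yaw": 0, "claw": 0}, {"dx": 0, "dy": 0, "dz": 0.3, "yaw": 0, "claw": 0}, {"dx": 0, "dy": 0.5, "dz": 0.3, "yaw": 0, "claw": 0}, {"dx": 0, "dy": 1.2, "dz": 0.3, "yaw": 0, "claw": 0}, {"dx": 0, "dy": 2, "dz": 0.3, "yaw": 0, "claw": 0}, {"dx": 0, "dy": 3, "dz": 0.3, "yaw": 0, "claw": 0}, {"dx": 0, "dy": 4, "dz": 0.3, "yaw": 0, "claw": 0}, {"dx": 0, "dy": 5, "dz": 0.3, "yaw": 0, "claw": 0}, {"dx": 0, "dy": 6, "dz": 0.3, "yaw": 0, "claw": 0}]}}

```text
time: 7.67
eef_pos: [596.0, 188.5, 136.2]
eef_rot: [0.003, -0.669, 0.743, -0.001]
force: [5.7, -0.4, 5.8]
finger_gap: 15.2
grip_force: 30.0
```

```bash
python3 -c "
from h import *
st(); mv(*tw(-24,-27),89,TP)"
```

```text
t 7.67 grasp [596.  188.5  89.2] psi -0.104 gap 15.2 grip 30.0 F [ 5.7 -0.4  5.8] q [ 0.62  0.41 -0.3   0.   -0.86 -0.72]
move dx 0.02 dy 6.44 dz -0.01 yaw 0.0 | rows pos 1.5 rot 0.0
```

Emit:
{"method": "arm_command", "body": {"rows": [{"dx": 0, "dy": 0.7, "dz": 0, "yaw": 0, "claw": 0}, {"dx": 0, "dy": 1.4, "dz": 0, "yaw": 0, "claw": 0}, {"dx": 0, "dy": 2.1, "dz": 0, "yaw": 0, "claw": 0}, {"dx": 0, "dy": 2.8, "dz": 0, "yaw": 0, "claw": 0}, {"dx": 0, "dy": 3.5, "dz": 0, "yaw": 0, "claw": 0}, {"dx": 0, "dy": 4.2, "dz": 0, "yaw": 0, "claw": 0}, {"dx": 0, "dy": 4.9, "dz": 0, "yaw": 0, "claw": 0}, {"dx": 0, "dy": 5.6, "dz": 0, "yaw": 0, "claw": 0}, {"dx": 0, "dy": 6.0, "dz": 0, "yaw": 0, "claw": 0}, {"dx": 0, "dy": 6.0, "dz": 0, "yaw": 0, "claw": 0}]}}

```text
time: 8.5
eef_pos: [536.7, 195.0, 136.2]
eef_rot: [0.003, -0.669, 0.743, -0.001]
force: [7.9, -2.1, 1.8]
finger_gap: 15.1
grip_force: 30.0
```

```bash
python3 - <<'E'
from h import *
st(); mv(*tw(-24,-27),89,TP)
im,_=cap("top","t2.png"); a=cv2.resize(im[140:315,150:300],(400,466),interpolation=cv2.INTER_CUBIC)
im,_=cap("side","s2.png"); b=cv2.resize(im[150:250,255:405],(400,466),interpolation=cv2.INTER_CUBIC)
cv2.imwrite("pics/t2c.png",np.hstack([a,b])[:,:,::-1])
E
```

```text
t 8.50 grasp [536.7 195.   89.2] psi -0.104 gap 15.1 grip 30.0 F [ 7.9 -2.1  1.8] q [ 0.69  0.34 -0.42  0.   -0.81 -0.8 ]
move dx 0.05 dy 0.47 dz 0.02 yaw 0.1 | rows pos 0.1 rot 0.0
```

View pics/t2c.png

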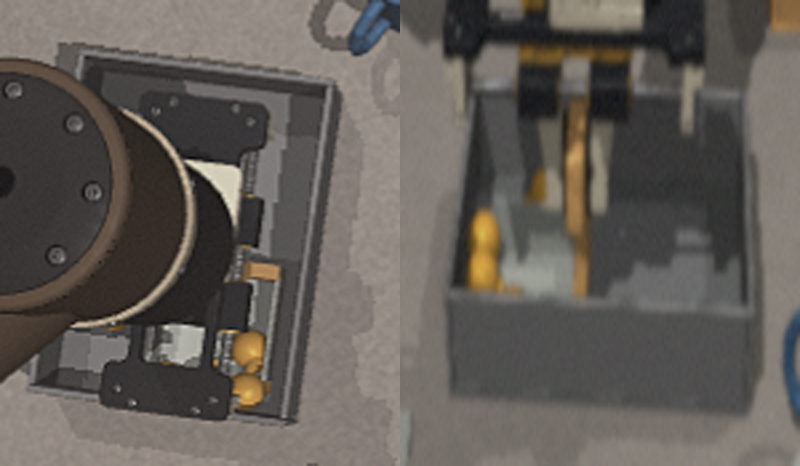

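The knobs are riding up at the near wall (left panel ~(248,370), right panel ~(485,250)). I'll close the last centimetre.

Emit:
{"method": "arm_command", "body": {"rows": [{"dx": 0, "dy": 0.3, "dz": 0, "yaw": 0, "claw": 0}, {"dx": 0, "dy": 0.6, "dz": 0, "yaw": 0, "claw": 0}, {"dx": 0, "dy": 0.8, "dz": 0, "yaw": 0, "claw": 0}, {"dx": 0, "dy": 0.8, "dz": 0, "yaw": 0, "claw": 0}]}}

```text
time: 8.93
eef_pos: [533.3, 196.9, 138.3]
eef_rot: [0.007, -0.67, 0.742, -0.003]
force: [21.1, -5.9, 3.0]
finger_gap: 15.7
grip_force: 30.1
```

```bash
python3 - <<'E'
from h import *
st(); o,p,_=obs(); print(wt(*p[:2]))
E
```

```text
t 8.93 grasp [533.3 196.9  91.3] psi -0.102 gap 15.7 grip 30.1 F [21.1 -5.9  3. ] q [ 0.7   0.33 -0.43  0.01 -0.8  -0.81]
[-22.9227388  -25.01655599]
```

Emit:
{"method": "arm_command", "body": {"rows": [{"dx": 0, "dy": -0.2, "dz": -0.3, "yaw": 0, "claw": 0}, {"dx": 0, "dy": -0.3, "dz": -1, "yaw": 0, "claw": 0}, {"dx": 0, "dy": -0.4, "dz": -2, "yaw": 0, "claw": 0}, {"dx": 0, "dy": -0.5, "dz": -3, "yaw": 0, "claw": 0}, {"dx": 0, "dy": -0.6, "dz": -3.5, "yaw": 0, "claw": 0}, {"dx": 0, "dy": -0.8, "dz": -3.5, "yaw": 0, "claw": 0}, {"dx": 0, "dy": -1.1, "dz": -3.5, "yaw": 0, "claw": 0}, {"dx": 0, "dy": -1.5, "dz": -3.5, "yaw": 0, "claw": 0}, {"dx": 0, "dy": -1.9, "dz": -3.5, "yaw": 0, "claw": 0}, {"dx": 0, "dy": -2.0, "dz": -3.5, "yaw": 0, "claw": 0}]}}

```text
time: 9.77
eef_pos: [547.1, 192.4, 168.5]
eef_rot: [-0.001, -0.669, 0.743, 0.0]
force: [0.4, -0.6, -3.1]
finger_gap: 15.6
grip_force: 30.0
```

```bash
python3 - <<'E'
from h import *
st(); o,p,_=obs(); print(wt(*p[:2]))
im,_=cap("top","t3.png"); a=cv2.resize(im[140:315,150:300],(400,466),interpolation=cv2.INTER_CUBIC)
im,_=cap("side","s3.png"); b=cv2.resize(im[150:250,255:405],(400,466),interpolation=cv2.INTER_CUBIC)
cv2.imwrite("pics/t3c.png",np.hstack([a,b])[:,:,::-1])
E
```

```text
t 9.77 grasp [547.1 192.4 121.5] psi -0.106 gap 15.6 grip 30.0 F [ 0.4 -0.6 -3.1] q [ 0.68  0.31 -0.36 -0.   -0.9  -0.78]
[ -8.74167892 -28.09287945]
```

View pics/t3c.png

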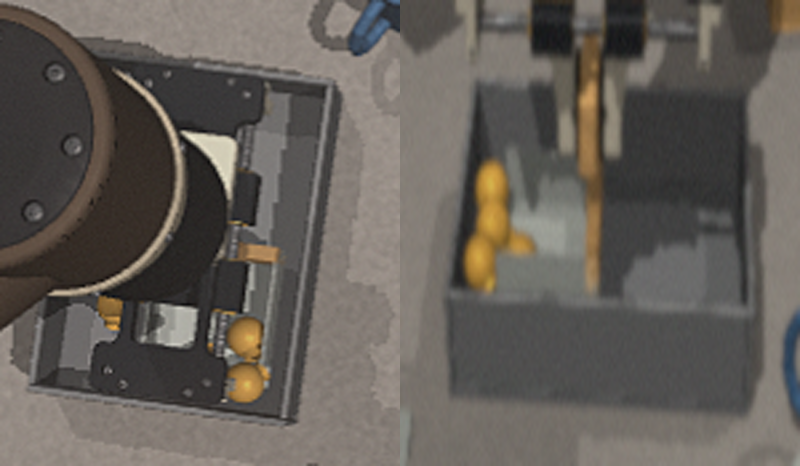

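The scoop is lifted, and weight −3.1 N against −1.7 N empty means 4 knobs are in it. Three sit near the lip, so I'll lift above the rim and settle them backward with a brisk forward start and a soft stop.

Emit:
{"method": "arm_command", "body": {"rows": [{"dx": 0, "dy": 0, "dz": -0.7, "yaw": 0, "claw": 0}, {"dx": 0, "dy": 0, "dz": -1.7, "yaw": 0, "claw": 0}, {"dx": 0, "dy": 0, "dz": -3, "yaw": 0, "claw": 0}, {"dx": 0, "dy": 0, "dz": -4.3, "yaw": 0, "claw": 0}, {"dx": 0, "dy": 0, "dz": -5.5, "yaw": 0, "claw": 0}, {"dx": 0, "dy": 0, "dz": -6.5, "yaw": 0, "claw": 0}, {"dx": 0, "dy": 0, "dz": -7.2, "yaw": 0, "claw": 0}, {"dx": 0, "dy": 0, "dz": -7.5, "yaw": 0, "claw": 0}]}}

```text
time: 10.53
eef_pos: [547.5, 192.9, 245.9]
eef_rot: [0.001, -0.669, 0.743, -0.0]
force: [-0.0, 0.5, -3.1]
finger_gap: 15.5
grip_force: 30.0
```

Emit:
{"method": "arm_command", "body": {"rows": [{"dx": 0, "dy": 2.5, "dz": 0, "yaw": 0, "claw": 0}, {"dx": 0, "dy": 4.8, "dz": 0, "yaw": 0, "claw": 0}, {"dx": 0, "dy": 6.7, "dz": 0, "yaw": 0, "claw": 0}, {"dx": 0, "dy": 8.2, "dz": 0, "yaw": 0, "claw": 0}, {"dx": 0, "dy": 9.3, "dz": 0, "yaw": 0, "claw": 0}, {"dx": 0, "dy": 10.1, "dz": 0, "yaw": 0, "claw": 0}, {"dx": 0, "dy": 10.6, "dz": 0, "yaw": 0, "claw": 0}, {"dx": 0, "dy": 10.8, "dz": 0, "yaw": 0, "claw": 0}, {"dx": 0, "dy": 10.8, "dz": 0, "yaw": 0, "claw": 0}]}}

```text
time: 11.28
eef_pos: [439.9, 204.2, 244.3]
eef_rot: [0.0, -0.669, 0.743, -0.0]
force: [0.5, -0.7, -3.1]
finger_gap: 14.7
grip_force: 30.0
```

```bash
python3 - <<'E'
from h import *
st(); cap("side","s4.png")
im,_=cap("top","t4.png"); a=cv2.resize(im[140:360,130:300],(400,517),interpolation=cv2.INTER_CUBIC)
im,_=cap("side","s4.png"); b=cv2.resize(im[130:250,200:350],(400,517),interpolation=cv2.INTER_CUBIC)
cv2.imwrite("pics/t4c.png",np.hstack([a,b])[:,:,::-1])
im,c=load("top0.png")
B=onz(c,[[487,202],[564,217],[548,294],[470,279]],85)[:,:2]; print(B.mean(0),B)
E
```

```text
t 11.28 grasp [439.9 204.2 197.3] psi -0.105 gap 14.7 grip 30.0 F [ 0.5 -0.7 -3.1] q [ 0.84  0.08 -0.47  0.   -1.02 -0.95]
[ 530.18839712 -314.44225097] [[ 610.48413227 -260.39001704]
 [ 586.46764982 -398.84396587]
 [ 449.77851038 -368.53371094]
 [ 474.02329602 -230.00131005]]
```

View pics/t4c.png

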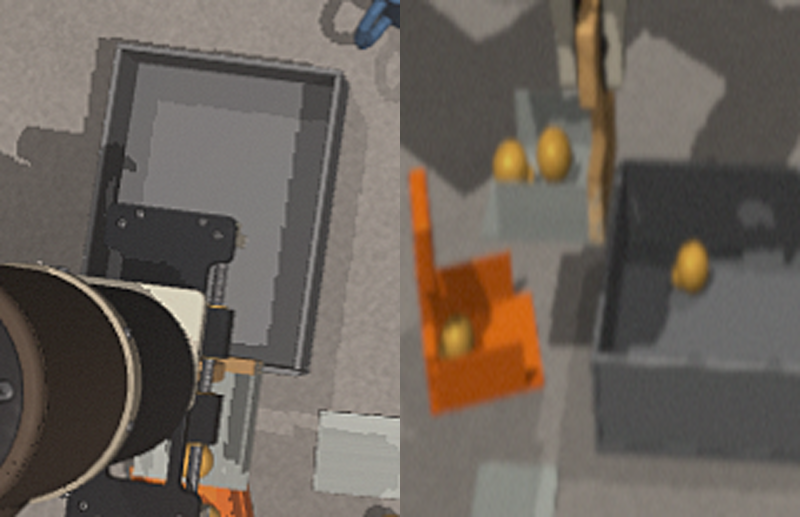

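A knob seems to have dropped into the orange look-alike scoop (right panel (457,335)). One is still in the tote, at (690,265), and at least two remain in my scoop. I'll first carry these gently to the basket.

```bash
cat >> h.py <<'E'
def path(x,y,z,psi,n=40):
    o,p,Rt=obs(); d=Rt.T@(np.array([x,y,z+47])-p)/10
    for k in range(2,n+1,2):
        s=k/n; s=2*s*s if s<.5 else 1-2*(1-s)**2; print(k,np.round(d*s,1))
E
python3 - <<'E'
from h import *
ps=-0.19; B=np.array([530.,-314.]); g=B+176*np.array([np.cos(ps),np.sin(ps)]); print(g)
mv(*g,205,ps); path(*g,205,ps)
im,c=load("s4.png"); hsv=cv2.cvtColor(im,cv2.COLOR_RGB2HSV); m=cv2.inRange(hsv,(12,120,90),(28,255,255)); n,l,s,ce=cv2.connectedComponentsWithStats(m)
for i in range(1,n):
  if s[i,4]>15 and 180<ce[i,0]<360 and 130<ce[i,1]<260: print(s[i],ce[i],onz(c,[ce[i]],19)[0])
im,c=load("t4.png"); hsv=cv2.cvtColor(im,cv2.COLOR_RGB2HSV); m=cv2.inRange(hsv,(12,120,90),(28,255,255)); n,l,s,ce=cv2.connectedComponentsWithStats(m)
for i in range(1,n):
  if s[i,4]>15 and 130<ce[i,0]<300 and 130<ce[i,1]<420: print(s[i],ce[i],onz(c,[ce[i]],19)[0])
E
```

```text
[ 702.83274538 -347.23916552]
move dx 52.06 dy -31.92 dz -0.78 yaw 4.8 | rows pos 14.6 rot 0.7
2 [ 0.3 -0.2 -0. ]
4 [ 1.  -0.6 -0. ]
6 [ 2.3 -1.4 -0. ]
8 [ 4.2 -2.6 -0.1]
10 [ 6.5 -4.  -0.1]
12 [ 9.4 -5.7 -0.1]
14 [12.8 -7.8 -0.2]
16 [ 16.7 -10.2  -0.2]
18 [ 21.1 -12.9  -0.3]
20 [ 26.  -16.   -0.4]
22 [ 31.  -19.   -0.5]
24 [ 35.4 -21.7  -0.5]
26 [ 39.3 -24.1  -0.6]
28 [ 42.7 -26.2  -0.6]
30 [ 45.6 -27.9  -0.7]
32 [ 47.9 -29.4  -0.7]
34 [ 49.7 -30.5  -0.7]
36 [ 51.  -31.3  -0.8]
38 [ 51.8 -31.8  -0.8]
40 [ 52.1 -31.9  -0.8]
[266 125  12  50 276] [271.38043478 147.42391304] [418.23106795 486.1752394   19.        ]
[252 160  12  12 118] [257.20338983 165.27118644] [385.25013894 400.35716248  19.        ]
[235 162  15  10 110] [241.4        167.32727273] [346.04002342 393.61658739  19.        ]
[ 204  169   49   56 1265] [226.78972332 204.7312253 ] [324.6919854  238.30852887  19.        ]
[302 186  13  12 122] [308.47540984 191.49180328] [510.55877456 278.13080037  19.        ]
[203 252  15  13 150] [210.15333333 257.84      ] [308.3039942   61.96715143  19.        ]
[221 292  17  10  70] [229.48571429 295.67142857] [435.22258122 203.53458759  19.        ]
[208 329   5  14  27] [209.         334.66666667] [361.46555628 240.25628519  19.        ]
[215 330   5  13  48] [216.97916667 336.20833333] [358.99547683 225.07053331  19.        ]
[214 346   8   9  45] [217.84444444 349.26666667] [334.73420683 222.77987502  19.        ]
[214 356  10  15  87] [219.47126437 363.51724138] [308.32822414 219.01948125  19.        ]
[289 359  14  16 163] [295.88343558 366.19018405] [307.16685753  75.91048226  19.        ]
[223 369  14  10  67] [229.74626866 372.43283582] [292.33607696 199.2547835   19.        ]
[189 375  31  11 168] [204.0297619  379.75595238] [277.25619853 247.42046435  19.        ]
```

Two knobs were lost in that stop: one in the orange scoop, the other on the table near (307,70). Two are still in my scoop and one is in the tote. I'll now carry much more gently.

```bash
python3 - <<'E'
from h import *
ps=-0.19; B=np.array([530.,-314.]); g=B+170*np.array([np.cos(ps),np.sin(ps)]); print(g)
o,p,Rt=obs(); d=Rt.T@(np.array([*g,205+47])-p)/10
S=[2*(k/50)**2 if k<=25 else 1-2*(1-k/50)**2 for k in range(51)]
for c in range(5): print([[round(float(d[i]*(S[10*c+j]-S[10*c])),2) for i in (0,1)] for j in range(1,11)])
E
```

```text
[ 696.94071997 -346.10601215]
[[0.04, -0.03], [0.17, -0.1], [0.37, -0.23], [0.67, -0.4], [1.04, -0.63], [1.5, -0.9], [2.04, -1.23], [2.66, -1.6], [3.37, -2.03], [4.16, -2.51]]
[[0.87, -0.53], [1.83, -1.1], [2.87, -1.73], [3.99, -2.41], [5.2, -3.13], [6.49, -3.91], [7.86, -4.74], [9.32, -5.61], [10.86, -6.54], [12.48, -7.52]]
[[1.71, -1.03], [3.5, -2.1], [5.37, -3.23], [7.32, -4.41], [9.36, -5.64], [11.4, -6.87], [13.36, -8.04], [15.23, -9.17], [17.02, -10.25], [18.72, -11.28]]
[[1.62, -0.98], [3.16, -1.9], [4.62, -2.78], [5.99, -3.61], [7.28, -4.39], [8.49, -5.11], [9.61, -5.79], [10.65, -6.42], [11.61, -6.99], [12.48, -7.52]]
[[0.79, -0.48], [1.5, -0.9], [2.12, -1.28], [2.66, -1.6], [3.12, -1.88], [3.5, -2.1], [3.79, -2.28], [3.99, -2.41], [4.12, -2.48], [4.16, -2.51]]
```

Emit:
{"method": "arm_command", "body": {"rows": [{"dx": 0.05, "dy": 0, "dz": -0.1, "yaw": 0, "claw": 0}, {"dx": 0.2, "dy": -0.1, "dz": -0.2, "yaw": 0, "claw": 0}, {"dx": 0.4, "dy": -0.2, "dz": -0.4, "yaw": 0, "claw": 0}, {"dx": 0.7, "dy": -0.4, "dz": -0.6, "yaw": 0, "claw": 0}, {"dx": 1.05, "dy": -0.6, "dz": -0.8, "yaw": 0, "claw": 0}, {"dx": 1.5, "dy": -0.9, "dz": -1, "yaw": 0, "claw": 0}, {"dx": 2.05, "dy": -1.2, "dz": -1.1, "yaw": 0, "claw": 0}, {"dx": 2.65, "dy": -1.6, "dz": -1.2, "yaw": 0, "claw": 0}, {"dx": 3.35, "dy": -2.05, "dz": -1.25, "yaw": 0, "claw": 0}, {"dx": 4.15, "dy": -2.5, "dz": -1.25, "yaw": 0, "claw": 0}]}}

```text
time: 12.27
eef_pos: [460.7, 159.4, 256.8]
eef_rot: [0.0, -0.669, 0.743, -0.0]
force: [0.6, 0.7, -2.1]
finger_gap: 15.2
grip_force: 30.0
```

Emit:
{"method": "arm_command", "body": {"rows": [{"dx": 0.87, "dy": -0.53, "dz": 0, "yaw": 0, "claw": 0}, {"dx": 1.83, "dy": -1.1, "dz": 0, "yaw": 0, "claw": 0}, {"dx": 2.87, "dy": -1.73, "dz": 0, "yaw": 0, "claw": 0}, {"dx": 4, "dy": -2.4, "dz": 0, "yaw": 0, "claw": 0}, {"dx": 5.2, "dy": -3.13, "dz": 0, "yaw": 0, "claw": 0}, {"dx": 6.5, "dy": -3.9, "dz": 0, "yaw": 0, "claw": 0}, {"dx": 7.85, "dy": -4.75, "dz": 0, "yaw": 0, "claw": 0}, {"dx": 9.3, "dy": -5.6, "dz": 0, "yaw": 0, "claw": 0}, {"dx": 10.85, "dy": -6.55, "dz": 0, "yaw": 0, "claw": 0}, {"dx": 12.5, "dy": -7.5, "dz": 0, "yaw": 0, "claw": 0}]}}

```text
time: 13.1
eef_pos: [522.2, 26.4, 256.5]
eef_rot: [-0.0, -0.669, 0.743, 0.0]
force: [-0.0, -0.2, -3.0]
finger_gap: 15.0
grip_force: 30.0
```

Emit:
{"method": "arm_command", "body": {"rows": [{"dx": 1.7, "dy": -1.03, "dz": 0, "yaw": 0, "claw": 0}, {"dx": 3.5, "dy": -2.1, "dz": 0, "yaw": 0, "claw": 0}, {"dx": 5.37, "dy": -3.23, "dz": 0, "yaw": 0, "claw": 0}, {"dx": 7.3, "dy": -4.4, "dz": 0, "yaw": 0, "claw": 0}, {"dx": 9.35, "dy": -5.65, "dz": 0, "yaw": 0, "claw": 0}, {"dx": 11.4, "dy": -6.87, "dz": 0, "yaw": 0, "claw": 0}, {"dx": 13.35, "dy": -8.05, "dz": 0, "yaw": 0, "claw": 0}, {"dx": 15.2, "dy": -9.15, "dz": 0, "yaw": 0, "claw": 0}, {"dx": 17, "dy": -10.25, "dz": 0, "yaw": 0, "claw": 0}, {"dx": 18.7, "dy": -11.3, "dz": 0, "yaw": 0, "claw": 0}]}}

```text
time: 13.93
eef_pos: [614.6, -172.2, 256.2]
eef_rot: [-0.0, -0.669, 0.744, 0.0]
force: [0.5, 0.5, -2.0]
finger_gap: 15.4
grip_force: 30.0
```

Emit:
{"method": "arm_command", "body": {"rows": [{"dx": 1.6, "dy": -1, "dz": 0, "yaw": 0, "claw": 0}, {"dx": 3.15, "dy": -1.9, "dz": 0, "yaw": 0, "claw": 0}, {"dx": 4.6, "dy": -2.8, "dz": 0, "yaw": 0, "claw": 0}, {"dx": 6, "dy": -3.6, "dz": 0, "yaw": 0, "claw": 0}, {"dx": 7.3, "dy": -4.4, "dz": 0, "yaw": 0, "claw": 0}, {"dx": 8.5, "dy": -5.1, "dz": 0, "yaw": 0, "claw": 0}, {"dx": 9.6, "dy": -5.8, "dz": 0, "yaw": 0, "claw": 0}, {"dx": 10.65, "dy": -6.4, "dz": 0, "yaw": 0, "claw": 0}, {"dx": 11.6, "dy": -7, "dz": 0, "yaw": 0, "claw": 0}, {"dx": 12.5, "dy": -7.5, "dz": 0, "yaw": 0, "claw": 0}]}}

```text
time: 14.77
eef_pos: [676.2, -303.2, 256.5]
eef_rot: [-0.0, -0.669, 0.743, 0.0]
force: [-0.3, -0.1, -2.8]
finger_gap: 15.2
grip_force: 30.0
```

Emit:
{"method": "arm_command", "body": {"rows": [{"dx": 0.8, "dy": -0.5, "dz": 0, "yaw": 0.5, "claw": 0}, {"dx": 1.5, "dy": -0.9, "dz": 0, "yaw": 1, "claw": 0}, {"dx": 2.1, "dy": -1.3, "dz": 0, "yaw": 1.5, "claw": 0}, {"dx": 2.65, "dy": -1.6, "dz": 0, "yaw": 2, "claw": 0}, {"dx": 3.1, "dy": -1.9, "dz": 0, "yaw": 2.5, "claw": 0}, {"dx": 3.5, "dy": -2.1, "dz": 0, "yaw": 3, "claw": 0}, {"dx": 3.8, "dy": -2.3, "dz": 0, "yaw": 3.5, "claw": 0}, {"dx": 4, "dy": -2.4, "dz": 0, "yaw": 4, "claw": 0}, {"dx": 4.1, "dy": -2.5, "dz": 0, "yaw": 4.4, "claw": 0}, {"dx": 4.15, "dy": -2.5, "dz": 0, "yaw": 4.7, "claw": 0}]}}

```text
time: 15.6
eef_pos: [696.4, -346.0, 256.6]
eef_rot: [0.0, -0.638, 0.77, -0.0]
force: [0.5, -0.3, -2.6]
finger_gap: 14.9
grip_force: 30.0
```

```bash
python3 - <<'E'
from h import *
np.set_printoptions(precision=1,suppress=True)
st()
im,c=cap("side","s5.png"); im2,c2=cap("top","t5.png")
a=im[120:480,140:500]; a=cv2.resize(a,(400,400)); b=cv2.resize(im2[140:420,140:420],(400,400),interpolation=cv2.INTER_CUBIC)
cv2.imwrite("pics/t5c.png",np.hstack([a,b])[:,:,::-1])
ps=-0.19; B=np.array([530.,-314.])
mv(*(B+170*np.array([np.cos(ps),np.sin(ps)])),178,ps)
E
```

```text
t 15.60 grasp [ 696.4 -346.   209.6] psi -0.188 gap 14.9 grip 30.0 F [ 0.5 -0.3 -2.6] q [-0.2  0.6  0.2 -0.  -1.3  0. ]
move dx 0.01 dy -0.07 dz 3.17 yaw 0.1 | rows pos 0.8 rot 0.0
```

View pics/t5c.png

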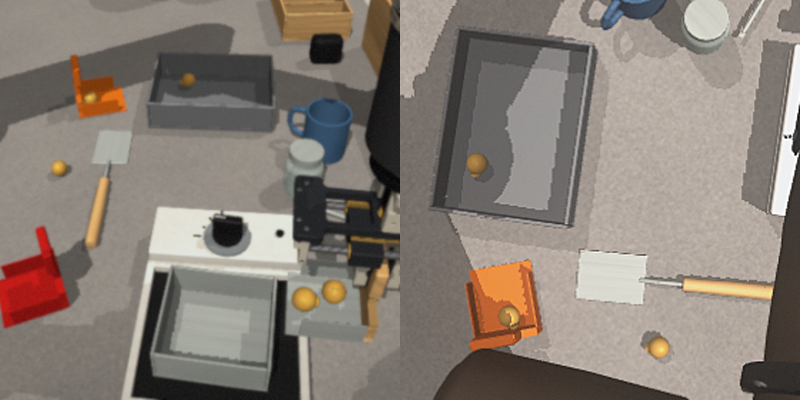

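The side view shows two knobs in my scoop at (304,299) and (333,292), next to the basket. The others are in the tote (188,80), in the orange scoop (90,98) and on the table (59,168). I'll lower the scoop, then thrust and snatch back over the basket.

Emit:
{"method": "arm_command", "body": {"rows": [{"dx": 0, "dy": 0, "dz": 0.4, "yaw": 0, "claw": 0}, {"dx": 0, "dy": 0, "dz": 1, "yaw": 0, "claw": 0}, {"dx": 0, "dy": 0, "dz": 1.7, "yaw": 0, "claw": 0}, {"dx": 0, "dy": 0, "dz": 2.4, "yaw": 0, "claw": 0}, {"dx": 0, "dy": 0, "dz": 2.8, "yaw": 0, "claw": 0}, {"dx": 0, "dy": 0, "dz": 3, "yaw": 0, "claw": 0}, {"dx": 0, "dy": 0, "dz": 3, "yaw": 0, "claw": 0}]}}

```text
time: 16.28
eef_pos: [696.0, -345.9, 225.6]
eef_rot: [-0.0, -0.638, 0.77, 0.001]
force: [-0.2, 0.3, -3.1]
finger_gap: 15.4
grip_force: 30.0
```

Emit:
{"method": "arm_command", "body": {"rows": [{"dx": 0, "dy": 2, "dz": 0, "yaw": 0, "claw": 0}, {"dx": 0, "dy": 5.5, "dz": 0, "yaw": 0, "claw": 0}, {"dx": 0, "dy": 9.5, "dz": 0, "yaw": 0, "claw": 0}, {"dx": 0, "dy": 11.5, "dz": 0, "yaw": 0, "claw": 0}, {"dx": 0, "dy": 7.5, "dz": 0, "yaw": 0, "claw": 0}, {"dx": 0, "dy": 3.5, "dz": 0, "yaw": 0, "claw": 0}, {"dx": 0, "dy": -0.5, "dz": 0, "yaw": 0, "claw": 0}, {"dx": 0, "dy": -0.5, "dz": 0, "yaw": 0, "claw": 0}]}}

```text
time: 16.95
eef_pos: [706.6, -347.8, 224.5]
eef_rot: [-0.0, -0.638, 0.77, -0.001]
force: [-0.9, 0.3, -3.7]
finger_gap: 15.0
grip_force: 30.0
```

```bash
cat >> h.py <<'E'
def brass(name,save,zs=19,roi=None,lo=(12,120,90)):
    im,c=cap(name,save); hsv=cv2.cvtColor(im,cv2.COLOR_RGB2HSV); m=cv2.inRange(hsv,lo,(28,255,255)); n,l,s,ce=cv2.connectedComponentsWithStats(m)
    for i in range(1,n):
        if 40<s[i,4]<900 and (roi is None or (roi[0]<ce[i,0]<roi[2] and roi[1]<ce[i,1]<roi[3])): print(name,s[i],np.round(ce[i]),np.round(onz(c,[ce[i]],zs)[0]))
E
python3 - <<'E'
from h import *
st(); brass("side","s6.png",50,(120,130,480,480)); brass("top","t6.png",50,(140,160,600,450))
E
```

```text
t 16.95 grasp [ 706.6 -347.8  177.5] psi -0.186 gap 15.0 grip 30.0 F [-0.9  0.3 -3.7] q [-0.21  0.58  0.22  0.   -1.21  0.02]
side [302 186  14  11 111] [309. 191.] [511. 234.  50.]
side [186 265  14  13 142] [193. 271.] [289.  -7.  50.]
side [217 281  21  61 554] [227. 312.] [ 363. -110.   50.]
side [455 321  20  10 103] [464. 324.] [ 756. -158.   50.]
side [321 382  19  18 265] [330. 390.] [ 528. -270.   50.]
side [290 403  19  19 283] [299. 412.] [ 481. -305.   50.]
top [187 248  14  16 171] [193. 255.] [509. 267.  50.]
top [196 322  36  39 811] [215. 340.] [356. 223.  50.]
top [229 332   6  32  42] [232. 348.] [342. 191.  50.]
top [312 376  16  10 102] [321. 380.] [287.  28.  50.]
```

The dump works: two knobs are in the basket, at side (330,390) and (299,412). The table knob may still be rolling, so I'll check.

```bash
python3 - <<'E'
from h import *
for f,px in(("s4.png",[210.2,257.8]),("t4.png",[295.9,366.2]),("s6.png",[193,271]),("t6.png",[321,380])):
    im,c=load(f); print(f,onz(c,[px],14))
im,c=load("s5.png"); hsv=cv2.cvtColor(im,cv2.COLOR_RGB2HSV); m=cv2.inRange(hsv,(12,120,90),(28,255,255)); n,l,s,ce=cv2.connectedComponentsWithStats(m)
for i in range(1,n):
    if 40<s[i,4]<300 and ce[i,0]<260 and 170<ce[i,1]<320: print(ce[i],onz(c,[ce[i]],14))
E
```

```text
s4.png [[306.95193834  67.58956189  14.        ]]
t4.png [[306.38813714  76.21061394  14.        ]]
s6.png [[277.3672801   30.97875891  14.        ]]
t6.png [[281.8875393   28.87795226  14.        ]]
[192.82394366 271.        ] [[277.01632693  30.99620458  14.        ]]
```

```bash
python3 - <<'E'
import numpy as np
from scipy.optimize import least_squares
# q2,q3,x,y,z(TCP)  
D=np.array([[.359,.012,219.2,-638.4,292.2],[.01,-.43,389.3,-256.3,292.1],[.12,-.42,505.2,-2.2,246.3],[.25,-.57,504,-3.2,131.2],[.36,-.11,636.9,143.1,239.5],[.46,-.13,653.8,180.7,169],[.49,-.16,655.2,181.5,138.4],[.41,-.30,596,188.5,136.2],[.34,-.42,536.7,195,136.2],[.31,-.36,547.1,192.4,168.5],[.08,-.47,439.9,204.2,244.3]])
def fk(p,q2,q3):
    L1,L2,g,c,h=p; f=q2-q3
    return L1*np.sin(q2)+L2*np.cos(f)+g*np.sin(f)+c, h+L1*np.cos(q2)-L2*np.sin(f)+g*np.cos(f)
def res(p):
    rho,z=fk(p[:5],D[:,0],D[:,1]); return np.r_[np.hypot(D[:,2],D[:,3])-np.hypot(rho,p[5]),z-D[:,4]]
s=least_squares(res,[450,400,0,100,100,191]); print(np.round(s.x),np.round(s.fun,1))
for z in (105,120,132,145,160):
    best=(9e9,)
    for q3 in np.linspace(-1.02,1.25,600):
        q2=np.linspace(-1.43,2.12,1500); rho,zz=fk(s.x[:5],q2,q3); ok=(abs(zz-z)<2)&(q2-q3<=1.57)&(q2-q3>-1.4)
        if ok.any():
            i=np.argmin(np.where(ok,np.abs(rho),9e9)); 
            if abs(rho[i])<best[0]: best=(abs(rho[i]),np.hypot(rho[i],s.x[5]),q2[i],q3)
    print(z,best)
E
```

```text
[ 600.  460.    5.    2. -118.  189.] [ 1.1 -0.1 -2.1 -0.5 -0.7 -1.6 -0.3  2.6  0.  -0.2  1.9  0.2 -1.1 -0.4
 -0.3  0.6 -0.7 -1.   0.5 -1.4  3.6  0. ]
105 (np.float64(234.78900766658091), np.float64(301.3623718459638), np.float64(-0.05641761174116078), np.float64(-1.02))
120 (np.float64(218.86167930103667), np.float64(289.1259858781929), np.float64(-0.1250967311541027), np.float64(-1.02))
132 (np.float64(204.90356840608507), np.float64(278.7092990718364), np.float64(-0.18193462308205466), np.float64(-1.02))
145 (np.float64(187.79391385888974), np.float64(266.3830984240691), np.float64(-0.2482454969979988), np.float64(-1.02))
160 (np.float64(160.4229261732205), np.float64(247.84857531473878), np.float64(-1.387371581054036), np.float64(-1.02))
```

The fitted kinematics show the arm reaches in to r≈280 at that height, so the table knob at (279,30) stays recoverable. First I'll take the tote knob, using the left corner.

```bash
python3 - <<'E'
from h import *
np.set_printoptions(precision=0,suppress=True)
mv(*tw(99,40),205,TP)
im,c=load("top0.png")
print("blade",onz(c,[[266,316],[312,320],[308,352],[263,346]],1)[:,:2]); print("khandle",onz(c,[[338,335],[412,342],[412,351],[338,343]],15)[:,:2])
print("red",onz(c,[[427,375],[468,360],[482,405],[443,418]],30)[:,:2])
print("orange",onz(c,[[188,330],[232,323],[238,375],[192,384]],20)[:,:2])
E
```

```text
move dx -57.77 dy 15.12 dz -2.67 yaw -4.7 | rows pos 14.3 rot 0.7
blade [[398. 136.]
 [392.  48.]
 [332.  55.]
 [341. 140.]]
khandle [[ 366.   -1.]
 [ 356. -139.]
 [ 339. -140.]
 [ 351.   -2.]]
red [[ 297. -166.]
 [ 326. -241.]
 [ 244. -268.]
 [ 219. -196.]]
orange [[369. 280.]
 [384. 197.]
 [288. 183.]
 [269. 270.]]
```

Emit:
{"method": "arm_command", "body": {"rows": [{"dx": -2, "dy": 0.5, "dz": -1.5, "yaw": -1, "claw": 0}, {"dx": -5.5, "dy": 1.4, "dz": -2.7, "yaw": -3, "claw": 0}, {"dx": -9.5, "dy": 2.5, "dz": -2.7, "yaw": -4.7, "claw": 0}, {"dx": -13.5, "dy": 3.5, "dz": -2.7, "yaw": -4.7, "claw": 0}, {"dx": -17.5, "dy": 4.6, "dz": -2.7, "yaw": -4.7, "claw": 0}, {"dx": -21.5, "dy": 5.6, "dz": -2.7, "yaw": -4.7, "claw": 0}, {"dx": -25.5, "dy": 6.7, "dz": -2.7, "yaw": -4.7, "claw": 0}, {"dx": -29.5, "dy": 7.7, "dz": -2.7, "yaw": -4.7, "claw": 0}, {"dx": -33.5, "dy": 8.8, "dz": -2.7, "yaw": -4.7, "claw": 0}, {"dx": -37, "dy": 9.7, "dz": -2.7, "yaw": -4.7, "claw": 0}]}}

```text
time: 17.88
eef_pos: [673.6, 36.7, 255.3]
eef_rot: [0.001, -0.669, 0.743, -0.0]
force: [0.5, -0.3, -1.7]
finger_gap: 14.8
grip_force: 30.0
```

```bash
python3 - <<'E'
from h import *
st();mv(*tw(99,40),205,TP)
E
```

```text
t 17.88 grasp [673.6  36.7 208.3] psi -0.105 gap 14.8 grip 30.0 F [ 0.5 -0.3 -1.7] q [ 0.34  0.38 -0.04  0.   -1.15 -0.45]
move dx -20.96 dy 3.44 dz 0.34 yaw -0.0 | rows pos 5.1 rot 0.0
```

Emit:
{"method": "arm_command", "body": {"rows": [{"dx": -4, "dy": 0.7, "dz": 0.3, "yaw": 0, "claw": 0}, {"dx": -8, "dy": 1.3, "dz": 0.3, "yaw": 0, "claw": 0}, {"dx": -12, "dy": 2, "dz": 0.3, "yaw": 0, "claw": 0}, {"dx": -16, "dy": 2.6, "dz": 0.3, "yaw": 0, "claw": 0}, {"dx": -19, "dy": 3.1, "dz": 0.3, "yaw": 0, "claw": 0}, {"dx": -21, "dy": 3.4, "dz": 0.3, "yaw": 0, "claw": 0}, {"dx": -21, "dy": 3.4, "dz": 1, "yaw": 0, "claw": 0}, {"dx": -21, "dy": 3.4, "dz": 4, "yaw": 0, "claw": 0}, {"dx": -21, "dy": 3.4, "dz": 7, "yaw": 0, "claw": 0}, {"dx": -21, "dy": 3.4, "dz": 8, "yaw": 0, "claw": 0}]}}

```text
time: 18.72
eef_pos: [660.7, 245.5, 170.0]
eef_rot: [-0.002, -0.669, 0.744, 0.001]
force: [-1.4, -0.6, -3.8]
finger_gap: 15.1
grip_force: 30.0
```

```bash
python3 - <<'E'
from h import *
st();mv(*tw(99,40),88.5,TP); brass("side","s7.png",19,(255,150,405,250)); im,c=load("s7.png")
for z in (35,): print(pix(c,[[*tw(99-86,v),z] for v in(-2,82)]))
E
```

```text
t 18.72 grasp [660.7 245.5 123. ] psi -0.106 gap 15.1 grip 30.0 F [-1.4 -0.6 -3.8] q [ 0.63  0.5  -0.06 -0.   -1.02 -0.74]
move dx -0.35 dy -0.04 dz 3.45 yaw -0.1 | rows pos 0.8 rot 0.0
side [374 144   8  48 249] [377. 166.] [685. 380.  19.]
side [302 186  13  12 116] [308. 192.] [511. 278.  19.]
[[336.62894641 200.78777961]
 [337.8704601  179.53926867]]
```

Emit:
{"method": "arm_command", "body": {"rows": [{"dx": -0.3, "dy": 0, "dz": 1.5, "yaw": 0, "claw": 0}, {"dx": -0.3, "dy": 0, "dz": 2.8, "yaw": 0, "claw": 0}, {"dx": -0.3, "dy": 0, "dz": 3.4, "yaw": 0, "claw": 0}, {"dx": -0.3, "dy": 0.7, "dz": 3.5, "yaw": 0, "claw": 0}, {"dx": -0.3, "dy": 1.7, "dz": 3.5, "yaw": 0, "claw": 0}, {"dx": -0.3, "dy": 2.7, "dz": 3.5, "yaw": 0, "claw": 0}, {"dx": -0.3, "dy": 3.7, "dz": 3.5, "yaw": 0, "claw": 0}, {"dx": -0.3, "dy": 4.7, "dz": 3.5, "yaw": 0, "claw": 0}, {"dx": -0.3, "dy": 5.7, "dz": 3.5, "yaw": 0, "claw": 0}, {"dx": -0.3, "dy": 6.5, "dz": 3.5, "yaw": 0, "claw": 0}]}}

```text
time: 19.6
eef_pos: [597.6, 257.2, 139.3]
eef_rot: [0.0, -0.669, 0.743, 0.0]
force: [0.1, -0.3, -2.2]
finger_gap: 15.0
grip_force: 30.0
```

Emit:
{"method": "arm_command", "body": {"rows": [{"dx": 0, "dy": 0.8, "dz": 0, "yaw": 0, "claw": 0}, {"dx": 0, "dy": 1.5, "dz": 0, "yaw": 0, "claw": 0}, {"dx": 0, "dy": 2.2, "dz": 0, "yaw": 0, "claw": 0}, {"dx": 0, "dy": 2.9, "dz": 0, "yaw": 0, "claw": 0}, {"dx": 0, "dy": 3.6, "dz": 0, "yaw": 0, "claw": 0}, {"dx": 0, "dy": 4.3, "dz": 0, "yaw": 0, "claw": 0}, {"dx": 0, "dy": 4.8, "dz": 0, "yaw": 0, "claw": 0}, {"dx": 0, "dy": 5.2, "dz": 0, "yaw": 0, "claw": 0}, {"dx": 0, "dy": 5.5, "dz": 0, "yaw": 0, "claw": 0}, {"dx": 0, "dy": 5.5, "dz": 0, "yaw": 0, "claw": 0}]}}

```text
time: 20.43
eef_pos: [543.7, 262.7, 138.7]
eef_rot: [-0.0, -0.669, 0.743, 0.0]
force: [-0.3, -0.9, -1.6]
finger_gap: 15.1
grip_force: 30.0
```

```bash
python3 - <<'E'
from h import *
st();o,p,_=obs(); print(wt(*p[:2])); brass("side","s8.png",21,(255,150,405,250)); brass("top","t8.png",21,(150,150,300,310))
E
```

```text
t 20.43 grasp [543.7 262.7  91.7] psi -0.105 gap 15.1 grip 30.0 F [-0.3 -0.9 -1.6] q [ 0.77  0.38 -0.34 -0.   -0.85 -0.88]
[-19.46302847  41.48935894]
side [319 153   8  52 243] [323. 175.] [547. 344.  21.]
side [284 184  11  12 105] [289. 190.] [465. 285.  21.]
top [203 234  15   7  64] [211. 237.] [544. 241.  21.]
```

The scoop rode about 2 mm above the floor. I'll back off, lower it and push again.

Emit:
{"method": "arm_command", "body": {"rows": [{"dx": 0.1, "dy": -1.5, "dz": 0, "yaw": 0, "claw": 0}, {"dx": 0.1, "dy": -3, "dz": 0, "yaw": 0, "claw": 0}, {"dx": 0.1, "dy": -3, "dz": 0.3, "yaw": 0, "claw": 0}, {"dx": 0.1, "dy": -2.5, "dz": 0.4, "yaw": 0, "claw": 0}, {"dx": 0.1, "dy": -1.8, "dz": 0.4, "yaw": 0, "claw": 0}, {"dx": 0.1, "dy": -1.1, "dz": 0.4, "yaw": 0, "claw": 0}, {"dx": 0.1, "dy": -0.5, "dz": 0.4, "yaw": 0, "claw": 0}, {"dx": 0.1, "dy": 0, "dz": 0.4, "yaw": 0, "claw": 0}, {"dx": 0.1, "dy": 0.4, "dz": 0.4, "yaw": 0, "claw": 0}, {"dx": 0.1, "dy": 0.4, "dz": 0.4, "yaw": 0, "claw": 0}]}}

```text
time: 21.37
eef_pos: [541.3, 263.1, 136.4]
eef_rot: [0.002, -0.669, 0.743, -0.0]
force: [1.4, -0.2, 7.5]
finger_gap: 15.1
grip_force: 30.0
```

```bash
python3 - <<'E'
from h import *
st();o,p,_=obs(); print(wt(*p[:2])); brass("side","s9.png",21,(255,180,405,250))
E
```

```text
t 21.37 grasp [541.3 263.1  89.4] psi -0.104 gap 15.1 grip 30.0 F [ 1.4 -0.2  7.5] q [ 0.78  0.38 -0.35  0.   -0.84 -0.88]
[-21.93579854  41.65154882]
side [284 186  10  11  96] [288. 191.] [464. 281.  21.]
```

Push the last millimetres to the wall, then lift gently.

Emit:
{"method": "arm_command", "body": {"rows": [{"dx": 0, "dy": 0.3, "dz": 0, "yaw": 0, "claw": 0}, {"dx": 0, "dy": 0.6, "dz": 0, "yaw": 0, "claw": 0}, {"dx": 0, "dy": 0.6, "dz": 0, "yaw": 0, "claw": 0}, {"dx": 0, "dy": 0.4, "dz": -0.3, "yaw": 0, "claw": 0}, {"dx": 0, "dy": 0.3, "dz": -0.8, "yaw": 0, "claw": 0}, {"dx": 0, "dy": 0.2, "dz": -1.5, "yaw": 0, "claw": 0}, {"dx": 0, "dy": 0.1, "dz": -2.3, "yaw": 0, "claw": 0}, {"dx": 0, "dy": 0, "dz": -3.1, "yaw": 0, "claw": 0}, {"dx": 0, "dy": -0.1, "dz": -3.7, "yaw": 0, "claw": 0}, {"dx": 0, "dy": -0.2, "dz": -4, "yaw": 0, "claw": 0}]}}

```text
time: 22.25
eef_pos: [542.4, 262.1, 176.0]
eef_rot: [0.001, -0.669, 0.743, 0.0]
force: [-0.3, 1.3, -2.3]
finger_gap: 14.7
grip_force: 30.0
```

```bash
python3 - <<'E'
from h import *
st();o,p,_=obs(); print(wt(*p[:2])); brass("side","s10.png",61,(255,130,405,250)); brass("top","t10.png",61,(150,150,300,310))
im,c=load("s10.png"); print(pix(c,[[*tw(-22-86,40),45],[*tw(-22-71,40),45]]))
E
```

```text
t 22.25 grasp [542.4 262.1 129. ] psi -0.105 gap 14.7 grip 30.0 F [-0.3  1.3 -2.3] q [ 0.77  0.34 -0.3   0.   -0.93 -0.88]
[-20.66335061  40.80642939]
side [318 139   8  45 237] [322. 159.] [546. 351.  61.]
side [284 171  12  11 103] [290. 176.] [469. 282.  61.]
top [195 231  20   9  82] [205. 236.] [543. 244.  61.]
[[284.07857114 184.92949196]
 [290.63481773 185.08076364]]
```

The knob rose with the scoop (col 290, ~15 mm behind the lip). I'll lift straight up, then carry it gently.

Emit:
{"method": "arm_command", "body": {"rows": [{"dx": 0, "dy": 0, "dz": -0.4, "yaw": 0, "claw": 0}, {"dx": 0, "dy": 0, "dz": -1.2, "yaw": 0, "claw": 0}, {"dx": 0, "dy": 0, "dz": -2.2, "yaw": 0, "claw": 0}, {"dx": 0, "dy": 0, "dz": -3.4, "yaw": 0, "claw": 0}, {"dx": 0, "dy": 0, "dz": -4.6, "yaw": 0, "claw": 0}, {"dx": 0, "dy": 0, "dz": -5.8, "yaw": 0, "claw": 0}, {"dx": 0, "dy": 0, "dz": -6.8, "yaw": 0, "claw": 0}, {"dx": 0, "dy": 0, "dz": -7.5, "yaw": 0, "claw": 0}, {"dx": 0, "dy": 0, "dz": -7.9, "yaw": 0, "claw": 0}, {"dx": 0, "dy": 0, "dz": -8, "yaw": 0, "claw": 0}]}}

```text
time: 23.18
eef_pos: [542.3, 262.1, 255.6]
eef_rot: [0.001, -0.669, 0.743, 0.0]
force: [0.0, 0.1, -1.9]
finger_gap: 14.9
grip_force: 30.0
```

```bash
python3 - <<'E'
from h import *
st()
ps=-0.19; B=np.array([530.,-314.]); g=B+170*np.array([np.cos(ps),np.sin(ps)])
o,p,Rt=obs(); d=Rt.T@(np.array([*g,205+47])-p)/10
S=[2*(k/50)**2 if k<=25 else 1-2*(1-k/50)**2 for k in range(51)]
for c in range(5): print([[round(float(d[i]*(S[10*c+j]-S[10*c])),2) for i in (0,1)] for j in range(1,11)])
E
```

```text
t 23.18 grasp [542.3 262.1 208.6] psi -0.105 gap 14.9 grip 30.0 F [ 0.   0.1 -1.9] q [ 0.77  0.27 -0.21  0.   -1.1  -0.88]
[[0.05, -0.02], [0.19, -0.07], [0.42, -0.16], [0.75, -0.28], [1.18, -0.44], [1.69, -0.63], [2.31, -0.85], [3.01, -1.12], [3.81, -1.41], [4.71, -1.74]]
[[0.99, -0.37], [2.07, -0.77], [3.25, -1.2], [4.52, -1.67], [5.89, -2.18], [7.34, -2.72], [8.9, -3.29], [10.55, -3.9], [12.29, -4.55], [14.12, -5.23]]
[[1.93, -0.71], [3.95, -1.46], [6.07, -2.25], [8.29, -3.07], [10.59, -3.92], [12.9, -4.77], [15.11, -5.59], [17.23, -6.38], [19.26, -7.13], [21.19, -7.84]]
[[1.84, -0.68], [3.58, -1.32], [5.23, -1.93], [6.78, -2.51], [8.24, -3.05], [9.6, -3.55], [10.88, -4.03], [12.05, -4.46], [13.14, -4.86], [14.12, -5.23]]
[[0.89, -0.33], [1.69, -0.63], [2.4, -0.89], [3.01, -1.12], [3.53, -1.31], [3.95, -1.46], [4.28, -1.59], [4.52, -1.67], [4.66, -1.73], [4.71, -1.74]]
```

Emit:
{"method": "arm_command", "body": {"rows": [{"dx": 0.05, "dy": 0, "dz": 0, "yaw": 0, "claw": 0}, {"dx": 0.2, "dy": -0.05, "dz": 0, "yaw": 0, "claw": 0}, {"dx": 0.4, "dy": -0.15, "dz": 0, "yaw": 0, "claw": 0}, {"dx": 0.75, "dy": -0.3, "dz": 0, "yaw": 0, "claw": 0}, {"dx": 1.2, "dy": -0.45, "dz": 0, "yaw": 0, "claw": 0}, {"dx": 1.7, "dy": -0.65, "dz": 0, "yaw": 0, "claw": 0}, {"dx": 2.3, "dy": -0.85, "dz": 0, "yaw": 0, "claw": 0}, {"dx": 3, "dy": -1.1, "dz": 0, "yaw": 0, "claw": 0}, {"dx": 3.8, "dy": -1.4, "dz": 0, "yaw": 0, "claw": 0}, {"dx": 4.7, "dy": -1.75, "dz": 0, "yaw": 0, "claw": 0}]}}

```text
time: 24.02
eef_pos: [554.8, 212.4, 254.7]
eef_rot: [0.0, -0.669, 0.743, -0.0]
force: [-0.2, -0.4, -2.2]
finger_gap: 15.2
grip_force: 30.0
```

Emit:
{"method": "arm_command", "body": {"rows": [{"dx": 1, "dy": -0.37, "dz": 0, "yaw": 0, "claw": 0}, {"dx": 2.1, "dy": -0.77, "dz": 0, "yaw": 0, "claw": 0}, {"dx": 3.25, "dy": -1.2, "dz": 0, "yaw": 0, "claw": 0}, {"dx": 4.5, "dy": -1.7, "dz": 0, "yaw": 0, "claw": 0}, {"dx": 5.9, "dy": -2.2, "dz": 0, "yaw": 0, "claw": 0}, {"dx": 7.35, "dy": -2.7, "dz": 0, "yaw": 0, "claw": 0}, {"dx": 8.9, "dy": -3.3, "dz": 0, "yaw": 0, "claw": 0}, {"dx": 10.55, "dy": -3.9, "dz": 0, "yaw": 0, "claw": 0}, {"dx": 12.3, "dy": -4.55, "dz": 0, "yaw": 0, "claw": 0}, {"dx": 14.1, "dy": -5.2, "dz": 0, "yaw": 0, "claw": 0}]}}

```text
time: 24.85
eef_pos: [591.7, 65.8, 254.7]
eef_rot: [0.0, -0.669, 0.743, -0.0]
force: [0.7, 0.5, -2.0]
finger_gap: 14.7
grip_force: 30.0
```

Emit:
{"method": "arm_command", "body": {"rows": [{"dx": 1.9, "dy": -0.7, "dz": 0, "yaw": 0, "claw": 0}, {"dx": 3.95, "dy": -1.45, "dz": 0, "yaw": 0, "claw": 0}, {"dx": 6.05, "dy": -2.25, "dz": 0, "yaw": 0, "claw": 0}, {"dx": 8.3, "dy": -3.05, "dz": 0, "yaw": 0, "claw": 0}, {"dx": 10.6, "dy": -3.9, "dz": 0, "yaw": 0, "claw": 0}, {"dx": 12.9, "dy": -4.75, "dz": 0, "yaw": 0, "claw": 0}, {"dx": 15.1, "dy": -5.6, "dz": 0, "yaw": 0, "claw": 0}, {"dx": 17.2, "dy": -6.4, "dz": 0, "yaw": 0, "claw": 0}, {"dx": 19.25, "dy": -7.15, "dz": 0, "yaw": 0, "claw": 0}, {"dx": 21.2, "dy": -7.85, "dz": 0, "yaw": 0, "claw": 0}]}}

```text
time: 25.68
eef_pos: [647.1, -153.9, 254.5]
eef_rot: [-0.0, -0.669, 0.744, 0.0]
force: [0.7, 0.2, -2.2]
finger_gap: 15.1
grip_force: 30.0
```

Emit:
{"method": "arm_command", "body": {"rows": [{"dx": 1.85, "dy": -0.7, "dz": 0, "yaw": 0, "claw": 0}, {"dx": 3.6, "dy": -1.3, "dz": 0, "yaw": 0, "claw": 0}, {"dx": 5.25, "dy": -1.95, "dz": 0, "yaw": 0, "claw": 0}, {"dx": 6.8, "dy": -2.5, "dz": 0, "yaw": 0, "claw": 0}, {"dx": 8.25, "dy": -3.05, "dz": 0, "yaw": 0, "claw": 0}, {"dx": 9.6, "dy": -3.55, "dz": 0, "yaw": 0, "claw": 0}, {"dx": 10.9, "dy": -4.05, "dz": 0, "yaw": 0, "claw": 0}, {"dx": 12.05, "dy": -4.45, "dz": 0, "yaw": 0, "claw": 0}, {"dx": 13.15, "dy": -4.85, "dz": 0, "yaw": 0, "claw": 0}, {"dx": 14.1, "dy": -5.2, "dz": 0, "yaw": 0, "claw": 0}]}}

```text
time: 26.52
eef_pos: [684.3, -298.3, 254.6]
eef_rot: [-0.0, -0.669, 0.743, 0.0]
force: [0.3, -0.1, -2.2]
finger_gap: 15.1
grip_force: 30.0
```

Emit:
{"method": "arm_command", "body": {"rows": [{"dx": 0.9, "dy": -0.3, "dz": 0, "yaw": 0.5, "claw": 0}, {"dx": 1.7, "dy": -0.6, "dz": 0, "yaw": 1, "claw": 0}, {"dx": 2.4, "dy": -0.9, "dz": 0.1, "yaw": 1.5, "claw": 0}, {"dx": 3, "dy": -1.1, "dz": 0.3, "yaw": 2, "claw": 0}, {"dx": 3.5, "dy": -1.3, "dz": 0.7, "yaw": 2.5, "claw": 0}, {"dx": 3.95, "dy": -1.45, "dz": 1.2, "yaw": 3, "claw": 0}, {"dx": 4.3, "dy": -1.6, "dz": 1.8, "yaw": 3.5, "claw": 0}, {"dx": 4.5, "dy": -1.65, "dz": 2.4, "yaw": 4, "claw": 0}, {"dx": 4.65, "dy": -1.7, "dz": 2.8, "yaw": 4.4, "claw": 0}, {"dx": 4.7, "dy": -1.75, "dz": 3, "yaw": 4.7, "claw": 0}]}}

```text
time: 27.35
eef_pos: [696.1, -345.7, 223.2]
eef_rot: [-0.0, -0.637, 0.77, 0.001]
force: [-0.7, 0.4, -2.3]
finger_gap: 14.9
grip_force: 30.0
```

```bash
python3 - <<'E'
from h import *
st(); brass("side","s11.png",90,(120,130,560,480))
E
```

```text
t 27.35 grasp [ 696.1 -345.7  176.2] psi -0.188 gap 14.9 grip 30.0 F [-0.7  0.4 -2.3] q [-0.21  0.57  0.19 -0.   -1.2   0.02]
side [186 265  14  13 142] [193. 271.] [302. -49.  90.]
side [217 281  21  61 553] [227. 312.] [ 371. -146.   90.]
side [445 320  21  11 106] [455. 323.] [ 726. -188.   90.]
side [450 352  80  12 219] [483. 356.] [ 753. -253.   90.]
side [464 372  20  56 565] [472. 398.] [ 719. -321.   90.]
side [318 378  21  18 275] [327. 387.] [ 523. -290.   90.]
side [400 386  21  20 335] [410. 395.] [ 635. -310.   90.]
side [290 403  19  19 283] [298. 412.] [ 482. -328.   90.]
```

The knob is in the scoop at side (410,395). Throw.

Emit:
{"method": "arm_command", "body": {"rows": [{"dx": 0, "dy": 2, "dz": -0.1, "yaw": 0, "claw": 0}, {"dx": 0, "dy": 5.5, "dz": -0.1, "yaw": 0, "claw": 0}, {"dx": 0, "dy": 9.5, "dz": -0.1, "yaw": 0, "claw": 0}, {"dx": 0, "dy": 11.5, "dz": -0.1, "yaw": 0, "claw": 0}, {"dx": 0, "dy": 7.5, "dz": -0.1, "yaw": 0, "claw": 0}, {"dx": 0, "dy": 3.5, "dz": -0.1, "yaw": 0, "claw": 0}, {"dx": 0, "dy": -0.5, "dz": -2.5, "yaw": 0, "claw": 0}, {"dx": 0, "dy": -0.5, "dz": -4.5, "yaw": 0, "claw": 0}, {"dx": 0, "dy": -0.5, "dz": -4.5, "yaw": 0, "claw": 0}]}}

```text
time: 28.15
eef_pos: [704.8, -347.5, 274.0]
eef_rot: [0.001, -0.638, 0.77, -0.003]
force: [0.6, -0.2, -0.7]
finger_gap: 15.0
grip_force: 30.0
```

```bash
python3 - <<'E'
from h import *
st(); brass("side","s12.png",48,(120,250,420,480)); mv(318,-30,205,0.0); mv(360,-30,205,0.0)
E
```

```text
t 28.15 grasp [ 704.8 -347.5  227. ] psi -0.186 gap 15.0 grip 30.0 F [ 0.6 -0.2 -0.7] q [-0.21  0.55  0.27  0.   -1.29  0.02]
side [186 265  14  13 143] [193. 271.] [288.  -5.  48.]
side [217 281  21  61 555] [227. 312.] [ 362. -109.   48.]
side [318 378  21  18 274] [327. 387.] [ 524. -263.   48.]
side [355 390  19  19 273] [364. 399.] [ 576. -287.   48.]
side [290 403  18  19 279] [298. 412.] [ 481. -303.   48.]
move dx -23.99 dy 43.76 dz 1.80 yaw -10.7 | rows pos 12.0 rot 1.5
move dx -24.77 dy 39.64 dz 1.81 yaw -10.7 | rows pos 11.2 rot 1.5
```

Three are in the basket. Next plan: stand the steel scoop (side wall) beside the table knob as a backstop, pick up the orange scoop with its knob, push the table knob into it, dump both, and put the orange one back where it was.

Emit:
{"method": "arm_command", "body": {"rows": [{"dx": -1, "dy": 2, "dz": 0, "yaw": -1, "claw": 0}, {"dx": -3, "dy": 5.5, "dz": 0, "yaw": -3, "claw": 0}, {"dx": -5, "dy": 9, "dz": 0, "yaw": -6, "claw": 0}, {"dx": -7, "dy": 12.5, "dz": 0.5, "yaw": -9, "claw": 0}, {"dx": -9, "dy": 16, "dz": 1, "yaw": -10.7, "claw": 0}, {"dx": -11, "dy": 19.5, "dz": 1.5, "yaw": -10.7, "claw": 0}, {"dx": -13, "dy": 23, "dz": 1.8, "yaw": -10.7, "claw": 0}, {"dx": -15, "dy": 26.5, "dz": 1.8, "yaw": -10.7, "claw": 0}, {"dx": -17, "dy": 30, "dz": 1.8, "yaw": -10.7, "claw": 0}, {"dx": -19, "dy": 33.5, "dz": 1.8, "yaw": -10.7, "claw": 0}]}}

```text
time: 29.03
eef_pos: [405.1, -97.0, 251.0]
eef_rot: [0.0, -0.707, 0.708, 0.0]
force: [-0.0, 2.2, -1.3]
finger_gap: 15.0
grip_force: 30.0
```

```bash
python3 - <<'E'
from h import *
st(); mv(318,-32,120,0.0)
E
```

```text
t 29.03 grasp [405.1 -97.  204. ] psi -0.001 gap 15.0 grip 30.0 F [-0.   2.2 -1.3] q [ 0.24 -0.05 -0.58 -0.   -1.04 -0.24]
move dx -6.49 dy 8.71 dz 8.40 yaw -0.1 | rows pos 3.3 rot 0.0
```

Emit:
{"method": "arm_command", "body": {"rows": [{"dx": -2, "dy": 3, "dz": 0, "yaw": 0, "claw": 0}, {"dx": -4.5, "dy": 6, "dz": 0, "yaw": 0, "claw": 0}, {"dx": -6.5, "dy": 8.7, "dz": 0, "yaw": 0, "claw": 0}, {"dx": -6.5, "dy": 8.7, "dz": 1, "yaw": 0, "claw": 0}, {"dx": -6.5, "dy": 8.7, "dz": 4, "yaw": 0, "claw": 0}, {"dx": -6.5, "dy": 8.7, "dz": 7, "yaw": 0, "claw": 0}, {"dx": -6.5, "dy": 8.7, "dz": 8.4, "yaw": 0, "claw": 0}, {"dx": -6.5, "dy": 8.7, "dz": 8.4, "yaw": 0, "claw": 0}]}}

```text
time: 29.7
eef_pos: [318.0, -33.6, 165.1]
eef_rot: [-0.002, -0.707, 0.707, 0.001]
force: [-1.1, 1.1, -1.8]
finger_gap: 15.2
grip_force: 30.0
```

```bash
python3 - <<'E'
from h import *
st(); mv(318,-32,86,0.0)
im,c=cap("side","s13.png"); cv2.imwrite("pics/s13c.png",cv2.resize(im[160:400,100:360],(650,600),interpolation=cv2.INTER_CUBIC)[:,:,::-1])
E
```

```text
t 29.70 grasp [318.  -33.6 118.1] psi -0.001 gap 15.2 grip 30.0 F [-1.1  1.1 -1.8] q [ 0.54 -0.13 -0.89 -0.   -0.82 -0.54]
move dx -0.16 dy -0.02 dz 3.21 yaw -0.1 | rows pos 0.8 rot 0.0
```

View pics/s13c.png

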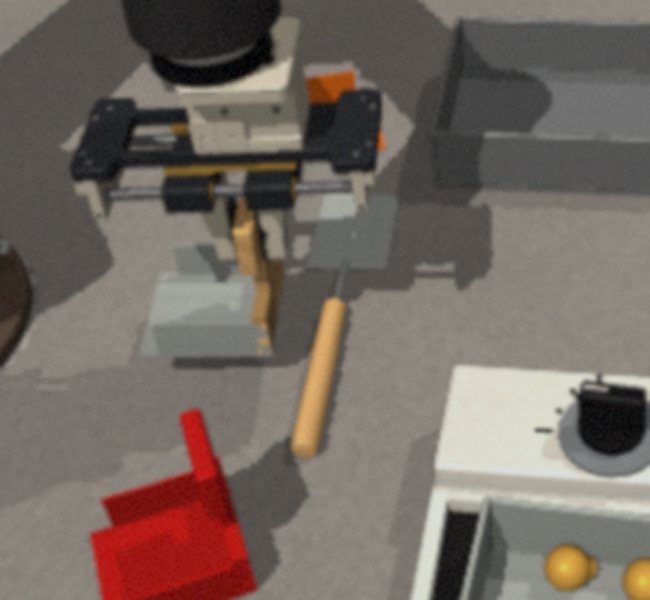

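The steel scoop is clear of the knife handle and the red scoop. Set it down and release.

Emit:
{"method": "arm_command", "body": {"rows": [{"dx": 0, "dy": 0, "dz": 1.5, "yaw": 0, "claw": 0}, {"dx": 0, "dy": 0, "dz": 2.8, "yaw": 0, "claw": 0}, {"dx": 0, "dy": 0, "dz": 3.3, "yaw": 0, "claw": 0}, {"dx": 0, "dy": 0, "dz": 3.4, "yaw": 0, "claw": 0}, {"dx": 0, "dy": 0, "dz": 3.4, "yaw": 0, "claw": 60}, {"dx": 0, "dy": 0, "dz": 3.4, "yaw": 0, "claw": 60}, {"dx": 0, "dy": 0, "dz": 3.4, "yaw": 0, "claw": 60}, {"dx": 0, "dy": 0, "dz": 3.4, "yaw": 0, "claw": 60}, {"dx": 0, "dy": 0, "dz": 3.4, "yaw": 0, "claw": 60}, {"dx": 0, "dy": 0, "dz": 3.4, "yaw": 0, "claw": 60}]}}

```text
time: 30.58
eef_pos: [320.9, -32.4, 133.9]
eef_rot: [0.0, -0.707, 0.707, -0.0]
force: [-0.1, 0.4, 0.8]
finger_gap: 48.7
grip_force: 0.0
```

Emit:
{"method": "arm_command", "body": {"rows": [{"dx": 0, "dy": 0, "dz": -3, "yaw": 0, "claw": 60}, {"dx": 0, "dy": 0, "dz": -6, "yaw": 0, "claw": 60}, {"dx": 0, "dy": 0, "dz": -9, "yaw": 0, "claw": 60}, {"dx": -2, "dy": 0, "dz": -10, "yaw": 0, "claw": 60}, {"dx": -6, "dy": 0, "dz": -10, "yaw": 0, "claw": 60}, {"dx": -10, "dy": -1, "dz": -10, "yaw": 0, "claw": 60}, {"dx": -14, "dy": -3, "dz": -10, "yaw": 0, "claw": 60}, {"dx": -18, "dy": -5, "dz": -10, "yaw": 0, "claw": 60}, {"dx": -21, "dy": -7, "dz": -10, "yaw": 0, "claw": 60}, {"dx": -21, "dy": -7, "dz": -10, "yaw": 0, "claw": 60}]}}

```text
time: 31.42
eef_pos: [394.5, 183.2, 233.5]
eef_rot: [-0.001, 0.708, -0.706, 0.001]
force: [0.4, 0.8, 1.6]
finger_gap: 52.4
grip_force: 0.0
```

```bash
python3 - <<'E'
from h import *
st(); im,c=cap("wrist","w3.png")
im2,c2=cap("side","s14.png"); b=cv2.resize(im2[160:360,120:330],(400,480),interpolation=cv2.INTER_CUBIC)
cv2.imwrite("pics/w3c.png",np.hstack([cv2.resize(im,(400,300)),np.zeros((300,0,3),np.uint8)])[:,:,::-1])
z=np.zeros((480,800,3),np.uint8); z[:300,:400]=cv2.resize(im,(400,300)); z[:,400:]=b; cv2.imwrite("pics/w3c.png",z[:,:,::-1])
E
```

```text
t 31.42 grasp [394.5 183.2 186.5] psi 0.003 gap 52.4 grip 0.0 F [0.4 0.8 1.6] q [ 0.89  0.   -0.58  0.   -0.99 -0.89]
```

View pics/w3c.png

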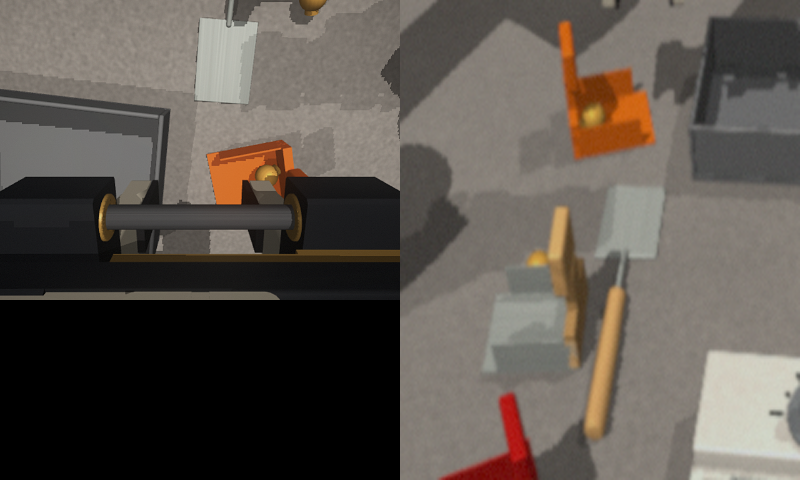

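The backstop is in place, with the knob just behind its far wall at (538,258) in the right panel. The orange scoop opens towards +x with a knob at its back. I'll measure its handle.

```bash
python3 - <<'E'
from h import *
np.set_printoptions(precision=1,suppress=True)
im,c=load("t6.png"); hsv=cv2.cvtColor(im,cv2.COLOR_RGB2HSV)
m=cv2.inRange(hsv,(3,170,60),(14,255,255)); m[:310]=0;m[410:]=0;m[:,:170]=0;m[:,260:]=0
k=cv2.findContours(m,cv2.RETR_EXTERNAL,cv2.CHAIN_APPROX_NONE)[0]; k=max(k,key=cv2.contourArea); print(cv2.approxPolyDP(k,4,True).reshape(-1,2).tolist())
im2,c2=cap("top","t15.png"); 
cr=load("top0.png")[0][310:400,170:260]; cs=load("s14.png")[0][160:235,180:240]
cv2.imwrite("pics/or.png",np.hstack([cv2.resize(cr,(400,400),interpolation=cv2.INTER_CUBIC),cv2.resize(cs,(320,400),interpolation=cv2.INTER_CUBIC)])[:,:,::-1])
E
```

```text
[[230, 322], [189, 330], [194, 362], [214, 353], [237, 362]]
```

View pics/or.png

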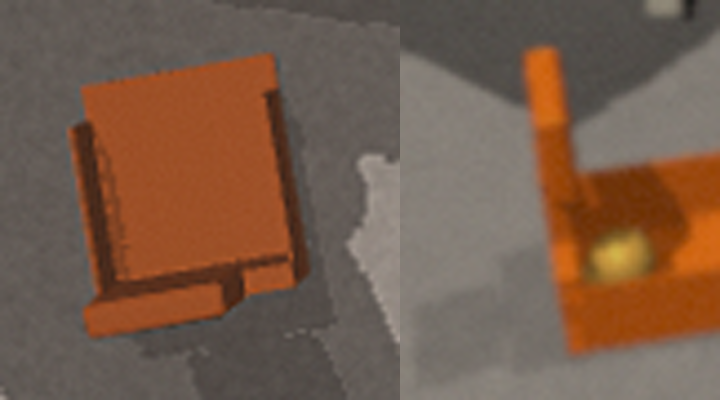

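```bash
python3 - <<'E'
from h import *
np.set_printoptions(precision=1,suppress=True)
im,c=load("top0.png")
l=onz(c,[[188.7,329.6],[231.7,322.4]],1); d=l[1]-l[0]; n=np.linalg.norm(d); print(l,n)
f=np.array([-d[1],d[0],0])/n*1; f=f if f[0]>0 else -f  # front dir
print("front",f,"handle from lip",l.mean(0)-86*f, "psi",np.arctan2(-f[1],-f[0]))
print("handle top",onz(c,[[205.3,379.5]],106))
d=onz(c,[[189.3,381.6],[220.6,377.4]],106); d=d[1]-d[0]; print("ang",np.arctan2(d[0],-d[1]))
im,c=load("s14.png"); print("side",onz(c,[[206.6,171]],106))
E
```

```text
[[368.2 283.9   1. ]
 [384.1 201.3   1. ]] 84.07874543547261
front [1.  0.2 0. ] handle from lip [291.7 226.4   1. ] psi -2.9523435635136606
handle top [[293.5 225.  106. ]]
ang 0.16271448333339444
side [[291.1 245.8 106. ]]
```

Emit:
{"method": "arm_command", "body": {"rows": [{"dx": 0, "dy": 0.5, "dz": 0, "yaw": -7, "claw": 60}, {"dx": 0, "dy": 1, "dz": 0, "yaw": -14, "claw": 60}, {"dx": 0, "dy": 1.5, "dz": 0, "yaw": -21, "claw": 60}, {"dx": 0, "dy": 2, "dz": 0, "yaw": -28, "claw": 60}, {"dx": 0, "dy": 3, "dz": 0, "yaw": -35, "claw": 60}, {"dx": -0.5, "dy": 4, "dz": 0, "yaw": -42, "claw": 60}, {"dx": -1, "dy": 5, "dz": 0, "yaw": -49, "claw": 60}, {"dx": -2, "dy": 6, "dz": 0, "yaw": -56, "claw": 60}, {"dx": -3, "dy": 7, "dz": 0, "yaw": -63, "claw": 60}, {"dx": -4, "dy": 8, "dz": 0, "yaw": -70, "claw": 60}]}}

```text
time: 32.4
eef_pos: [310.2, 216.5, 234.0]
eef_rot: [-0.001, 0.985, -0.172, 0.0]
force: [-0.2, 0.1, 0.4]
finger_gap: 52.5
grip_force: 0.0
```

Emit:
{"method": "arm_command", "body": {"rows": [{"dx": 0, "dy": 0, "dz": 0, "yaw": -7, "claw": 60}, {"dx": 0, "dy": 0, "dz": 0, "yaw": -14, "claw": 60}, {"dx": 0, "dy": 0, "dz": 0, "yaw": -21, "claw": 60}, {"dx": 0, "dy": 0, "dz": 0, "yaw": -28, "claw": 60}, {"dx": 0, "dy": 0, "dz": 0, "yaw": -35, "claw": 60}, {"dx": 0, "dy": 0, "dz": 0, "yaw": -42, "claw": 60}, {"dx": 0, "dy": 0, "dz": 0, "yaw": -49, "claw": 60}, {"dx": 0, "dy": 0, "dz": 0, "yaw": -56, "claw": 60}, {"dx": 0, "dy": 0, "dz": 0, "yaw": -63, "claw": 60}, {"dx": 0, "dy": 0, "dz": 0, "yaw": -70, "claw": 60}]}}

```text
time: 33.23
eef_pos: [310.6, 216.2, 233.9]
eef_rot: [-0.0, 0.905, 0.425, 0.0]
force: [0.1, -0.8, 0.1]
finger_gap: 52.8
grip_force: 0.0
```

```bash
python3 - <<'E'
from h import *
st(); mv(292.5,226,186,0.189+np.pi)
E
```

```text
t 33.23 grasp [310.6 216.2 186.9] psi 2.448 gap 52.8 grip 0.0 F [ 0.1 -0.8  0.1] q [ 1.14 -0.11 -0.68 -0.   -1.    1.31]
move dx -0.41 dy -2.02 dz 0.09 yaw -50.6 | rows pos 0.5 rot 7.1
```

Emit:
{"method": "arm_command", "body": {"rows": [{"dx": 0, "dy": -0.5, "dz": 0, "yaw": -7, "claw": 60}, {"dx": -0.1, "dy": -1, "dz": 0, "yaw": -14, "claw": 60}, {"dx": -0.2, "dy": -1.5, "dz": 0, "yaw": -21, "claw": 60}, {"dx": -0.4, "dy": -2, "dz": 0, "yaw": -28, "claw": 60}, {"dx": -0.4, "dy": -2, "dz": 0, "yaw": -35, "claw": 60}, {"dx": -0.4, "dy": -2, "dz": 0, "yaw": -42, "claw": 60}, {"dx": -0.4, "dy": -2, "dz": 0, "yaw": -49, "claw": 60}, {"dx": -0.4, "dy": -2, "dz": 0, "yaw": -50.6, "claw": 60}, {"dx": -0.4, "dy": -2, "dz": 0, "yaw": -50.6, "claw": 60}]}}

```text
time: 33.98
eef_pos: [292.8, 226.2, 233.8]
eef_rot: [-0.0, 0.639, 0.769, 0.0]
force: [0.7, -0.4, -0.1]
finger_gap: 52.7
grip_force: 0.0
```

```bash
python3 - <<'E'
from h import *
st(); im,c=cap("wrist","w4.png"); hsv=cv2.cvtColor(im,cv2.COLOR_RGB2HSV)
p=pix(c,[[292.5,226,106],[292.5+28*.188,226-28*.982,106],[292.5-28*.188,226+28*.982,106]]); print(p)
for x,y in p[:2]:
    cv2.circle(im,(int(x),int(y)),4,(0,255,0),1)
cv2.imwrite("pics/w4c.png",im[:,:,::-1])
E
```

```text
t 33.98 grasp [292.8 226.2 186.8] psi -2.957 gap 52.7 grip 0.0 F [ 0.7 -0.4 -0.1] q [ 1.2  -0.12 -0.69 -0.   -1.    2.12]
[[319.47460037 265.04087679]
 [319.70986499 313.07671058]
 [319.22371847 213.82581777]]
```

View pics/w4c.png

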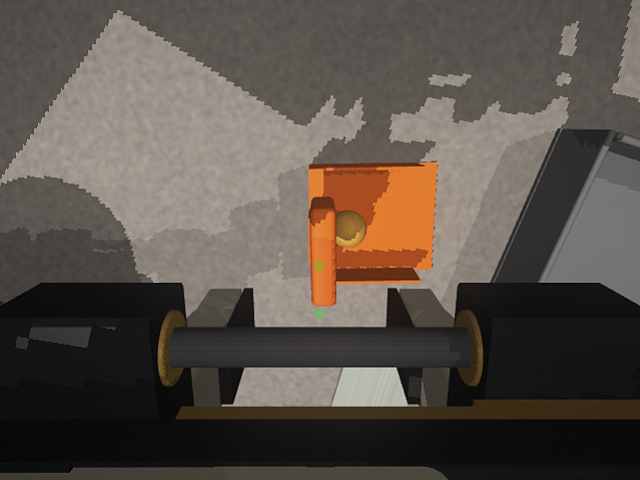

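The orange handle is at (323,256), within ~5 mm of my estimate, with the knob at the back wall (350,229). I'll descend and grip. This was my 14th picture, so I go by numbers from here.

Emit:
{"method": "arm_command", "body": {"rows": [{"dx": 0, "dy": 0.2, "dz": 2.5, "yaw": 0, "claw": 60}, {"dx": 0, "dy": 0.2, "dz": 5.5, "yaw": 0, "claw": 60}, {"dx": 0, "dy": 0.2, "dz": 8.5, "yaw": 0, "claw": 60}, {"dx": 0, "dy": 0.2, "dz": 10.1, "yaw": 0, "claw": 60}, {"dx": 0, "dy": 0.2, "dz": 10.1, "yaw": 0, "claw": 0}, {"dx": 0, "dy": 0.2, "dz": 10.1, "yaw": 0, "claw": 0}, {"dx": 0, "dy": 0.2, "dz": 10.1, "yaw": 0, "claw": 0}, {"dx": 0, "dy": 0.2, "dz": 10.1, "yaw": 0, "claw": 0}, {"dx": 0, "dy": 0.2, "dz": 10.1, "yaw": 0, "claw": 0}, {"dx": 0, "dy": 0.2, "dz": 10.1, "yaw": 0, "claw": 0}]}}

```text
time: 34.87
eef_pos: [295.2, 228.2, 133.5]
eef_rot: [-0.0, 0.639, 0.769, 0.001]
force: [-4.5, -0.6, 6.0]
finger_gap: 18.2
grip_force: 3.1
```

Emit:
{"method": "arm_command", "body": {"rows": [{"dx": 0, "dy": 0, "dz": 0, "yaw": 0, "claw": 0}, {"dx": 0, "dy": 0, "dz": 0, "yaw": 0, "claw": 0}, {"dx": 0, "dy": 0, "dz": 0, "yaw": 0, "claw": 0}]}}

```text
time: 35.12
eef_pos: [295.1, 228.1, 133.5]
eef_rot: [-0.0, 0.639, 0.769, 0.001]
force: [-2.7, -0.4, 7.3]
finger_gap: 13.7
grip_force: 40.4
```

```bash
python3 - <<'E'
from h import *
st()
im,c=load("s14.png")
# table knob now from side/top
brass("side","s16.png",14,(120,240,260,300)); brass("top","t16.png",14,(280,340,360,410))
E
```

```text
t 35.12 grasp [295.1 228.1  86.5] psi -2.957 gap 13.7 grip 40.4 F [-2.7 -0.4  7.3] q [ 1.2   0.03 -0.84  0.   -0.7   2.13]
side [187 247  29  56 471] [205. 272.] [301.  27.  14.]
top [312 376  16  15 173] [320. 383.] [276.  30.  14.]
```

Emit:
{"method": "arm_command", "body": {"rows": [{"dx": 0, "dy": 0, "dz": -0.4, "yaw": 0, "claw": 0}, {"dx": 0, "dy": 0, "dz": -1.2, "yaw": 0, "claw": 0}, {"dx": 0, "dy": 0, "dz": -2.2, "yaw": 0.5, "claw": 0}, {"dx": 0, "dy": 0, "dz": -3.4, "yaw": 1.5, "claw": 0}, {"dx": 0, "dy": 0, "dz": -4.6, "yaw": 3, "claw": 0}, {"dx": 0, "dy": 0, "dz": -5.8, "yaw": 5, "claw": 0}, {"dx": 0, "dy": 0, "dz": -7, "yaw": 7.5, "claw": 0}, {"dx": 0, "dy": 0, "dz": -8, "yaw": 10.5, "claw": 0}, {"dx": 0, "dy": 0, "dz": -8.7, "yaw": 14, "claw": 0}, {"dx": 0, "dy": 0, "dz": -9, "yaw": 18, "claw": 0}]}}

```text
time: 36.05
eef_pos: [295.1, 227.9, 224.0]
eef_rot: [-0.0, 0.752, 0.659, 0.001]
force: [0.0, 1.1, -2.3]
finger_gap: 14.0
grip_force: 40.3
```

Emit:
{"method": "arm_command", "body": {"rows": [{"dx": 0, "dy": 0, "dz": 0, "yaw": 4, "claw": 0}, {"dx": 0, "dy": 0, "dz": 0, "yaw": 8, "claw": 0}, {"dx": 0, "dy": 0, "dz": 0, "yaw": 12, "claw": 0}, {"dx": 0, "dy": 0, "dz": 0, "yaw": 16, "claw": 0}, {"dx": 0, "dy": 0, "dz": 0, "yaw": 20, "claw": 0}, {"dx": 0, "dy": 0, "dz": 0, "yaw": 24, "claw": 0}, {"dx": 0, "dy": 0, "dz": 0, "yaw": 28, "claw": 0}, {"dx": 0, "dy": 0, "dz": 0, "yaw": 32, "claw": 0}, {"dx": 0, "dy": 0, "dz": 0, "yaw": 36, "claw": 0}, {"dx": 0, "dy": 0, "dz": 0, "yaw": 40, "claw": 0}]}}

```text
time: 36.88
eef_pos: [294.8, 227.4, 222.8]
eef_rot: [-0.0, 0.933, 0.361, -0.0]
force: [-0.0, 0.2, -1.7]
finger_gap: 13.8
grip_force: 40.3
```

Emit:
{"method": "arm_command", "body": {"rows": [{"dx": 0, "dy": 0, "dz": 0, "yaw": 4, "claw": 0}, {"dx": 0, "dy": 0, "dz": 0, "yaw": 8, "claw": 0}, {"dx": 0, "dy": 0, "dz": 0, "yaw": 12, "claw": 0}, {"dx": 0, "dy": 0, "dz": 0, "yaw": 16, "claw": 0}, {"dx": 0, "dy": 0, "dz": 0, "yaw": 20, "claw": 0}, {"dx": 0, "dy": 0, "dz": 0, "yaw": 24, "claw": 0}, {"dx": 0, "dy": 0, "dz": 0, "yaw": 28, "claw": 0}, {"dx": 0, "dy": 0, "dz": 0, "yaw": 32, "claw": 0}, {"dx": 0, "dy": 0, "dz": 0, "yaw": 35, "claw": 0}, {"dx": 0, "dy": 0, "dz": 0, "yaw": 37, "claw": 0}]}}

```text
time: 37.72
eef_pos: [294.8, 227.4, 222.8]
eef_rot: [-0.0, 0.999, 0.047, -0.0]
force: [0.8, 0.2, -2.4]
finger_gap: 14.1
grip_force: 40.3
```

```bash
python3 - <<'E'
from h import *
st(); brass("side","s17.png",110,(120,100,300,300)); brass("top","t17.png",110,(150,280,360,420))
_,c=load("s17.png"); print(pix(c,[[295,228-30,104],[295,228-86,90],[320,228-40,104]])); _,c=load("t17.png"); print(pix(c,[[295,228-30,104],[295,228-86,90]]))
mv(281,150,120,np.pi/2)
E
```

```text
t 37.72 grasp [294.8 227.4 175.8] psi 1.664 gap 14.1 grip 40.3 F [ 0.8  0.2 -2.4] q [ 1.2  -0.11 -0.71 -0.   -0.97  0.47]
side [187 247  29  56 455] [205. 272.] [329. -73. 110.]
top [241 351  17  49 464] [250. 377.] [301. 147. 110.]
top [216 363  24   8 109] [225. 366.] [318. 191. 110.]
top [312 376  16  15 174] [320. 383.] [294.  28. 110.]
top [213 383  11   8  64] [218. 386.] [283. 202. 110.]
[[205.62585934 184.16774101]
 [203.10350252 205.52027235]
 [216.94673148 186.39882361]]
[[221.15282851 378.92846752]
 [254.83207153 378.46810865]]
move dx -2.12 dy 7.58 dz 5.58 yaw 5.5 | rows pos 2.3 rot 0.8
```

Emit:
{"method": "arm_command", "body": {"rows": [{"dx": 0, "dy": 0.2, "dz": 0, "yaw": 0.5, "claw": 0}, {"dx": -0.2, "dy": 0.8, "dz": 0.2, "yaw": 1.5, "claw": 0}, {"dx": -0.5, "dy": 1.7, "dz": 0.6, "yaw": 2.5, "claw": 0}, {"dx": -0.9, "dy": 2.8, "dz": 1.2, "yaw": 3.5, "claw": 0}, {"dx": -1.3, "dy": 3.9, "dz": 2, "yaw": 4.5, "claw": 0}, {"dx": -1.6, "dy": 4.9, "dz": 2.8, "yaw": 5.5, "claw": 0}, {"dx": -1.8, "dy": 5.8, "dz": 3.6, "yaw": 5.5, "claw": 0}, {"dx": -2, "dy": 6.5, "dz": 4.4, "yaw": 5.5, "claw": 0}, {"dx": -2.1, "dy": 7, "dz": 5, "yaw": 5.5, "claw": 0}, {"dx": -2.1, "dy": 7.3, "dz": 5.5, "yaw": 5.5, "claw": 0}]}}

```text
time: 38.65
eef_pos: [281.0, 152.1, 167.0]
eef_rot: [0.0, 1.0, 0.0, -0.0]
force: [0.6, 0.2, -2.4]
finger_gap: 13.8
grip_force: 40.3
```

```bash
python3 - <<'E'
from h import *
st()
for n,f in(("side","s18.png"),("top","t18.png")): brass(n,f,51 if n=="side" else 51,(120,140,360,420),lo=(15,100,80))
_,c=load("s18.png"); print("front mid, lip",pix(c,[[281,150-86,35],[281,150,106],[281,130,50]])); print([np.round(load(f)[0][y,x]) for f,x,y in(("s18.png",193,271),)])
mv(281,150,86,np.pi/2)
E
```

```text
t 38.65 grasp [281.  152.1 120. ] psi 1.572 gap 13.8 grip 40.3 F [ 0.6  0.2 -2.4] q [ 1.14 -0.14 -0.89 -0.   -0.82  0.43]
side [189 217  14  14 143] [195. 224.] [274. 133.  51.]
side [187 246  31  61 659] [205. 272.] [313. -12.  51.]
side [216 279  22  64 642] [227. 312.] [ 363. -110.   51.]
side [318 378  21  18 287] [327. 387.] [ 524. -265.   51.]
side [349 383  21  19 295] [359. 392.] [ 569. -277.   51.]
side [290 403  19  19 298] [299. 412.] [ 481. -305.   51.]
top [330 356  46  17 465] [353. 364.] [319. -29.  51.]
top [312 376  16  15 182] [320. 383.] [283.  30.  51.]
front mid, lip [[195.35880131 251.69314479]
 [195.50766121 197.06831039]
 [198.68004024 224.86453063]]
[array([139, 132, 112], dtype=uint8)]
move dx -0.00 dy 0.23 dz 3.40 yaw 0.0 | rows pos 0.8 rot 0.0
```

The orange scoop's knob is safe at its back (274,133). I'll lower it and push slowly toward the backstop, with the table knob at (276,30).

Emit:
{"method": "arm_command", "body": {"rows": [{"dx": 0, "dy": 0, "dz": 0.5, "yaw": 0, "claw": 0}, {"dx": 0, "dy": 0, "dz": 1.4, "yaw": 0, "claw": 0}, {"dx": 0, "dy": 0, "dz": 2.4, "yaw": 0, "claw": 0}, {"dx": 0, "dy": 0, "dz": 3.1, "yaw": 0, "claw": 0}, {"dx": 0, "dy": 0.1, "dz": 3.4, "yaw": 0, "claw": 0}, {"dx": 0, "dy": 0.3, "dz": 3.5, "yaw": 0, "claw": 0}, {"dx": 0, "dy": 0.6, "dz": 3.5, "yaw": 0, "claw": 0}, {"dx": 0, "dy": 1, "dz": 3.5, "yaw": 0, "claw": 0}, {"dx": 0, "dy": 1.4, "dz": 3.5, "yaw": 0, "claw": 0}, {"dx": 0, "dy": 1.8, "dz": 3.5, "yaw": 0, "claw": 0}]}}

```text
time: 39.58
eef_pos: [282.1, 136.3, 133.5]
eef_rot: [-0.001, 1.0, 0.001, 0.001]
force: [0.4, 4.6, 5.7]
finger_gap: 13.8
grip_force: 41.1
```

Emit:
{"method": "arm_command", "body": {"rows": [{"dx": 0, "dy": 0.4, "dz": 0, "yaw": 0, "claw": 0}, {"dx": 0, "dy": 0.8, "dz": 0, "yaw": 0, "claw": 0}, {"dx": 0, "dy": 1.2, "dz": 0, "yaw": 0, "claw": 0}, {"dx": 0, "dy": 1.6, "dz": 0, "yaw": 0, "claw": 0}, {"dx": 0, "dy": 2, "dz": 0, "yaw": 0, "claw": 0}, {"dx": 0, "dy": 2.4, "dz": 0, "yaw": 0, "claw": 0}, {"dx": 0, "dy": 2.8, "dz": 0, "yaw": 0, "claw": 0}, {"dx": 0, "dy": 3.1, "dz": 0, "yaw": 0, "claw": 0}, {"dx": 0, "dy": 3.3, "dz": 0, "yaw": 0, "claw": 0}, {"dx": 0, "dy": 3.4, "dz": 0, "yaw": 0, "claw": 0}]}}

```text
time: 40.42
eef_pos: [282.4, 102.4, 133.6]
eef_rot: [-0.002, 1.0, 0.001, 0.001]
force: [0.1, 5.9, 5.3]
finger_gap: 13.9
grip_force: 41.1
```

```bash
python3 - <<'E'
from h import *
st()
for n,f in(("side","s19.png"),("top","t19.png")): brass(n,f,16,(120,180,360,420),lo=(15,100,80))
E
```

```text
t 40.42 grasp [282.4 102.4  86.6] psi 1.572 gap 13.9 grip 41.1 F [0.1 5.9 5.3] q [ 1.04 -0.12 -0.98  0.   -0.71  0.53]
side [188 245  28  76 746] [204. 277.] [303.  10.  16.]
side [183 273  13   7  58] [189. 276.] [272.  16.  16.]
side [216 279  22  64 655] [227. 312.] [355. -79.  16.]
side [318 378  21  18 287] [327. 387.] [ 525. -242.   16.]
side [349 383  21  19 296] [359. 392.] [ 573. -255.   16.]
side [290 403  19  19 298] [299. 412.] [ 480. -285.   16.]
top [334 378   8  14  95] [337. 385.] [274.  -1.  16.]
```

The steel scoop slides instead of holding, because it is too light for a slow push. I'll back off and use a brisk push so its inertia holds the knob, followed by a soft stop.

Emit:
{"method": "arm_command", "body": {"rows": [{"dx": 0, "dy": -0.1, "dz": 0, "yaw": 0, "claw": 0}, {"dx": 0, "dy": -0.3, "dz": 0, "yaw": 0, "claw": 0}, {"dx": 0, "dy": -0.7, "dz": 0, "yaw": 0, "claw": 0}, {"dx": 0, "dy": -1.2, "dz": 0, "yaw": 0, "claw": 0}, {"dx": 0, "dy": -1.8, "dz": 0, "yaw": 0, "claw": 0}, {"dx": 0, "dy": -2.4, "dz": 0, "yaw": 0, "claw": 0}, {"dx": 0, "dy": -3, "dz": 0, "yaw": 0, "claw": 0}, {"dx": 0, "dy": -3.5, "dz": 0, "yaw": 0, "claw": 0}, {"dx": 0, "dy": -3.8, "dz": 0, "yaw": 0, "claw": 0}, {"dx": 0, "dy": -4, "dz": 0, "yaw": 0, "claw": 0}]}}

```text
time: 41.35
eef_pos: [280.1, 136.2, 132.4]
eef_rot: [0.006, 1.0, 0.001, -0.002]
force: [0.8, -15.4, 27.4]
finger_gap: 22.6
grip_force: 35.2
```

```bash
python3 - <<'E'
from h import *
st()
for n,f in(("side","s20.png"),("top","t20.png")): brass(n,f,16,(120,180,400,420),lo=(15,100,80))
im,c=load("t20.png"); hsv=cv2.cvtColor(im,cv2.COLOR_RGB2HSV); m=cv2.inRange(hsv,(10,60,90),(28,255,255)); n,l,s,ce=cv2.connectedComponentsWithStats(m)
for i in range(1,n):
    if s[i,4]>100 and 300<ce[i,0]<420 and ce[i,1]>320: print(s[i],ce[i],onz(c,[ce[i]],106))
E
```

```text
t 41.35 grasp [280.1 136.2  85.4] psi 1.573 gap 22.6 grip 35.2 F [  0.8 -15.4  27.4] q [ 1.12 -0.09 -0.95  0.   -0.71  0.45]
side [187 238  14  14 147] [194. 245.] [268. 107.  16.]
side [198 253  18  59 551] [206. 281.] [308.   0.  16.]
side [183 272  14   8  78] [189. 275.] [272.  17.  16.]
side [216 279  22  64 655] [227. 312.] [355. -79.  16.]
side [318 378  21  18 287] [327. 387.] [ 525. -242.   16.]
side [349 383  21  19 296] [359. 392.] [ 573. -255.   16.]
side [290 403  19  19 298] [299. 412.] [ 480. -285.   16.]
top [338 335  75  16 701] [376. 342.] [355. -73.  16.]
top [340 355  46  18 498] [363. 363.] [315. -49.  16.]
top [323 378  17  15 188] [332. 385.] [274.   9.  16.]
top [282 387  10   7  56] [286. 390.] [263.  94.  16.]
[338 334  75  17 788] [375.92258883 342.10786802] [[363.96497175 -65.09871537 106.        ]]
[340 355  47  19 507] [364.09664694 364.38856016] [[325.95711844 -45.62267578 106.        ]]
[276 359  46  47 954] [304.15618449 374.17085954] [[307.25615817  55.79399817 106.        ]]
[323 377  17  16 198] [331.76262626 384.77777778] [[290.41974416   8.58615452 106.        ]]
[336 472  29   8 147] [347.75510204 476.17006803] [[136.54682873 -21.360439   106.        ]]
```

The orange scoop is tilting in the grip from the downward pressure. I'll relieve it by lifting a little.

Emit:
{"method": "arm_command", "body": {"rows": [{"dx": 0, "dy": 0, "dz": -0.2, "yaw": 0, "claw": 0}, {"dx": 0, "dy": 0, "dz": -0.4, "yaw": 0, "claw": 0}, {"dx": 0, "dy": 0, "dz": -0.6, "yaw": 0, "claw": 0}, {"dx": 0, "dy": 0, "dz": -0.8, "yaw": 0, "claw": 0}, {"dx": 0, "dy": 0, "dz": -0.8, "yaw": 0, "claw": 0}, {"dx": 0, "dy": 0, "dz": -0.8, "yaw": 0, "claw": 0}]}}

```text
time: 41.95
eef_pos: [281.1, 141.0, 140.7]
eef_rot: [-0.0, 1.0, 0.0, -0.0]
force: [0.2, -1.1, -2.7]
finger_gap: 13.8
grip_force: 30.0
```

```bash
python3 - <<'E'
from h import *
st()
for n,f in(("side","s21.png"),("top","t21.png")): brass(n,f,20,(180,230,350,420),lo=(15,100,80))
im,c=load("s21.png"); hsv=cv2.cvtColor(im,cv2.COLOR_RGB2HSV); m=cv2.inRange(hsv,(3,170,60),(13,255,255)); m[:180]=0;m[300:]=0;m[:,:150]=0;m[:,260:]=0
k=max(cv2.findContours(m,cv2.RETR_EXTERNAL,cv2.CHAIN_APPROX_NONE)[0],key=cv2.contourArea); print(cv2.approxPolyDP(k,3,True).reshape(-1,2).tolist())
p=np.array([280,136,86.+8]);
print("lip expected", pix(c,[[280-42,136-86,8],[280+42,136-86,8],[280-42,136-71,40],[280+42,136-71,40],[280-28,136,114],[280+28,136,114]]).round().tolist())
E
```

```text
t 41.95 grasp [281.1 141.   93.7] psi 1.572 gap 13.8 grip 30.0 F [ 0.2 -1.1 -2.7] q [ 1.12 -0.1  -0.94 -0.   -0.73  0.45]
side [189 231  14  13 141] [195. 237.] [269. 127.  20.]
side [198 253  18  59 555] [206. 281.] [309.  -3.  20.]
side [183 272  13   8  72] [189. 276.] [273.  12.  20.]
side [216 279  22  64 654] [227. 312.] [356. -83.  20.]
side [318 378  21  18 286] [327. 387.] [ 525. -245.   20.]
side [290 403  19  19 298] [299. 412.] [ 480. -287.   20.]
top [323 378  17  15 188] [332. 385.] [274.   9.  20.]
[[206, 195], [207, 210], [202, 216], [181, 223], [176, 246], [178, 265], [197, 264], [199, 252], [206, 254], [208, 264], [218, 261], [220, 223], [205, 219], [209, 212]]
lip expected [[175.0, 267.0], [217.0, 266.0], [174.0, 250.0], [216.0, 249.0], [179.0, 199.0], [207.0, 197.0]]
```

Emit:
{"method": "arm_command", "body": {"rows": [{"dx": 0, "dy": 0, "dz": 0.3, "yaw": 0, "claw": 0}, {"dx": 0, "dy": 0, "dz": 0.6, "yaw": 0, "claw": 0}, {"dx": 0, "dy": 0, "dz": 0.73, "yaw": 0, "claw": 0}, {"dx": 0, "dy": 2, "dz": 0.73, "yaw": 0, "claw": 0}, {"dx": 0, "dy": 5, "dz": 0.73, "yaw": 0, "claw": 0}, {"dx": 0, "dy": 6.6, "dz": 0.73, "yaw": 0, "claw": 0}, {"dx": 0, "dy": 7.4, "dz": 0.73, "yaw": 0, "claw": 0}, {"dx": 0, "dy": 7.9, "dz": 0.73, "yaw": 0, "claw": 0}, {"dx": 0, "dy": 8.2, "dz": 0.73, "yaw": 0, "claw": 0}, {"dx": 0, "dy": 8.3, "dz": 0.73, "yaw": 0, "claw": 0}]}}

```text
time: 42.88
eef_pos: [283.1, 59.9, 134.4]
eef_rot: [-0.002, 1.0, 0.001, 0.002]
force: [-0.0, 4.7, 5.5]
finger_gap: 13.9
grip_force: 30.0
```

```bash
python3 - <<'E'
from h import *
st()
for n,f in(("side","s22.png"),("top","t22.png")): brass(n,f,18,(170,200,420,420),lo=(15,100,80))
E
```

```text
t 42.88 grasp [283.1  59.9  87.4] psi 1.572 gap 13.9 grip 30.0 F [-0.   4.7  5.5] q [ 0.93 -0.16 -1.    0.   -0.72  0.64]
side [183 260  30  65 894] [198. 285.] [295. -12.  18.]
side [216 280  22  63 651] [227. 311.] [355. -81.  18.]
side [318 378  21  18 286] [327. 387.] [ 525. -243.   18.]
side [349 383  21  19 297] [359. 392.] [ 573. -256.   18.]
side [290 403  19  19 298] [299. 412.] [ 480. -286.   18.]
top [338 335  75  16 718] [376. 342.] [355. -72.  18.]
top [351 358  47  18 487] [375. 366.] [311. -71.  18.]
```

The lip is now at the backstop wall, so the knob should be in. Lift gently.

Emit:
{"method": "arm_command", "body": {"rows": [{"dx": 0, "dy": 0, "dz": -0.3, "yaw": 0, "claw": 0}, {"dx": 0, "dy": 0, "dz": -0.8, "yaw": 0, "claw": 0}, {"dx": 0, "dy": 0, "dz": -1.5, "yaw": 0, "claw": 0}, {"dx": 0, "dy": 0, "dz": -2.4, "yaw": 0, "claw": 0}, {"dx": 0, "dy": 0, "dz": -3.4, "yaw": 0, "claw": 0}, {"dx": 0, "dy": 0, "dz": -4.4, "yaw": 0, "claw": 0}, {"dx": 0, "dy": 0, "dz": -5.4, "yaw": 0, "claw": 0}, {"dx": 0, "dy": 0, "dz": -6.2, "yaw": 0, "claw": 0}, {"dx": 0, "dy": 0, "dz": -6.8, "yaw": 0, "claw": 0}, {"dx": 0, "dy": 0, "dz": -7, "yaw": 0, "claw": 0}]}}

```text
time: 43.82
eef_pos: [281.1, 57.8, 203.9]
eef_rot: [-0.0, 1.0, 0.0, 0.0]
force: [-0.4, 0.3, -2.8]
finger_gap: 14.1
grip_force: 30.0
```

```bash
python3 - <<'E'
from h import *
st()
for n,f in(("side","s23.png"),("top","t23.png")): brass(n,f,86,(170,180,420,420),lo=(15,100,80))
_,c=load("s23.png"); print(pix(c,[[282,-26,70],[282,-11,84],[282,40,84]]))
E
```

```text
t 43.82 grasp [281.1  57.8 156.9] psi 1.572 gap 14.1 grip 30.0 F [-0.4  0.3 -2.8] q [ 0.93 -0.29 -0.88 -0.   -0.98  0.64]
side [174 233  17  34 387] [182. 249.] [272.  14.  86.]
side [191 263  21  66 682] [201. 291.] [322. -93.  86.]
side [216 280  22  63 648] [227. 311.] [ 370. -141.   86.]
side [318 378  21  18 287] [327. 387.] [ 523. -287.   86.]
side [349 383  21  19 297] [359. 392.] [ 565. -299.   86.]
side [290 403  19  19 296] [299. 412.] [ 482. -326.   86.]
top [338 335  75  16 721] [376. 342.] [362. -66.  86.]
top [354 359  46  17 506] [377. 367.] [320. -70.  86.]
[[185.52579107 270.60872541]
 [185.37440381 259.24312287]
 [189.6139534  240.8190925 ]]
```

Two knobs are in the orange scoop (merged blob 174–191 × 233–267). I'll lift, carry gently to the basket, then turn and throw.

Emit:
{"method": "arm_command", "body": {"rows": [{"dx": 0, "dy": 0, "dz": -0.3, "yaw": 0, "claw": 0}, {"dx": 0, "dy": 0, "dz": -0.9, "yaw": 0, "claw": 0}, {"dx": 0, "dy": 0, "dz": -1.7, "yaw": 0, "claw": 0}, {"dx": 0, "dy": 0, "dz": -2.6, "yaw": 0, "claw": 0}, {"dx": 0, "dy": 0, "dz": -3.5, "yaw": 0, "claw": 0}, {"dx": 0, "dy": 0, "dz": -4.3, "yaw": 0, "claw": 0}, {"dx": 0, "dy": 0, "dz": -4.9, "yaw": 0, "claw": 0}, {"dx": 0, "dy": 0, "dz": -5.2, "yaw": 0, "claw": 0}, {"dx": 0, "dy": 0, "dz": -5.3, "yaw": 0, "claw": 0}]}}

```text
time: 44.67
eef_pos: [281.4, 58.1, 256.8]
eef_rot: [-0.0, 1.0, 0.0, 0.0]
force: [-1.0, 0.2, -2.5]
finger_gap: 14.0
grip_force: 30.0
```

Emit:
{"method": "arm_command", "body": {"rows": [{"dx": 0.03, "dy": 0.03, "dz": 0, "yaw": 0, "claw": 0}, {"dx": 0.13, "dy": 0.13, "dz": 0, "yaw": 0, "claw": 0}, {"dx": 0.3, "dy": 0.3, "dz": 0, "yaw": 0, "claw": 0}, {"dx": 0.53, "dy": 0.52, "dz": 0, "yaw": 0, "claw": 0}, {"dx": 0.83, "dy": 0.81, "dz": 0, "yaw": 0, "claw": 0}, {"dx": 1.2, "dy": 1.16, "dz": 0, "yaw": 0, "claw": 0}, {"dx": 1.63, "dy": 1.58, "dz": 0, "yaw": 0, "claw": 0}, {"dx": 2.13, "dy": 2.07, "dz": 0, "yaw": 0, "claw": 0}, {"dx": 2.7, "dy": 2.62, "dz": 0, "yaw": 0, "claw": 0}, {"dx": 3.33, "dy": 3.23, "dz": 0, "yaw": 0, "claw": 0}]}}

```text
time: 45.5
eef_pos: [315.1, 25.2, 256.3]
eef_rot: [0.0, 1.0, 0.0, -0.0]
force: [-0.1, -0.2, -2.1]
finger_gap: 13.7
grip_force: 30.0
```

Emit:
{"method": "arm_command", "body": {"rows": [{"dx": 0.7, "dy": 0.68, "dz": 0, "yaw": 0, "claw": 0}, {"dx": 1.46, "dy": 1.42, "dz": 0, "yaw": 0, "claw": 0}, {"dx": 2.3, "dy": 2.23, "dz": 0, "yaw": 0, "claw": 0}, {"dx": 3.2, "dy": 3.1, "dz": 0, "yaw": 0, "claw": 0}, {"dx": 4.16, "dy": 4.04, "dz": 0, "yaw": 0, "claw": 0}, {"dx": 5.2, "dy": 5.04, "dz": 0, "yaw": 0, "claw": 0}, {"dx": 6.3, "dy": 6.1, "dz": 0, "yaw": 0, "claw": 0}, {"dx": 7.45, "dy": 7.24, "dz": 0, "yaw": 0, "claw": 0}, {"dx": 8.7, "dy": 8.44, "dz": 0, "yaw": 0, "claw": 0}, {"dx": 10, "dy": 9.7, "dz": 0, "yaw": 0, "claw": 0}]}}

```text
time: 46.33
eef_pos: [415.4, -72.5, 256.0]
eef_rot: [0.0, 1.0, 0.0, -0.0]
force: [1.0, 0.2, -2.9]
finger_gap: 14.0
grip_force: 30.0
```

Emit:
{"method": "arm_command", "body": {"rows": [{"dx": 1.36, "dy": 1.33, "dz": 0, "yaw": 0, "claw": 0}, {"dx": 2.8, "dy": 2.7, "dz": 0, "yaw": 0, "claw": 0}, {"dx": 4.3, "dy": 4.17, "dz": 0, "yaw": 0, "claw": 0}, {"dx": 5.86, "dy": 5.7, "dz": 0, "yaw": 0, "claw": 0}, {"dx": 7.5, "dy": 7.27, "dz": 0, "yaw": 0, "claw": 0}, {"dx": 9.1, "dy": 8.85, "dz": 0, "yaw": 0, "claw": 0}, {"dx": 10.7, "dy": 10.4, "dz": 0, "yaw": 0, "claw": 0}, {"dx": 12.2, "dy": 11.8, "dz": 0, "yaw": 0, "claw": 0}, {"dx": 13.6, "dy": 13.2, "dz": 0, "yaw": 0, "claw": 0}, {"dx": 15, "dy": 14.54, "dz": 0, "yaw": 0, "claw": 0}]}}

```text
time: 47.17
eef_pos: [565.4, -218.4, 255.2]
eef_rot: [-0.0, 1.0, 0.0, -0.001]
force: [-0.2, -0.2, -2.3]
finger_gap: 13.8
grip_force: 30.0
```

Emit:
{"method": "arm_command", "body": {"rows": [{"dx": 1.3, "dy": 1.26, "dz": 0, "yaw": 0, "claw": 0}, {"dx": 2.53, "dy": 2.46, "dz": 0, "yaw": 0, "claw": 0}, {"dx": 3.7, "dy": 3.6, "dz": 0, "yaw": 0, "claw": 0}, {"dx": 4.8, "dy": 4.65, "dz": 0, "yaw": 0, "claw": 0}, {"dx": 5.82, "dy": 5.66, "dz": 0, "yaw": 0, "claw": 0}, {"dx": 6.8, "dy": 6.6, "dz": 0, "yaw": 0, "claw": 0}, {"dx": 7.7, "dy": 7.47, "dz": 0, "yaw": 0, "claw": 0}, {"dx": 8.5, "dy": 8.27, "dz": 0, "yaw": 0, "claw": 0}, {"dx": 9.3, "dy": 9, "dz": 0, "yaw": 0, "claw": 0}, {"dx": 10, "dy": 9.7, "dz": 0, "yaw": 0, "claw": 0}]}}

```text
time: 48.0
eef_pos: [665.1, -315.0, 254.8]
eef_rot: [-0.0, 1.0, 0.0, -0.001]
force: [0.9, -0.1, -2.7]
finger_gap: 13.8
grip_force: 30.0
```

Emit:
{"method": "arm_command", "body": {"rows": [{"dx": 0.63, "dy": 0.6, "dz": 0, "yaw": 0, "claw": 0}, {"dx": 1.2, "dy": 1.16, "dz": 0, "yaw": 0, "claw": 0}, {"dx": 1.7, "dy": 1.65, "dz": 0, "yaw": 0.3, "claw": 0}, {"dx": 2.13, "dy": 2.07, "dz": 0, "yaw": 1, "claw": 0}, {"dx": 2.5, "dy": 2.42, "dz": 0, "yaw": 2, "claw": 0}, {"dx": 2.8, "dy": 2.7, "dz": 0, "yaw": 3.5, "claw": 0}, {"dx": 3.03, "dy": 2.94, "dz": 0, "yaw": 5.5, "claw": 0}, {"dx": 3.2, "dy": 3.1, "dz": 0, "yaw": 8, "claw": 0}, {"dx": 3.3, "dy": 3.2, "dz": 0, "yaw": 11, "claw": 0}, {"dx": 3.33, "dy": 3.23, "dz": 0, "yaw": 14.5, "claw": 0}]}}

```text
time: 48.83
eef_pos: [698.5, -345.6, 256.4]
eef_rot: [-0.0, 0.992, -0.128, 0.0]
force: [-0.5, 0.3, -2.8]
finger_gap: 14.1
grip_force: 30.0
```

Emit:
{"method": "arm_command", "body": {"rows": [{"dx": 0, "dy": 0, "dz": 0, "yaw": 4, "claw": 0}, {"dx": 0, "dy": 0, "dz": 0, "yaw": 8, "claw": 0}, {"dx": 0, "dy": 0, "dz": 0, "yaw": 12, "claw": 0}, {"dx": 0, "dy": 0, "dz": 0, "yaw": 16, "claw": 0}, {"dx": 0, "dy": 0, "dz": 0, "yaw": 20, "claw": 0}, {"dx": 0, "dy": 0, "dz": 0, "yaw": 24, "claw": 0}, {"dx": 0, "dy": 0, "dz": 0, "yaw": 28, "claw": 0}, {"dx": 0, "dy": 0, "dz": 0, "yaw": 32, "claw": 0}, {"dx": 0, "dy": 0, "dz": 0, "yaw": 36, "claw": 0}, {"dx": 0, "dy": 0, "dz": 0, "yaw": 40, "claw": 0}]}}

```text
time: 49.67
eef_pos: [698.4, -345.4, 256.7]
eef_rot: [-0.0, 0.888, -0.46, 0.0]
force: [-0.7, 0.9, -1.7]
finger_gap: 14.0
grip_force: 30.0
```

Emit:
{"method": "arm_command", "body": {"rows": [{"dx": 0, "dy": 0, "dz": 0, "yaw": 4, "claw": 0}, {"dx": 0, "dy": 0, "dz": 0, "yaw": 8, "claw": 0}, {"dx": 0, "dy": 0, "dz": 0, "yaw": 12, "claw": 0}, {"dx": 0, "dy": 0, "dz": 0, "yaw": 16, "claw": 0}, {"dx": 0, "dy": 0, "dz": 0, "yaw": 20, "claw": 0}, {"dx": 0, "dy": 0, "dz": 0, "yaw": 24, "claw": 0}, {"dx": 0, "dy": 0, "dz": 0, "yaw": 28, "claw": 0}, {"dx": 0, "dy": 0, "dz": 0, "yaw": 32, "claw": 0}, {"dx": 0, "dy": 0, "dz": 0, "yaw": 36, "claw": 0}, {"dx": 0, "dy": 0, "dz": 0, "yaw": 39, "claw": 0}]}}

```text
time: 50.5
eef_pos: [698.4, -345.4, 256.7]
eef_rot: [0.0, -0.684, 0.73, -0.0]
force: [0.2, 0.6, -2.3]
finger_gap: 14.0
grip_force: 30.0
```

```bash
python3 - <<'E'
from h import *
st(); brass("side","s24.png",140,(150,180,560,480),lo=(15,100,80))
ps=-0.19; B=np.array([530.,-314.]); g=B+170*np.array([np.cos(ps),np.sin(ps)]); mv(*g,180,ps)
im,c=load("s24.png"); print(pix(c,[[*(B+105*np.array([np.cos(ps),np.sin(ps)])),140],[*(B+84*np.array([np.cos(ps),np.sin(ps)])),125]]))
E
```

```text
t 50.50 grasp [ 698.4 -345.4  209.7] psi -0.065 gap 14.0 grip 30.0 F [ 0.2  0.6 -2.3] q [-0.21  0.55  0.24 -0.   -1.26  0.15]
side [192 263  22  67 778] [202. 293.] [ 341. -151.  140.]
side [216 280  22  63 650] [227. 312.] [ 382. -189.  140.]
side [450 303  23  12 145] [461. 306.] [ 724. -198.  140.]
side [461 335  82   5 256] [497. 337.] [ 761. -257.  140.]
side [459 343   4  14  45] [461. 349.] [ 704. -275.  140.]
side [316 372  19  18 270] [325. 380.] [ 518. -313.  140.]
side [347 377  19  19 276] [356. 386.] [ 557. -324.  140.]
side [442 376  26  23 421] [454. 387.] [ 681. -333.  140.]
side [403 383  26  22 426] [416. 393.] [ 632. -339.  140.]
side [286 391  19  19 290] [294. 400.] [ 479. -339.  140.]
move dx 0.07 dy 0.14 dz 2.97 yaw 7.0 | rows pos 0.7 rot 1.0
[[416.55607819 389.99782925]
 [398.71274576 394.64322407]]
```

Both knobs are aboard at (416,393) and (454,387). The knobs in the basket all shifted, so the basket has been knocked aside. I'll re-measure it.

```bash
python3 - <<'E'
from h import *
np.set_printoptions(precision=1,suppress=True)
_,c=load("s24.png"); a=onz(c,[[327,387],[359,392],[299,412]],48); b=onz(c,[[325,380],[356,386],[294,400]],48); print(b-a)
# basket rim line detection in the side image, compare with s23
for f in ("s23.png","s24.png"):
    im,_=load(f); g=cv2.cvtColor(im,cv2.COLOR_RGB2GRAY)
    ls=cv2.createLineSegmentDetector().detect(g)[0].reshape(-1,4)
    print(f,[list(map(int,l)) for l in ls if np.hypot(l[2]-l[0],l[3]-l[1])>45 and 250<l[0]<430 and 340<l[1]<480])
im,c=cap("top","t24.png"); g=cv2.cvtColor(im,cv2.COLOR_RGB2GRAY); 
for f in ("t23.png","t24.png"):
    im,_=load(f); g=cv2.cvtColor(im,cv2.COLOR_RGB2GRAY)
    ls=cv2.createLineSegmentDetector().detect(g)[0].reshape(-1,4)
    print(f,[list(map(int,l)) for l in ls if np.hypot(l[2]-l[0],l[3]-l[1])>25 and 440<l[0]<580 and 180<l[1]<320])
E
```

```text
[[-2.3 12.3  0. ]
 [-3.4 10.5  0. ]
 [-7.  19.9  0. ]]
s23.png [[406, 369, 409, 478], [257, 475, 278, 360], [295, 359, 405, 371], [381, 471, 389, 373], [418, 478, 413, 364], [290, 367, 274, 437], [273, 349, 248, 478], [277, 458, 379, 472], [279, 434, 295, 362], [379, 450, 279, 436], [386, 373, 380, 449], [410, 363, 275, 354], [275, 347, 410, 356], [279, 440, 376, 453], [378, 443, 382, 390]]
s24.png [[411, 355, 401, 286], [257, 475, 278, 359], [408, 430, 409, 478], [374, 458, 381, 368], [283, 365, 269, 424], [417, 478, 416, 431], [273, 349, 248, 478], [272, 445, 372, 459], [277, 404, 288, 352], [289, 348, 363, 356], [311, 426, 356, 431], [371, 437, 308, 428], [419, 433, 421, 478], [275, 427, 369, 440], [377, 381, 373, 429], [371, 431, 375, 380]]
t23.png [[551, 307, 452, 292], [451, 290, 466, 186], [467, 185, 565, 201], [565, 201, 552, 306], [545, 293, 559, 218], [467, 277, 543, 293], [558, 215, 489, 200], [556, 219, 543, 289], [488, 201, 473, 276], [541, 290, 476, 276], [490, 203, 556, 218], [571, 196, 462, 179], [558, 312, 572, 198], [545, 221, 490, 208], [520, 271, 524, 243], [534, 287, 546, 221], [480, 205, 465, 278]]
t24.png [[572, 263, 566, 348], [571, 258, 572, 163]]
```

```bash
python3 - <<'E'
from h import *
np.set_printoptions(precision=1,suppress=True)
_,c=load("s24.png")
a=onz(c,[[274,437],[379,450],[290,367]],85); b=onz(c,[[269,424],[369,440],[283,355]],85); print(a,b,b-a)
_,ct=load("t23.png"); B=onz(ct,[[480,202],[563,217],[548,296],[465,279]],85)
P=[[488.5,199.5],[560,215.5],[545,294],[466,277.5]]; r=onz(ct,P,85); print(r,r.mean(0))
E
```

```text
[[ 450.  -359.9   85. ]
 [ 583.1 -384.2   85. ]
 [ 470.9 -251.4   85. ]] [[ 443.  -341.    85. ]
 [ 572.  -369.8   85. ]
 [ 460.7 -229.7   85. ]] [[ -7.   18.9   0. ]
 [-11.1  14.4   0. ]
 [-10.3  21.7   0. ]]
[[ 615.  -263.1   85. ]
 [ 589.  -391.6   85. ]
 [ 449.7 -363.2   85. ]
 [ 476.5 -222.9   85. ]] [ 532.6 -310.2   85. ]
```

The basket moved by (−9, +18) mm, so its centre is now ≈ (522,−294). I'll adjust, lower and throw.

```bash
python3 - <<'E'
from h import *
ps=-0.2; B=np.array([522.,-294.]); g=B+170*np.array([np.cos(ps),np.sin(ps)]); mv(*g,179,ps)
E
```

```text
move dx -1.70 dy 1.09 dz 3.07 yaw 7.9 | rows pos 0.9 rot 1.1
```

Emit:
{"method": "arm_command", "body": {"rows": [{"dx": -0.1, "dy": 0.05, "dz": 0.1, "yaw": 0.5, "claw": 0}, {"dx": -0.3, "dy": 0.2, "dz": 0.4, "yaw": 1.5, "claw": 0}, {"dx": -0.6, "dy": 0.4, "dz": 0.9, "yaw": 3, "claw": 0}, {"dx": -0.9, "dy": 0.6, "dz": 1.5, "yaw": 4.5, "claw": 0}, {"dx": -1.2, "dy": 0.8, "dz": 2.1, "yaw": 6, "claw": 0}, {"dx": -1.5, "dy": 1, "dz": 2.6, "yaw": 7, "claw": 0}, {"dx": -1.65, "dy": 1.1, "dz": 2.9, "yaw": 7.7, "claw": 0}, {"dx": -1.7, "dy": 1.1, "dz": 3, "yaw": 7.9, "claw": 0}, {"dx": -1.7, "dy": 1.1, "dz": 3, "yaw": 7.9, "claw": 0}]}}

```text
time: 51.35
eef_pos: [688.3, -327.8, 226.2]
eef_rot: [-0.0, -0.634, 0.773, 0.0]
force: [-0.1, -0.0, -2.4]
finger_gap: 13.9
grip_force: 30.0
```

Emit:
{"method": "arm_command", "body": {"rows": [{"dx": 0, "dy": 2, "dz": -0.1, "yaw": 0, "claw": 0}, {"dx": 0, "dy": 5.5, "dz": -0.1, "yaw": 0, "claw": 0}, {"dx": 0, "dy": 9.5, "dz": -0.1, "yaw": 0, "claw": 0}, {"dx": 0, "dy": 11.5, "dz": -0.1, "yaw": 0, "claw": 0}, {"dx": 0, "dy": 7.5, "dz": -0.1, "yaw": 0, "claw": 0}, {"dx": 0, "dy": 3.5, "dz": -0.1, "yaw": 0, "claw": 0}, {"dx": 0, "dy": -0.5, "dz": -2.5, "yaw": 0, "claw": 0}, {"dx": 0, "dy": -0.5, "dz": -4.5, "yaw": 0, "claw": 0}, {"dx": 0, "dy": -0.5, "dz": -4.5, "yaw": 0, "claw": 0}]}}

```text
time: 52.1
eef_pos: [696.7, -330.3, 275.8]
eef_rot: [0.001, -0.634, 0.773, -0.003]
force: [0.8, -0.7, 0.2]
finger_gap: 14.0
grip_force: 30.0
```

```bash
python3 - <<'E'
from h import *
st(); brass("side","s25.png",48,(150,180,560,480),lo=(15,100,80))
mv(400,150,200,1.0)
E
```

```text
t 52.10 grasp [ 696.7 -330.3  228.8] psi -0.197 gap 14.0 grip 30.0 F [ 0.8 -0.7  0.2] q [-0.19  0.52  0.23  0.   -1.27 -0.01]
side [192 263  22  66 776] [202. 293.] [314. -62.  48.]
side [451 277  21  13 142] [460. 281.] [775. -58.  48.]
side [216 280  22  63 651] [227. 311.] [ 362. -107.   48.]
side [456 308  84  11 293] [491. 313.] [ 810. -136.   48.]
side [347 377  19  19 277] [356. 386.] [ 566. -264.   48.]
move dx -41.26 dy 38.38 dz 2.48 yaw -68.6 | rows pos 13.5 rot 9.6
```

```bash
python3 - <<'E'
from h import *
im,c=load("s25.png"); hsv=cv2.cvtColor(im,cv2.COLOR_RGB2HSV); m=cv2.inRange(hsv,(15,100,80),(28,255,255)); m[:340]=0; m[:,:260]=0; m[:,430:]=0
n,l,s,ce=cv2.connectedComponentsWithStats(m); print(s[1:])
d=cv2.GaussianBlur(cv2.cvtColor(im,cv2.COLOR_RGB2GRAY),(3,3),0)
print(cv2.HoughCircles(cv2.bitwise_and(d,d,mask=m)[340:,260:430],cv2.HOUGH_GRADIENT,1,12,param1=80,param2=9,minRadius=7,maxRadius=12))
E
```

```text
[[ 284  371   53   39 1153]
 [ 347  377   19   19  277]]
[[[32.5 60.5  9.1]
  [66.5 55.5  9.1]
  [95.5 45.5  8.8]
  [63.5 37.5  7.8]
  [44.5 44.5  8. ]]]
```

Brass area is 1430 px, about 5 knobs, so all five are in the basket. Now I'll return the orange scoop to its exact original pose.

Emit:
{"method": "arm_command", "body": {"rows": [{"dx": -2, "dy": 2, "dz": 0, "yaw": -5, "claw": 0}, {"dx": -4.5, "dy": 4.8, "dz": 0, "yaw": -12, "claw": 0}, {"dx": -7, "dy": 7.5, "dz": 0, "yaw": -19, "claw": 0}, {"dx": -9.5, "dy": 10.2, "dz": 0, "yaw": -26, "claw": 0}, {"dx": -12, "dy": 12.9, "dz": 0, "yaw": -33, "claw": 0}, {"dx": -14.5, "dy": 15.6, "dz": 0, "yaw": -40, "claw": 0}, {"dx": -17, "dy": 18.3, "dz": 0, "yaw": -47, "claw": 0}, {"dx": -19.5, "dy": 21, "dz": 0, "yaw": -54, "claw": 0}, {"dx": -22, "dy": 23.7, "dz": 0, "yaw": -61, "claw": 0}, {"dx": -24.5, "dy": 26.4, "dz": 0, "yaw": -68, "claw": 0}]}}

```text
time: 52.98
eef_pos: [480.7, -36.0, 271.3]
eef_rot: [-0.0, 0.959, -0.284, 0.0]
force: [1.0, -0.0, -1.2]
finger_gap: 13.9
grip_force: 30.0
```

```bash
python3 - <<'E'
from h import *
st(); mv(340,210,200,2.3)
E
```

```text
t 52.98 grasp [480.7 -36.  224.3] psi 0.995 gap 13.9 grip 30.0 F [ 1.  -0.  -1.2] q [ 0.33  0.05 -0.43 -0.   -1.09  0.66]
move dx -25.21 dy -12.96 dz 2.43 yaw -74.8 | rows pos 6.8 rot 10.4
```

Emit:
{"method": "arm_command", "body": {"rows": [{"dx": -2.5, "dy": -1.3, "dz": 0, "yaw": -7, "claw": 0}, {"dx": -5, "dy": -2.6, "dz": 0, "yaw": -14, "claw": 0}, {"dx": -7.5, "dy": -3.9, "dz": 0, "yaw": -21, "claw": 0}, {"dx": -10, "dy": -5.2, "dz": 0.5, "yaw": -28, "claw": 0}, {"dx": -12.5, "dy": -6.5, "dz": 1, "yaw": -35, "claw": 0}, {"dx": -15, "dy": -7.8, "dz": 1.4, "yaw": -42, "claw": 0}, {"dx": -17.5, "dy": -9.1, "dz": 1.8, "yaw": -49, "claw": 0}, {"dx": -20, "dy": -10.4, "dz": 2.2, "yaw": -56, "claw": 0}, {"dx": -22.7, "dy": -11.7, "dz": 2.4, "yaw": -63, "claw": 0}, {"dx": -25.2, "dy": -13, "dz": 2.4, "yaw": -70, "claw": 0}]}}

```text
time: 53.82
eef_pos: [342.0, 210.6, 247.1]
eef_rot: [-0.0, 0.948, 0.317, 0.0]
force: [1.7, 1.3, -2.5]
finger_gap: 13.8
grip_force: 30.0
```

```bash
python3 - <<'E'
from h import *
st(); mv(295.1,228.1,130,-2.957)
E
```

```text
t 53.82 grasp [342.  210.6 200.1] psi 2.217 gap 13.8 grip 30.0 F [ 1.7  1.3 -2.5] q [ 1.05 -0.07 -0.62 -0.   -1.03  1.17]
move dx -2.69 dy -4.22 dz 7.01 yaw -63.6 | rows pos 2.1 rot 8.9
```

Emit:
{"method": "arm_command", "body": {"rows": [{"dx": -0.3, "dy": -0.5, "dz": 0, "yaw": -7, "claw": 0}, {"dx": -0.6, "dy": -1, "dz": 0, "yaw": -14, "claw": 0}, {"dx": -1, "dy": -1.5, "dz": 0, "yaw": -21, "claw": 0}, {"dx": -1.4, "dy": -2.2, "dz": 0, "yaw": -28, "claw": 0}, {"dx": -1.8, "dy": -2.8, "dz": 0, "yaw": -35, "claw": 0}, {"dx": -2.2, "dy": -3.5, "dz": 0, "yaw": -42, "claw": 0}, {"dx": -2.6, "dy": -4.1, "dz": 0, "yaw": -49, "claw": 0}, {"dx": -2.7, "dy": -4.2, "dz": 2, "yaw": -56, "claw": 0}, {"dx": -2.7, "dy": -4.2, "dz": 5, "yaw": -63, "claw": 0}, {"dx": -2.7, "dy": -4.2, "dz": 7, "yaw": -63.6, "claw": 0}]}}

```text
time: 54.65
eef_pos: [296.1, 227.0, 176.1]
eef_rot: [-0.0, 0.638, 0.77, 0.001]
force: [0.6, -0.3, -2.5]
finger_gap: 13.8
grip_force: 30.0
```

Emit:
{"method": "arm_command", "body": {"rows": [{"dx": 0, "dy": 0, "dz": 0, "yaw": 0, "claw": 0}, {"dx": 0, "dy": 0, "dz": 0, "yaw": 0, "claw": 0}]}}

```text
time: 54.82
eef_pos: [296.6, 227.1, 177.2]
eef_rot: [0.0, 0.641, 0.767, -0.001]
force: [-0.7, -0.2, -1.4]
finger_gap: 14.0
grip_force: 30.0
```

```bash
python3 - <<'E'
from h import *
st(); mv(295.1,228.1,87,-2.957)
E
```

```text
t 54.82 grasp [296.6 227.1 130.2] psi -2.964 gap 14.0 grip 30.0 F [-0.7 -0.2 -1.4] q [ 1.19 -0.04 -0.77  0.   -0.84  2.13]
move dx 0.14 dy -0.12 dz 4.32 yaw -0.4 | rows pos 1.0 rot 0.1
```

Emit:
{"method": "arm_command", "body": {"rows": [{"dx": 0.1, "dy": -0.1, "dz": 1.5, "yaw": -0.4, "claw": 0}, {"dx": 0.1, "dy": -0.1, "dz": 3, "yaw": -0.4, "claw": 0}, {"dx": 0.1, "dy": -0.1, "dz": 4, "yaw": -0.4, "claw": 0}, {"dx": 0.1, "dy": -0.1, "dz": 4.3, "yaw": -0.4, "claw": 0}, {"dx": 0.1, "dy": -0.1, "dz": 4.3, "yaw": -0.4, "claw": 60}, {"dx": 0.1, "dy": -0.1, "dz": 4.3, "yaw": -0.4, "claw": 60}, {"dx": 0.1, "dy": -0.1, "dz": 4.3, "yaw": -0.4, "claw": 60}, {"dx": 0.1, "dy": -0.1, "dz": 4.3, "yaw": -0.4, "claw": 60}, {"dx": 0.1, "dy": -0.1, "dz": 4.3, "yaw": -0.4, "claw": 60}, {"dx": 0.1, "dy": -0.1, "dz": 4.3, "yaw": -0.4, "claw": 60}]}}

```text
time: 55.65
eef_pos: [295.7, 228.9, 134.8]
eef_rot: [-0.0, 0.638, 0.77, 0.0]
force: [1.0, 0.0, -0.4]
finger_gap: 47.7
grip_force: 0.0
```

Emit:
{"method": "arm_command", "body": {"rows": [{"dx": 0, "dy": 0, "dz": -3, "yaw": 0, "claw": 60}, {"dx": 0, "dy": 0, "dz": -6, "yaw": 0, "claw": 60}, {"dx": 0, "dy": 0, "dz": -9, "yaw": 0, "claw": 60}, {"dx": 0, "dy": 0, "dz": -11, "yaw": 5, "claw": 60}, {"dx": 0, "dy": 0, "dz": -11, "yaw": 12, "claw": 60}, {"dx": 0, "dy": 0, "dz": -11, "yaw": 19, "claw": 60}, {"dx": 0, "dy": 0, "dz": -11, "yaw": 26, "claw": 60}, {"dx": 0, "dy": 0, "dz": -11, "yaw": 33, "claw": 60}, {"dx": 0, "dy": 0, "dz": -11, "yaw": 40, "claw": 60}, {"dx": 0, "dy": 0, "dz": -11, "yaw": 47, "claw": 60}]}}

```text
time: 56.48
eef_pos: [295.6, 228.6, 244.5]
eef_rot: [-0.0, 0.894, 0.449, 0.0]
force: [-0.5, -0.1, -0.7]
finger_gap: 52.5
grip_force: 0.0
```

```bash
python3 - <<'E'
from h import *
st()
im,c=cap("top","t26.png"); im2,c2=cap("side","s26.png")
def om(im,roi,lo,hi):
    m=cv2.inRange(cv2.cvtColor(im,cv2.COLOR_RGB2HSV),lo,hi); z=np.zeros_like(m); x0,y0,x1,y1=roi; z[y0:y1,x0:x1]=m[y0:y1,x0:x1]
    k=cv2.findContours(z,cv2.RETR_EXTERNAL,cv2.CHAIN_APPROX_NONE)[0]; k=max(k,key=cv2.contourArea); return cv2.contourArea(k),cv2.boundingRect(k),cv2.approxPolyDP(k,3,True).reshape(-1,2).tolist()
print("orange side before",om(load("s14.png")[0],(150,140,270,240),(3,170,60),(13,255,255))); print("after",om(im2,(150,140,270,240),(3,170,60),(13,255,255)))
# steel handle: wood in top and side
print("wood top",om(im,(300,350,420,400),(10,60,90),(28,255,255))); print("wood side",om(im2,(180,240,216,345),(10,60,90),(28,255,255)))
E
```

```text
t 56.48 grasp [295.6 228.6 197.5] psi 2.501 gap 52.5 grip 0.0 F [-0.5 -0.1 -0.7] q [ 1.2  -0.13 -0.67 -0.   -1.03  1.3 ]
orange side before (1315.5, (203, 169, 50, 57), [[205, 169], [212, 225], [251, 219], [249, 201], [241, 196], [240, 189], [213, 193], [209, 170]])
after (1333.0, (204, 169, 50, 57), [[205, 169], [212, 224], [253, 219], [249, 199], [242, 197], [241, 189], [214, 193], [210, 171]])
wood top (335.0, (362, 360, 38, 17), [[399, 361], [370, 363], [394, 367], [364, 367], [363, 374], [393, 376]])
wood side (500.0, (191, 262, 18, 70), [[196, 262], [191, 287], [195, 300], [201, 302], [200, 320], [208, 331], [208, 307], [200, 291], [203, 264]])
```

The orange scoop is back within ~2 mm. Now I'll fetch the steel scoop.

```bash
python3 - <<'E'
from h import *
mv(320,-62,200,np.pi)
E
```

```text
move dx -21.92 dy 19.24 dz -0.26 yaw -36.5 | rows pos 7.0 rot 5.1
```

Emit:
{"method": "arm_command", "body": {"rows": [{"dx": -3, "dy": 2.7, "dz": 0, "yaw": -5, "claw": 60}, {"dx": -6, "dy": 5.4, "dz": 0, "yaw": -10, "claw": 60}, {"dx": -9, "dy": 8, "dz": 0, "yaw": -15, "claw": 60}, {"dx": -12, "dy": 10.6, "dz": 0, "yaw": -20, "claw": 60}, {"dx": -15, "dy": 13.2, "dz": 0, "yaw": -25, "claw": 60}, {"dx": -18, "dy": 15.8, "dz": 0, "yaw": -30, "claw": 60}, {"dx": -21, "dy": 18.4, "dz": 0, "yaw": -35, "claw": 60}, {"dx": -21.9, "dy": 19.2, "dz": 0, "yaw": -36.5, "claw": 60}, {"dx": -21.9, "dy": 19.2, "dz": 0, "yaw": -36.5, "claw": 60}, {"dx": -21.9, "dy": 19.2, "dz": 0, "yaw": -36.5, "claw": 60}]}}

```text
time: 57.42
eef_pos: [320.1, -63.5, 244.3]
eef_rot: [-0.0, 0.707, 0.707, -0.0]
force: [0.1, 1.0, -0.8]
finger_gap: 52.3
grip_force: 0.0
```

```bash
python3 - <<'E'
from h import *
np.set_printoptions(precision=1,suppress=True)
st(); im,c=cap("wrist","w5.png"); hsv=cv2.cvtColor(im,cv2.COLOR_RGB2HSV); print(pix(c,[[320,-62,106]]))
for v in (80,140,190):
    m=cv2.inRange(hsv,(10,70,v),(28,255,255)); n,l,s,ce=cv2.connectedComponentsWithStats(m)
    for i in range(1,n):
        if s[i,4]>600: 
            (x,y),(w,h),a=cv2.minAreaRect(np.argwhere(l==i)[:,::-1].astype(np.float32)); print(v,s[i],ce[i],(x,y),(w,h),a,onz(c,[[x,y]],106)[0])
E
```

```text
t 57.42 grasp [320.1 -63.5 197.3] psi -3.141 gap 52.3 grip 0.0 F [ 0.1  1.  -0.8] q [ 0.4 -0.2 -0.8 -0.  -1.1  2.7]
[[320.5 256.1]]
80 [ 346  135   41  180 4307] [365.6 225.2] (365.3811950683594, 224.68812561035156) (25.57245635986328, 179.40521240234375) 5.710593223571777 [344.6 -44.  106. ]
80 [   0  141   42   97 1496] [ 27.2 184.2] (22.721620559692383, 187.68212890625) (31.71200180053711, 98.26615142822266) 12.847704887390137 [160.5 -23.8 106. ]
80 [ 299  179   28  135 3134] [313.7 251.1] (312.5, 246.0) (134.0, 27.0) 90.0 [315.5 -56.1 106. ]
140 [ 347  137   39  178 3814] [365.8 225.7] (365.79296875, 225.16824340820312) (22.603513717651367, 178.53001403808594) 5.90614128112793 [344.8 -44.2 106. ]
140 [ 300  221   23   92 2070] [311.1 266.3] (310.9999694824219, 266.5) (21.999996185302734, 90.99998474121094) 0.0 [314.7 -68.1 106. ]
190 [ 349  137   35  177 2849] [366.1 225.7] (366.1034851074219, 225.34820556640625) (17.138187408447266, 177.10897827148438) 6.2034478187561035 [345.  -44.3 106. ]
190 [ 300  223   22   90 1804] [310.8 266.5] (310.5, 267.5) (89.0, 21.0) 90.0 [314.4 -68.7 106. ]
```

Emit:
{"method": "arm_command", "body": {"rows": [{"dx": -0.5, "dy": -0.5, "dz": 2.5, "yaw": 0, "claw": 60}, {"dx": -0.5, "dy": -0.55, "dz": 5.5, "yaw": 0, "claw": 60}, {"dx": -0.5, "dy": -0.55, "dz": 8.5, "yaw": 0, "claw": 60}, {"dx": -0.5, "dy": -0.55, "dz": 11.1, "yaw": 0, "claw": 60}, {"dx": -0.5, "dy": -0.55, "dz": 11.1, "yaw": 0, "claw": 0}, {"dx": -0.5, "dy": -0.55, "dz": 11.1, "yaw": 0, "claw": 0}, {"dx": -0.5, "dy": -0.55, "dz": 11.1, "yaw": 0, "claw": 0}, {"dx": -0.5, "dy": -0.55, "dz": 11.1, "yaw": 0, "claw": 0}, {"dx": -0.5, "dy": -0.55, "dz": 11.1, "yaw": 0, "claw": 0}, {"dx": -0.5, "dy": -0.55, "dz": 11.1, "yaw": 0, "claw": 0}]}}

```text
time: 58.3
eef_pos: [315.6, -66.1, 134.3]
eef_rot: [0.0, 0.706, 0.708, 0.001]
force: [1.0, -0.8, -0.1]
finger_gap: 18.1
grip_force: 0.0
```

Emit:
{"method": "arm_command", "body": {"rows": [{"dx": 0, "dy": 0, "dz": 0, "yaw": 0, "claw": 0}, {"dx": 0, "dy": 0, "dz": 0, "yaw": 0, "claw": 0}, {"dx": 0, "dy": 0, "dz": 0, "yaw": 0, "claw": 0}, {"dx": 0, "dy": 0, "dz": 0, "yaw": 0, "claw": 0}]}}

```text
time: 58.63
eef_pos: [315.4, -66.3, 134.1]
eef_rot: [0.0, 0.706, 0.708, 0.001]
force: [-4.4, 1.2, 8.5]
finger_gap: 13.7
grip_force: 30.0
```

```bash
python3 - <<'E'
from h import *
st(); mv(*tw(40,0),210,TP+np.pi)
E
```

```text
t 58.63 grasp [315.4 -66.3  87.1] psi -3.139 gap 13.7 grip 30.0 F [-4.4  1.2  8.5] q [ 0.43 -0.07 -0.93 -0.   -0.71  2.71]
move dx 28.09 dy 28.39 dz -12.23 yaw 6.2 | rows pos 10.0 rot 0.9
```

Emit:
{"method": "arm_command", "body": {"rows": [{"dx": 0, "dy": 0, "dz": -2, "yaw": 0, "claw": 0}, {"dx": 0, "dy": 0, "dz": -5, "yaw": 0, "claw": 0}, {"dx": 0, "dy": 0, "dz": -8.5, "yaw": 0, "claw": 0}, {"dx": 0, "dy": 0, "dz": -12, "yaw": 0, "claw": 0}, {"dx": 2, "dy": 2, "dz": -12.2, "yaw": 1, "claw": 0}, {"dx": 4.5, "dy": 4.5, "dz": -12.2, "yaw": 2, "claw": 0}, {"dx": 7, "dy": 7, "dz": -12.2, "yaw": 3, "claw": 0}, {"dx": 9.5, "dy": 9.5, "dz": -12.2, "yaw": 4, "claw": 0}, {"dx": 12, "dy": 12, "dz": -12.2, "yaw": 5, "claw": 0}, {"dx": 14.5, "dy": 14.5, "dz": -12.2, "yaw": 6, "claw": 0}]}}

```text
time: 59.47
eef_pos: [460.4, 80.0, 255.3]
eef_rot: [-0.0, 0.743, 0.67, 0.0]
force: [-0.0, 0.4, -1.4]
finger_gap: 13.8
grip_force: 30.0
```

```bash
python3 - <<'E'
from h import *
st(); mv(*tw(40,0),150,TP+np.pi)
E
```

```text
t 59.47 grasp [460.4  80.  208.3] psi 3.038 gap 13.8 grip 30.0 F [-0.   0.4 -1.4] q [ 0.59  0.04 -0.48 -0.   -1.05  2.44]
move dx 14.87 dy 12.35 dz 5.83 yaw 0.1 | rows pos 4.8 rot 0.0
```

Emit:
{"method": "arm_command", "body": {"rows": [{"dx": 3, "dy": 2.5, "dz": 0, "yaw": 0, "claw": 0}, {"dx": 6, "dy": 5, "dz": 0, "yaw": 0, "claw": 0}, {"dx": 9, "dy": 7.5, "dz": 0, "yaw": 0, "claw": 0}, {"dx": 12, "dy": 10, "dz": 0, "yaw": 0, "claw": 0}, {"dx": 14.9, "dy": 12.35, "dz": 0, "yaw": 0, "claw": 0}, {"dx": 14.9, "dy": 12.35, "dz": 2.5, "yaw": 0, "claw": 0}, {"dx": 14.9, "dy": 12.35, "dz": 6, "yaw": 0, "claw": 0}, {"dx": 14.9, "dy": 12.35, "dz": 9, "yaw": 0, "claw": 0}, {"dx": 14.9, "dy": 12.35, "dz": 11, "yaw": 0, "claw": 0}, {"dx": 14.9, "dy": 12.35, "dz": 11.4, "yaw": 0, "claw": 0}]}}

```text
time: 60.3
eef_pos: [596.8, 213.7, 138.5]
eef_rot: [-0.0, 0.742, 0.67, -0.002]
force: [-6.5, -2.1, 16.0]
finger_gap: 13.8
grip_force: 40.8
```

Emit:
{"method": "arm_command", "body": {"rows": [{"dx": 0, "dy": 0, "dz": 0.1, "yaw": 0, "claw": 0}, {"dx": 0, "dy": 0, "dz": 0.25, "yaw": 0, "claw": 0}, {"dx": 0, "dy": 0, "dz": 0.25, "yaw": 0, "claw": 0}]}}

```text
time: 60.55
eef_pos: [597.7, 214.5, 139.0]
eef_rot: [-0.0, 0.742, 0.67, 0.0]
force: [-0.1, -0.6, -2.5]
finger_gap: 13.7
grip_force: 39.9
```

```bash
python3 - <<'E'
from h import *
st(); o,p,_=obs(); print(wt(*p[:2]))
E
```

```text
t 60.55 grasp [597.7 214.5  92. ] psi 3.039 gap 13.7 grip 39.9 F [-0.1 -0.6 -2.5] q [ 0.65  0.43 -0.27 -0.   -0.88  2.39]
[39.29474407 -0.77310995]
```

Emit:
{"method": "arm_command", "body": {"rows": [{"dx": 0, "dy": 0, "dz": 0.1, "yaw": 0, "claw": 0}, {"dx": 0, "dy": 0, "dz": 0.25, "yaw": 0, "claw": 0}, {"dx": 0, "dy": 0, "dz": 0.25, "yaw": 0, "claw": 0}, {"dx": 0, "dy": 0, "dz": 0.25, "yaw": 0, "claw": 60}, {"dx": 0, "dy": 0, "dz": 0.25, "yaw": 0, "claw": 60}, {"dx": 0, "dy": 0, "dz": 0.25, "yaw": 0, "claw": 60}, {"dx": 0, "dy": 0, "dz": 0.25, "yaw": 0, "claw": 60}, {"dx": 0, "dy": 0, "dz": 0.25, "yaw": 0, "claw": 60}, {"dx": 0, "dy": 0, "dz": 0.25, "yaw": 0, "claw": 60}, {"dx": 0, "dy": 0, "dz": 0.25, "yaw": 0, "claw": 60}]}}

```text
time: 61.38
eef_pos: [597.6, 214.5, 136.3]
eef_rot: [-0.0, 0.742, 0.67, -0.0]
force: [0.1, -0.7, 0.5]
finger_gap: 51.1
grip_force: 0.0
```

Emit:
{"method": "arm_command", "body": {"rows": [{"dx": 0, "dy": 0, "dz": -2.5, "yaw": 0, "claw": 60}, {"dx": 0, "dy": 0, "dz": -6, "yaw": 0, "claw": 60}, {"dx": 0, "dy": 0, "dz": -9.5, "yaw": 0, "claw": 60}, {"dx": -3, "dy": 0, "dz": -11, "yaw": 0, "claw": 60}, {"dx": -7, "dy": 0, "dz": -11, "yaw": 0, "claw": 60}, {"dx": -11, "dy": 0, "dz": -11, "yaw": 0, "claw": 60}, {"dx": -15, "dy": 0, "dz": -11, "yaw": 0, "claw": 60}, {"dx": -19, "dy": 0, "dz": -11, "yaw": 0, "claw": 60}, {"dx": -23, "dy": 0, "dz": -11, "yaw": 0, "claw": 60}, {"dx": -26, "dy": 0, "dz": -11, "yaw": 0, "claw": 60}]}}

```text
time: 62.22
eef_pos: [570.3, -46.6, 246.5]
eef_rot: [0.0, 0.742, 0.67, -0.0]
force: [0.1, -0.7, 0.5]
finger_gap: 52.8
grip_force: 0.0
```

```bash
python3 - <<'E'
from h import *
np.set_printoptions(precision=1,suppress=True)
st(); im,c=cap("top","t27.png"); hsv=cv2.cvtColor(im,cv2.COLOR_RGB2HSV); m=cv2.inRange(hsv,(10,60,90),(28,255,255)); n,l,s,ce=cv2.connectedComponentsWithStats(m)
for i in range(1,n):
    if s[i,4]>60 and 150<ce[i,0]<300 and 150<ce[i,1]<310: print(s[i],ce[i],onz(c,[ce[i]],106+5))
print("expected",pix(c,[[597.7,214.5,111]]))
# selector: dots & bar (dark blobs on console)
g=cv2.cvtColor(im,cv2.COLOR_RGB2GRAY)[170:300,398:468]; mm=(g<70).astype(np.uint8); n,l,s,ce=cv2.connectedComponentsWithStats(mm)
for i in range(1,n): print(s[i],ce[i]+[398,170],onz(c,[ce[i]+[398,170]],60)[0][:2])
w=cv2.inRange(im,(150,150,150),(255,255,255)); 
sub=im[215:255,420:458]; print(cv2.cvtColor(sub,cv2.COLOR_RGB2GRAY)[::2,::2])
E
```

```text
t 62.22 grasp [570.3 -46.6 199.5] psi 3.039 gap 52.8 grip 0.0 F [ 0.1 -0.7  0.5] q [ 0.3  0.2 -0.3  0.  -1.1  2.8]
[243 155  25  92 204] [253.1 201.1] [[601.2 150.  111. ]]
expected [[216.  202.6]]
[43  0  1  1  1] [441. 170.] [ 671.5 -183.4]
[51  0  2  5  6] [449.7 171.7] [ 668.8 -199.3]
[15 17 10  9 23] [417.9 189.9] [ 634.  -141.4]
[ 56  18  14 101 312] [462.1 235. ] [ 553.4 -221.7]
[20 21  2  2  3] [418.3 191.7] [ 630.8 -142.2]
[24 29  1  1  1] [422. 199.] [ 617.5 -148.9]
[ 0 31  1  1  1] [398. 201.] [ 613.1 -105.4]
[ 2 31  9  1  9] [404. 201.] [ 613.3 -116.2]
[14 31  4  1  4] [413.5 201. ] [ 613.6 -133.5]
[19 30  3  1  3] [418. 200.] [ 615.6 -141.6]
[37 33  1  1  1] [435. 203.] [ 610.6 -172.5]
[  0  34  36  20 230] [409. 215.] [ 587.9 -125.5]
[23 49  2  1  2] [421.5 219. ] [ 581.  -148.1]
[ 28  51  21  25 245] [434. 232.] [ 557.9 -170.8]
[48 55  3  4  4] [447.  226.5] [ 568.2 -194.4]
[ 0 58  3  2  4] [398.8 228.2] [ 563.5 -107.1]
[48 59  1  3  3] [446. 230.] [ 561.9 -192.6]
[51 61  1  5  5] [449. 233.] [ 556.5 -198. ]
[43 62  1  1  1] [441. 232.] [ 558.1 -183.5]
[15 65  1  1  1]
[... 1751 characters left out ...]
  63  63  69 237  68  69  78  78 154 180 177
  166]
 [ 98 160 187 125  59  71  70  65  67  65 255  77  76  80  84 174 180 178
  141]
 [ 90 170 163 161  97  57  70  67  69 103 247  86  81  71 139 186 183 178
  161]
 [165 107 162 162 191 161  54  60  64  60  62  70  78 175 171 180 179 229
  163]
 [255 146 158 164 161 183 170 167  93  68 107 170 168 167 186 184 185 207
  163]
 [243 247 140 157 165 182 184 161 166 167 169 165 168 166 183 199 251 155
  180]
 [240 240 251 255 113 186 183 187 163 166 166 166 166 159 236 247 250 136
  180]
 [241 241 146  65 253 252 114 152 156 160 157 144 231 247 246 245 246 149
  208]
 [239 242 247 249 243 243 250 255 252 251 249 246 244 242 243 244 242 167
  203]]
```

The scoop is laid down and released. Now the selector: move above it, turned to straddle the bar.

```bash
python3 - <<'E'
from h import *
mv(551,-172,190,1.43)
_,c=load("top0.png")
P=onz(c,[[434.3,257.6],[425.7,251.8],[417.5,245.1],[413,235.5]],60)[:,:2]; print(P)
_,c=load("s3.png")
E
```

```text
move dx -12.34 dy -0.57 dz 0.95 yaw 92.1 | rows pos 3.0 rot 12.9
[[ 511.65348165 -171.58738275]
 [ 521.82825778 -156.02593472]
 [ 533.64989924 -141.1683542 ]
 [ 550.84958248 -132.93589903]]
```

Emit:
{"method": "arm_command", "body": {"rows": [{"dx": -1.5, "dy": 0, "dz": 0, "yaw": 7, "claw": 60}, {"dx": -3, "dy": -0.1, "dz": 0, "yaw": 14, "claw": 60}, {"dx": -4.5, "dy": -0.2, "dz": 0, "yaw": 21, "claw": 60}, {"dx": -6, "dy": -0.3, "dz": 0, "yaw": 28, "claw": 60}, {"dx": -7.5, "dy": -0.4, "dz": 0, "yaw": 35, "claw": 60}, {"dx": -9, "dy": -0.5, "dz": 0, "yaw": 42, "claw": 60}, {"dx": -10.5, "dy": -0.6, "dz": 0, "yaw": 49, "claw": 60}, {"dx": -12, "dy": -0.6, "dz": 0, "yaw": 56, "claw": 60}, {"dx": -12.3, "dy": -0.6, "dz": 0, "yaw": 63, "claw": 60}, {"dx": -12.3, "dy": -0.6, "dz": 0, "yaw": 70, "claw": 60}]}}

```text
time: 63.1
eef_pos: [552.4, -166.9, 246.2]
eef_rot: [0.0, 0.993, 0.119, -0.0]
force: [-0.7, 0.3, -0.5]
finger_gap: 52.7
grip_force: 0.0
```

Emit:
{"method": "arm_command", "body": {"rows": [{"dx": 0, "dy": 0, "dz": 0.5, "yaw": 7, "claw": 60}, {"dx": 0, "dy": 0, "dz": 1, "yaw": 14, "claw": 60}, {"dx": 0, "dy": 0, "dz": 1, "yaw": 21, "claw": 60}, {"dx": 0, "dy": 0, "dz": 1, "yaw": 22.1, "claw": 60}, {"dx": 0, "dy": 0, "dz": 1, "yaw": 22.1, "claw": 60}]}}

```text
time: 63.52
eef_pos: [552.7, -165.8, 236.3]
eef_rot: [0.0, 0.998, -0.068, -0.0]
force: [0.3, -0.0, 0.6]
finger_gap: 52.6
grip_force: 0.0
```

```bash
python3 - <<'E'
from h import *
np.set_printoptions(precision=1,suppress=True)
st(); im,c=cap("wrist","w6.png"); hsv=cv2.cvtColor(im,cv2.COLOR_RGB2HSV); g=hsv[:,:,2]
print(pix(c,[[551,-172,104],[551,-172,80],[511.7,-171.6,60],[550.8,-132.9,60]]))
u,v=pix(c,[[551,-172,104]])[0]; x0,x1,y0,y1=int(u-130),int(u+130),int(max(v-130,0)),int(min(v+130,480))
sub=g[y0:y1,x0:x1]
m=(sub<90).astype(np.uint8); n,l,s,ce=cv2.connectedComponentsWithStats(m)
for i in range(1,n):
    if s[i,4]>25: print("dark",s[i],ce[i]+[x0,y0],onz(c,[ce[i]+[x0,y0]],60)[0][:2])
# white pointer inside knob
cx,cy=u,v; yy,xx=np.mgrid[0:480,0:640]; near=((xx-cx)**2+(yy-cy)**2<60**2)
w=((g>200)&(hsv[:,:,1]<40)&near).astype(np.uint8); n,l,s,ce=cv2.connectedComponentsWithStats(w)
for i in range(1,n):
    if s[i,4]>10: (a,b),(ww,hh),ang=cv2.minAreaRect(np.argwhere(l==i)[:,::-1].astype(np.float32)); print("white",s[i],(a,b),(ww,hh),ang,onz(c,cv2.boxPoints(((a,b),(ww,hh),ang)),104)[:,:2].tolist())
E
```

```text
t 63.52 grasp [ 552.7 -165.8  189.3] psi 1.434 gap 52.6 grip 0.0 F [ 0.3 -0.   0.6] q [ 0.1  0.2 -0.3  0.  -1.   1.4]
[[333.2 260.9]
 [332.  248.7]
 [338.2 296.3]
 [271.5 248.2]]
dark [    0     0   260   260 21099] [357.1 304.8] [ 503.8 -183.4]
dark [242  54  10  28  84] [447.9 196.8] [ 568.9 -248.2]
dark [86 58 19 20 28] [297. 197.] [ 581.6 -154.3]
dark [  96   70   71   86 4111] [334.  238.1] [ 552.  -173.9]
dark [ 70 112   6   6  28] [275.9 244.8] [ 552.7 -136.1]
dark [ 62 114   6   6  28] [267.7 246.8] [ 552.1 -130.6]
dark [ 54 116   6   6  29] [259.4 248.6] [ 551.6 -125.1]
dark [ 82 135   6   6  27] [287.8 267.7] [ 536.2 -141.3]
dark [ 76 140   6   6  27] [281.3 272.6] [ 533.5 -136.5]
dark [103 150   6   6  26] [308.4 282.8] [ 523.9 -153.2]
dark [129 157   4  16  64] [333.5 294.5] [ 513.4 -168.6]
white [ 274  246  111   75 3931] (327.9032897949219, 284.0155334472656) (110.18777465820312, 72.2927017211914) 2.2025980949401855 [[522.0397340313427, -132.90223124372432], [563.8856413692163, -141.46388143966652], [553.3871585910376, -200.27863989845403], [510.90883270951014, -194.5663867917646]]
white [332 258   6  26  73] (334.39044189453125, 270.54107666015625) (3.1928863525390625, 25.281375885009766) 6.009005546569824 [[538.420094784694, -169.39389866861134], [552.7071116749049, -172.71011111475048], [552.2816130242334, -174.40231199925972], [537.9844048889798, -171.1134329194752]]
```

```bash
python3 - <<'E'
from h import *
from scipy.optimize import least_squares
M=np.array([[523.9,-153.2],[534.85,-138.9],[552.1,-130.6],[513.4,-168.6]]);T=np.array([.45,.9,1.35,0])
def f(p):
    a=p[2]+np.pi-T; r=np.array([p[3],p[3],p[3],p[3]]); return (np.c_[p[0]+r*np.cos(a),p[1]+r*np.sin(a)]-M).ravel()
s=least_squares(f,[554,-173,-.14,41]); print(s.x,s.fun.round(1))
ax=s.x; print("value now",ax[2]+np.pi-2.908,"target pointer angle",ax[2]+np.pi-1.35)
mv(ax[0],ax[1],150,1.337); mv(ax[0],ax[1],102,1.337)
E
```

```text
[ 5.57438111e+02 -1.73936762e+02 -1.05371301e-01  4.22838215e+01] [-2.4  1.6 -0.1  0.7  0.5 -1.3  2.  -0.9]
value now 0.128221352136626 target pointer angle 1.6862213521366258
move dx 0.57 dy 0.74 dz 3.94 yaw 5.7 | rows pos 1.0 rot 0.8
move dx 0.57 dy 0.74 dz 8.74 yaw 5.7 | rows pos 2.1 rot 0.8
```

Emit:
{"method": "arm_command", "body": {"rows": [{"dx": 0.2, "dy": 0.4, "dz": 0, "yaw": 3, "claw": 35}, {"dx": 0.4, "dy": 0.8, "dz": 0, "yaw": 5.7, "claw": 35}, {"dx": 0.4, "dy": 0.8, "dz": 0, "yaw": 5.7, "claw": 35}, {"dx": 0.4, "dy": 0.8, "dz": 2, "yaw": 5.7, "claw": 35}, {"dx": 0.4, "dy": 0.8, "dz": 4, "yaw": 5.7, "claw": 35}, {"dx": 0.4, "dy": 0.8, "dz": 6, "yaw": 5.7, "claw": 35}, {"dx": 0.4, "dy": 0.8, "dz": 7.5, "yaw": 5.7, "claw": 35}, {"dx": 0.4, "dy": 0.8, "dz": 8.3, "yaw": 5.7, "claw": 35}, {"dx": 0.4, "dy": 0.8, "dz": 8.6, "yaw": 5.7, "claw": 35}, {"dx": 0.4, "dy": 0.8, "dz": 8.6, "yaw": 5.7, "claw": 35}]}}

```text
time: 64.4
eef_pos: [555.5, -174.3, 150.1]
eef_rot: [0.0, 0.993, -0.118, -0.0]
force: [-0.1, 0.5, -0.0]
finger_gap: 30.5
grip_force: 0.0
```

Emit:
{"method": "arm_command", "body": {"rows": [{"dx": 0, "dy": 0, "dz": 0, "yaw": 0, "claw": 0}, {"dx": 0, "dy": 0, "dz": 0, "yaw": 0, "claw": 0}, {"dx": 0, "dy": 0, "dz": 0, "yaw": 0, "claw": 0}, {"dx": 0, "dy": 0, "dz": 0, "yaw": 0, "claw": 0}, {"dx": 0, "dy": 0, "dz": 0, "yaw": 0, "claw": 0}, {"dx": 0, "dy": 0, "dz": 0, "yaw": 0, "claw": 0}]}}

```text
time: 64.9
eef_pos: [555.8, -175.1, 151.4]
eef_rot: [0.0, 0.993, -0.119, 0.001]
force: [-1.0, -5.5, 3.1]
finger_gap: 13.9
grip_force: 30.0
```

```bash
python3 - <<'E'
from h import *
st()
E
```

```text
t 64.90 grasp [ 555.8 -175.1  104.4] psi 1.333 gap 13.9 grip 30.0 F [-1.  -5.5  3.1] q [ 0.03  0.34 -0.38  0.   -0.86  1.3 ]
```

Emit:
{"method": "arm_command", "body": {"rows": [{"dx": 0, "dy": 0, "dz": 0, "yaw": 5, "claw": 0}, {"dx": 0, "dy": 0, "dz": 0, "yaw": 10, "claw": 0}, {"dx": 0, "dy": 0, "dz": 0, "yaw": 15, "claw": 0}, {"dx": 0, "dy": 0, "dz": 0, "yaw": 20, "claw": 0}, {"dx": 0, "dy": 0, "dz": 0, "yaw": 25, "claw": 0}, {"dx": 0, "dy": 0, "dz": 0, "yaw": 30, "claw": 0}, {"dx": 0, "dy": 0, "dz": 0, "yaw": 35, "claw": 0}, {"dx": 0, "dy": 0, "dz": 0, "yaw": 40, "claw": 0}, {"dx": 0, "dy": 0, "dz": 0, "yaw": 45, "claw": 0}, {"dx": 0, "dy": 0, "dz": 0, "yaw": 50, "claw": 0}]}}

```text
time: 65.73
eef_pos: [556.0, -174.9, 151.4]
eef_rot: [-0.0, 0.849, -0.529, 0.001]
force: [-0.4, -4.2, 3.9]
finger_gap: 13.7
grip_force: 30.0
```

Emit:
{"method": "arm_command", "body": {"rows": [{"dx": 0, "dy": 0, "dz": 0, "yaw": 5, "claw": 0}, {"dx": 0, "dy": 0, "dz": 0, "yaw": 10, "claw": 0}, {"dx": 0, "dy": 0, "dz": 0, "yaw": 15, "claw": 0}, {"dx": 0, "dy": 0, "dz": 0, "yaw": 20, "claw": 0}, {"dx": 0, "dy": 0, "dz": 0, "yaw": 22, "claw": 0}, {"dx": 0, "dy": 0, "dz": 0, "yaw": 22, "claw": 0}, {"dx": 0, "dy": 0, "dz": 0, "yaw": 22, "claw": 0}]}}

```text
time: 66.32
eef_pos: [556.1, -174.9, 151.4]
eef_rot: [-0.0, 0.734, -0.679, 0.001]
force: [-1.7, -5.3, 5.6]
finger_gap: 13.8
grip_force: 30.0
```

```bash
python3 - <<'E'
from h import *
st()
E
```

```text
t 66.32 grasp [ 556.1 -174.9  104.4] psi 0.078 gap 13.8 grip 30.0 F [-1.7 -5.3  5.6] q [ 0.03  0.34 -0.38  0.   -0.86  0.05]
```

Release (opening a little), rise, and verify by numbers.

Emit:
{"method": "arm_command", "body": {"rows": [{"dx": 0, "dy": 0, "dz": 0, "yaw": 0, "claw": 35}, {"dx": 0, "dy": 0, "dz": 0, "yaw": 0, "claw": 35}, {"dx": 0, "dy": 0, "dz": 0, "yaw": 0, "claw": 35}, {"dx": 0, "dy": 0, "dz": 0, "yaw": 0, "claw": 35}, {"dx": 0, "dy": 0, "dz": -2, "yaw": 0, "claw": 35}, {"dx": 0, "dy": 0, "dz": -5, "yaw": 0, "claw": 35}, {"dx": 0, "dy": 0, "dz": -8.5, "yaw": 0, "claw": 35}, {"dx": 0, "dy": 0, "dz": -9, "yaw": 0, "claw": 35}, {"dx": 0, "dy": 0, "dz": -9, "yaw": 0, "claw": 35}]}}

```text
time: 67.07
eef_pos: [556.9, -174.2, 243.4]
eef_rot: [-0.002, 0.734, -0.679, 0.002]
force: [0.0, 0.9, -0.7]
finger_gap: 30.9
grip_force: 0.0
```

```bash
python3 - <<'E'
from h import *
np.set_printoptions(precision=1,suppress=True)
st(); im,c=cap("wrist","w7.png"); hsv=cv2.cvtColor(im,cv2.COLOR_RGB2HSV); g=hsv[:,:,2]
u,v=pix(c,[[555.5,-174.4,104]])[0]; yy,xx=np.mgrid[0:480,0:640]; near=((xx-u)**2+(yy-v)**2<55**2)
w=((g>190)&(hsv[:,:,1]<50)&near).astype(np.uint8); n,l,s,ce=cv2.connectedComponentsWithStats(w)
for i in range(1,n):
    if 10<s[i,4]<300:
        q=np.argwhere(l==i)[:,::-1].astype(np.float32); B=onz(c,q,104)[:,:2]; d=cv2.fitLine(B.astype(np.float32),cv2.DIST_L2,0,.01,.01).ravel(); print("white",s[i],B.mean(0),"angle",np.arctan2(d[1],d[0]))
m=((g<90)&((xx-u)**2+(yy-v)**2<130**2)).astype(np.uint8); n,l,s,ce=cv2.connectedComponentsWithStats(m)
for i in range(1,n):
    if 15<s[i,4]<100 and s[i,2]<12: print("dot",s[i],onz(c,[ce[i]],60)[0][:2])
im,c=cap("side","s28.png"); hsv=cv2.cvtColor(im,cv2.COLOR_RGB2HSV); m=cv2.inRange(hsv,(15,100,80),(28,255,255)); n,l,s,ce=cv2.connectedComponentsWithStats(m)
for i in range(1,n):
    if s[i,4]>60 and ce[i,1]>100: print("brass/wood",s[i],ce[i])
print("scoop handle exp",pix(c,[[597.7,214.5,90],[597.7-5,214.5+28,111]]))
E
```

```text
t 67.07 grasp [ 556.9 -174.2  196.4] psi 0.077 gap 30.9 grip 0.0 F [ 0.   0.9 -0.7] q [ 0.   0.2 -0.3  0.  -1.1  0. ]
white [322 261   3  25  75] [ 554.9 -163.5] angle -1.4920164
dot [365 267   6   6  26] [ 523.6 -153.2]
dot [345 282   6   6  26] [ 536.1 -141.4]
dot [349 289   5   5  23] [ 533.3 -136.7]
dot [321 295   6   5  24] [ 552.  -130.8]
dot [321 302   6   6  27] [ 551.7 -125.2]
dot [312 369  10  16  57] [550.9 -66.5]
dot [286 373  11   8  44] [570.2 -67.4]
brass/wood [ 391   96   66   61 3349] [421.2 126.2]
brass/wood [ 466  102   91  179 7538] [509.9 191.3]
brass/wood [313 240  65  10 207] [340.5 244.2]
brass/wood [216 280  22  63 638] [227.1 311.9]
brass/wood [291 370  20  18 280] [299.6 378.2]
brass/wood [313 371  22  35 563] [324.2 388.2]
brass/wood [347 377  19  19 277] [355.8 386.1]
brass/wood [284 391  19  19 293] [292.9 400.2]
scoop handle exp [[349.2 180. ]
 [346.  164.7]]
```

The pointer is at 1.650 rad (target 1.651) and five knobs are in the basket. I'll clear the arm and verify the scoop in the tote.

Emit:
{"method": "arm_command", "body": {"rows": [{"dx": 2, "dy": 1, "dz": -3, "yaw": 0, "claw": 35}, {"dx": 4.5, "dy": 2, "dz": -5, "yaw": 0, "claw": 35}, {"dx": 7.5, "dy": 3, "dz": -7, "yaw": 0, "claw": 35}, {"dx": 10.5, "dy": 4.5, "dz": -8, "yaw": 0, "claw": 35}, {"dx": 13.5, "dy": 6, "dz": -8, "yaw": 0, "claw": 35}, {"dx": 16.5, "dy": 7.5, "dz": -8, "yaw": 0, "claw": 35}, {"dx": 19.5, "dy": 9, "dz": -8, "yaw": 0, "claw": 35}, {"dx": 22, "dy": 10, "dz": -8, "yaw": 0, "claw": 35}, {"dx": 24, "dy": 11, "dz": -8, "yaw": 0, "claw": 35}, {"dx": 24, "dy": 11, "dz": -8, "yaw": 0, "claw": 35}]}}

```text
time: 68.0
eef_pos: [462.1, -424.8, 318.0]
eef_rot: [0.001, 0.732, -0.681, -0.002]
force: [0.2, 0.1, 0.2]
finger_gap: 30.7
grip_force: 0.0
```

```bash
python3 - <<'E'
from h import *
np.set_printoptions(precision=0,suppress=True)
st()
for n in("side","top"):
    im,c=cap(n,n+"29.png"); hsv=cv2.cvtColor(im,cv2.COLOR_RGB2HSV); m=cv2.inRange(hsv,(10,60,80),(28,255,255)); k,l,s,ce=cv2.connectedComponentsWithStats(m)
    print(n,"exp handle ctr/top/bottom",pix(c,[[597.7,214.5,90],[597.7,214.5,111],[605,214.5,8]]).tolist())
    for i in range(1,k):
        if s[i,4]>60 and 150<ce[i,0]<430 and 130<ce[i,1]<460: print(s[i],ce[i])
    # compare bystanders with first picture
    a=load(n+"0.png")[0].astype(int); d=(np.abs(a-im).sum(2)>120).astype(np.uint8)
    d=cv2.morphologyEx(d,cv2.MORPH_OPEN,np.ones((5,5),np.uint8)); k,l,s,ce=cv2.connectedComponentsWithStats(d); print("changed",[list(map(int,x)) for x in s[1:] if x[4]>150])
E
```

```text
t 68.00 grasp [ 462. -425.  271.] psi 0.073 gap 30.7 grip 0.0 F [0. 0. 0.] q [-0.  0. -0.  0. -1.  1.]
side exp handle ctr/top/bottom [[349.2246403317876, 179.98345693063027], [349.4825911315869, 171.68658245466136], [351.5051428576211, 210.42030711274225]]
[346 166   8  49 323] [350. 188.]
[221 338  14   9 105] [228. 342.]
[325 373  11  33 204] [330. 387.]
[204 375 106  14 406] [251. 382.]
[348 390  16   7  79] [356. 393.]
changed [[124, 0, 213, 127, 17971], [344, 0, 34, 17, 364], [368, 0, 19, 51, 584], [390, 0, 125, 123, 11280], [102, 14, 20, 24, 396], [104, 39, 22, 47, 788], [322, 62, 36, 15, 462], [363, 81, 19, 13, 228], [65, 97, 243, 154, 10204], [0, 122, 15, 33, 405], [210, 139, 107, 48, 1473], [180, 169, 29, 28, 612], [141, 186, 206, 228, 18099], [210, 199, 43, 20, 500], [129, 227, 47, 35, 790], [3, 245, 65, 31, 512], [543, 286, 31, 51, 580], [328, 303, 62, 79, 2110], [0, 335, 31, 34, 616], [569, 339, 19, 21, 192], [142, 344, 151, 136, 7569], [278, 352, 49, 20, 629], [582, 361, 16, 26, 221], [535, 369, 40, 65, 1089], [253, 381, 22, 10, 192], [277, 390, 111, 82, 1807], [292, 395, 36, 13, 383], [293, 409, 21, 16, 313], [323, 417, 32, 13, 312]]
top exp handle ctr/top/bottom [[218.56664823276623, 204.31729535247575], [216.0362368698501, 202.60220724434774], [227.61975253218174, 206.5910954609085]]
[204 198  32  12 277] [219. 204.]
[239 206  12   7  65] [244. 209.]
[ 185  321   55   64 2336] [211. 352.]
[338 334  75  17 796] [376. 342.]
changed [[618, 93, 22, 55, 925], [233, 101, 163, 112, 4541], [453, 104, 187, 376, 28987], [339, 138, 31, 30, 737], [413, 172, 36, 36, 670], [456, 181, 39, 16, 286], [486, 210, 44, 71, 1123], [196, 223, 191, 236, 11961], [526, 234, 17, 56, 472], [401, 237, 53, 55, 1967], [47, 238, 171, 242, 14376], [621, 381, 19, 99, 1421], [268, 463, 45, 17, 472]]
```

```bash
python3 - <<'E'
from h import *
a,c=load("top0.png"); b,_=load("top29.png")
for n,(x0,y0,x1,y1) in dict(jar=(332,132,376,180),mug=(275,95,335,165),driver=(375,75,440,170),knife=(260,312,418,356),orange=(180,315,245,390)).items():
    t=cv2.cvtColor(a[y0:y1,x0:x1],cv2.COLOR_RGB2GRAY); g=cv2.cvtColor(b[y0-12:y1+12,x0-12:x1+12],cv2.COLOR_RGB2GRAY)
    e=lambda z:cv2.Canny(z,50,120).astype(np.float32); r=cv2.matchTemplate(cv2.GaussianBlur(e(g),(3,3),0),cv2.GaussianBlur(e(t),(3,3),0),cv2.TM_CCOEFF_NORMED); print(n,np.array(cv2.minMaxLoc(r)[3])-12,round(r.max(),2))
E
```

```text
jar [0 0] 0.61
mug [0 0] 0.69
driver [0 0] 0.87
knife [0 0] 0.85
orange [ 0 -1] 0.61
```

All bystanders are in place. I'll hand in.

```bash
python3 -c "
from workcell import env
print(env.sign_off())"
```

```text
the job is handed in; nothing more can be done
None
```

I handed the job in with all five brass knobs in the basket, the steel scoop flat in the tote and the selector at three dots. Two knobs fell out of the scoop on the first carry, one onto the table and one into the orange scoop. I picked up the orange scoop by its handle to bring both to the basket, then put it back within about 2 mm. The basket was knocked about 2 cm during the run but still stands on the plate.

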